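# Put the otoscope handles on charge

## Task

Put all the otoscope battery handles from the steel tray on charge in the white charging case. First test the case's friction hinge: lift the lid about half-way (some 55 degrees), let go of it completely, see that it stays there for a good second, and only then open it upright or a little beyond. Lay each handle into the V rests of a bay of its own, black contact end towards the hinge, and roll it there until its copper-striped flat faces straight up; once all lie so under the open lid, close the lid fully onto the flats, without disturbing the otoscope and the small carton at the right.

Things in the scene. Friction and masses are not known exactly. Their poses are not given: they have to be found in the camera images.
- charger: Charging case, fixed: white box open on top, 256 mm wide, 182 mm front to back, walls 62 mm high, inner floor at 20 mm. Three bays 78 mm apart, each a front and a back V block (90 degrees, polished, slippery, 12 mm thick, 45 wide, 33 mm in front of and 31 mm behind the bay's point); between the rests fingers have 52 mm, and 44 mm below a seated handle's axis. Origin: underside, at the middle bay
- bay1 (a point): Middle bay: where the centre of a seated handle comes to lie, 64 mm above the worktop. Axes: x along the bay towards the hinge, y across to the left, z up. Grey end stops (16 mm wide, 2 mm lower than the axis, their faces 78 mm in front of and 80 mm behind this point) leave a handle 8 mm of play either way along the bay
- bay0 (a point): The same point of the left bay (+y side), axes alike
- bay2 (a point): The same point of the right bay (-y side), axes alike
- lid (a joint): Lid angle, rad: 0 shut, 1.9 open (stop). Friction hinge at the case's back edge, holds any angle; about 4 N at the handle lift it, 1 to 2 N push it down. White shell 31 mm deep with clear window, top at 94 mm when shut. Contact blocks under it, 41 mm before the hinge, end 13 mm above a seated handle's axis: they clear an upturned flat (11 mm); on a round side (16 mm) it stays ajar by 0.05 or more
- lid_handle (a point): Middle of the lid's handle: round steel bar 10 mm thick, 90 mm long, parallel to the hinge, on two posts 35 mm off the lid's front face (sticks out forwards when shut, upwards when the lid stands upright), 223 mm from the hinge line and 16 mm above it when shut. Moves with the lid. Can be pinched from above, tool upright, at any lid angle
- lid_hinge (a point): Middle of the lid's hinge line, 62 mm above the worktop and 97 mm behind bay1; the line runs along its y axis
- tray: Steel instrument tray, 176 x 320 mm, fixed, left of the case, walls 24 mm high at the handles' ends and 14 mm at the sides. On its floor (3 mm thick) two blue-green silicone strips with rounded ribs (tops at 19 mm) 33 mm apart, between which the handles lie in notches, their axes 26 mm above the worktop; 54 mm are free between the strips. Origin: centre of its underside, y along its length
- otoscope: Otoscope with its head on, about 82 x 256 x 50 mm, lying at the right; leave alone. Origin on its underside
- sleeves: Small green and white carton, 41 x 90 x 45 mm, at the right; leave alone. Origin: centre of its underside
- handle0_mid (a point): Centre of handle0, one of two or three battery handles (the others are absent): barrel 32 mm across, 84 mm long, dark ribbed band at its middle, steel neck 21 mm across at one end, black contact end 32 mm long at the other; 142 mm overall, under 0.3 kg. One side of the black end is cut flat. Point on the axis, mid-band. x along the handle towards the black end, z out of the flat
- handle0_flat (a point): Middle of the copper-striped contact flat of handle0: 56 mm from the centre along x, 11 mm from the axis along z; axes as for the centre
- handle1_mid (a point): Centre of handle1, one of two or three battery handles (the others are absent): barrel 32 mm across, 84 mm long, dark ribbed band at its middle, steel neck 21 mm across at one end, black contact end 32 mm long at the other; 142 mm overall, under 0.3 kg. One side of the black end is cut flat. Point on the axis, mid-band. x along the handle towards the black end, z out of the flat
- handle1_flat (a point): Middle of the copper-striped contact flat of handle1: 56 mm from the centre along x, 11 mm from the axis along z; axes as for the centre
- handle2_mid (a point): Centre of handle2, one of two or three battery handles (the others are absent): barrel 32 mm across, 84 mm long, dark ribbed band at its middle, steel neck 21 mm across at one end, black contact end 32 mm long at the other; 142 mm overall, under 0.3 kg. One side of the black end is cut flat. Point on the axis, mid-band. x along the handle towards the black end, z out of the flat
- handle2_flat (a point): Middle of the copper-striped contact flat of handle2: 56 mm from the centre along x, 11 mm from the axis along z; axes as for the centre
- handle3_mid (a point): Centre of handle3, one of two or three battery handles (the others are absent): barrel 32 mm across, 84 mm long, dark ribbed band at its middle, steel neck 21 mm across at one end, black contact end 32 mm long at the other; 142 mm overall, under 0.3 kg. One side of the black end is cut flat. Point on the axis, mid-band. x along the handle towards the black end, z out of the flat
- handle3_flat (a point): Middle of the copper-striped contact flat of handle3: 56 mm from the centre along x, 11 mm from the axis along z; axes as for the centre

How it is judged:
By the outcome, as a careful person would: the job done as asked, in the order asked, and still so for the second after the job is handed in, with the robot touching nothing.
Of handle0, handle1, handle2, handle3 only 2 to 3 are there at a start; the rules pass over those that are not, and their reading is None.
At some moment in a run one of handle0, handle1, handle2, handle3 may be knocked a few centimetres aside while the robot is not near it.
Once in a run the grip may slacken for a moment while it holds something.
It also fails if it takes over 210 s, if anything falls off the work surface, if the arm or the gripper's body presses on something with over 40 N, if the wrist force passes 120 N, or if a joint passes its speed limit or range.

## Robot

A 6-joint arm with a two-finger parallel gripper is mounted at the origin on a cart in front of the work surface, level with it; the furniture and walls round the work are solid. World frame = base frame: x ahead of the robot, y to its left, z up, the work surface at z = 0. Lengths are in m, angles in rad, forces in N, time in s.
With the tool pointing down it reaches from about 0.275 to 0.85 m from the base axis. Payload 19 kg.
Tool frame: the origin (TCP) lies at the very end of the fingers, on their centre line; the grasp point (between the pads) lies tcp_to_grasp behind it (tcp_to_grasp is the distance from the TCP to the grasp point, in m); z points along the fingers, y is the direction in which the jaws open and shut (so a half turn about z gives the same grasp; the last joint's range is limited). The gripper opens to 85 mm and grips with 20 to 120 N. Pads are 22 mm wide; open, the fingers measure 114 mm over their backs; the gripper's body (76 mm by 85 mm) begins 54 mm behind the grasp point. The pads swing forward as they close: fully open they stand 13 mm farther back than shut.
Start: joints at [-1.397, 0.15, 1.437, -0, 1.554, -0.134], TCP at [0.174, -0.548, 0.21] pointing down, gripper open.
Joint ranges: [-2.8, 2.8], [-0.68, 2.1], [0.12, 2.68], [-1.39, 4.53], [0.16, 2.79], [-2.81, 2.81]. Speed limits (rad/s): [1.89, 1.89, 2.22, 3.01, 3.01, 3.01].

## Interface

Orientations are given as a rotation vector (axis times angle).
In Python, from station import state, capture, camera_model, finish_job, tcp_to_grasp gives the robot as it stands.
- The arm moves only by the tool jog_arm, never from a script. Its argument "targets" is a list of rows, each an object of numbers: "dx", "dy", "dz": the shift along the tool's x, y, z in mm; "twist": the turn about the tool's z in degrees; "gripper": the gripper's target within -1 to 1 (shut at 1, half-way at 0, fully open at -1). In form: [{"dx": .., "dy": .., "dz": .., "twist": .., "gripper": ..}, ...]. A call has 1 to 20 rows; each row shifts and turns the commanded pose from where the row before left it, along the tool's axes as they then stand; what a row does not reach is not made up. A row lasts 1/10 s, in which the tool goes at most 50 mm and 8.59 degrees, less where a joint would pass 70% of its speed; a pose out of reach is approached as far as the arm can. A call is refused whole if a number of a shift passes 50 or a number of a turn 8.59, either way. A call with a gripper value outside its range is refused whole. The fingers move at their own pace and stop on an object; "force" is the grip in N (left out, the last holds). Time passes only in rows, so rows that do not move let the fingers close. It gives the time, the measured TCP pose, the force and the opening at its end, in the units of the state.
- state(): the state, without advancing time (a new reading comes with each control period).
- capture(name): name is "scene" or "top" or "wrist"; returns the picture (400x640x3 uint8, red, green, blue); there is no depth.
- camera_model(name): a dict with "camera_matrix" (3x3 intrinsics, pixels), "extrinsics" (4x4, takes a point from camera to world coordinates); the wrist camera has in their place "T_tool_cam" (4x4, takes a point from camera to tool coordinates, whose origin is the TCP and whose axes are the flange's). Camera axes: x right, y up, looking along -z (the intrinsics and any distortion apply to the point x, -y, -z); pixel columns grow to the right and rows downward; lengths in m; the calibration is good to about 2 mm. A picture is of the moment at which its call begins: read the wrist's pose just before it. camera_model takes no time and is no camera call.
- finish_job(): hands the job in, once; it reports no verdict.
The state is a dict: "time": time; "q": joint angles; "qd": joint speeds; "joint_torque": joint torques, N m; "tcp_pos": TCP position; "orientation": TCP orientation; "wrist_force": force on the tool from outside, world axes, zero at the start; "torque": the same for the moment, N m; "gripper_width": opening from 0.0 (shut) to 1.0 (fully open).
Only numpy, scipy, OpenCV 4.12 (cv2) and the standard library are available. Lean on these libraries where they do the work, as an engineer would, in place of code of your own. Each camera call takes 0.05 s, during which the arm holds its last target.

## Working session

There is one attempt and no reset: what is moved stays moved. The work goes in short steps, Python scripts to look and compute and a tool call to move; the robot and the scene stay as the last step left them, time stands still between calls to the robot, and variables do not carry over. Pictures are saved under pics/ and viewed, and the job is handed in when it is done.

Besides the shell and the picture viewer there is one more tool, called after "Call:" by a JSON object that holds its "op" and its "data". jog_arm: Moves the arm, as the interface text tells. Its arguments: {"type":"object","properties":{"targets":{"type":"array","items":{"type":"object","properties":{"dx":{"type":"number"},"dy":{"type":"number"},"dz":{"type":"number"},"twist":{"type":"number"},"gripper":{"type":"number"}}}},"force":{"type":"number"}},"required":["targets"]}

```bash
ls; mkdir -p pics; python3 - <<'E'
from station import *
import cv2
print(state()); print(tcp_to_grasp)
for n in("scene","top","wrist"):
    m=camera_model(n); print(n,m)
    cv2.imwrite(f"pics/{n}0.png",capture(n)[:,:,::-1])
E
```

```text
pics
{'time': 0.0, 'q': array([-1.39702830e+00,  1.50981828e-01,  1.43800280e+00, -4.05481970e-05,
        1.55379469e+00, -1.34037077e-01]), 'qd': array([-4.62398832e-04,  1.43745770e-03, -9.85411740e-04,  8.18433926e-04,
       -6.77882324e-05,  3.68215051e-04]), 'joint_torque': array([-2.46772261e-04, -7.13051891e+01, -5.70872712e+01, -3.21795587e-04,
        8.68021685e-03, -1.29734617e-04]), 'tcp_pos': array([ 0.17410812, -0.54773193,  0.2096919 ]), 'orientation': array([-3.10328838e+00, -4.81412054e-01,  1.00659273e-04]), 'wrist_force': array([-0.21174767, -0.4327131 ,  0.14956742]), 'torque': array([-0.0028827 ,  0.05549969,  0.03661431]), 'gripper_width': 1.0021037045423702}
0.0187
scene {'camera_matrix': array([[378.78769249,   0.        , 317.82181317],
       [  0.        , 378.78769249, 197.59197845],
       [  0.        ,   0.        ,   1.        ]]), 'extrinsics': array([[ 0.99981606, -0.0176929 ,  0.0074037 ,  0.5771522 ],
       [ 0.01879132,  0.82638219, -0.56279602, -0.60265893],
       [ 0.00383921,  0.56283162,  0.82656266,  0.95151548],
       [ 0.        ,  0. 
[... 309 characters left out ...]
, -0.03256763, -0.02558691, -0.01349161],
       [-0.02887407,  0.10483095,  0.9940708 ,  1.30690966],
       [ 0.        ,  0.        ,  0.        ,  1.        ]])}
wrist {'camera_matrix': array([[315.41423551,   0.        , 328.11316286],
       [  0.        , 315.41423551, 201.72185917],
       [  0.        ,   0.        ,   1.        ]]), 'T_tool_cam': array([[ 5.59405818e-04,  9.66163214e-01,  2.57930866e-01,
         6.53773434e-02],
       [ 9.99999624e-01, -3.69448975e-04, -7.84929707e-04,
         2.48861881e-04],
       [-6.63077914e-04,  2.57931208e-01, -9.66163057e-01,
        -1.64480898e-01],
       [ 0.00000000e+00,  0.00000000e+00,  0.00000000e+00,
         1.00000000e+00]])}
```

View pics/scene0.png

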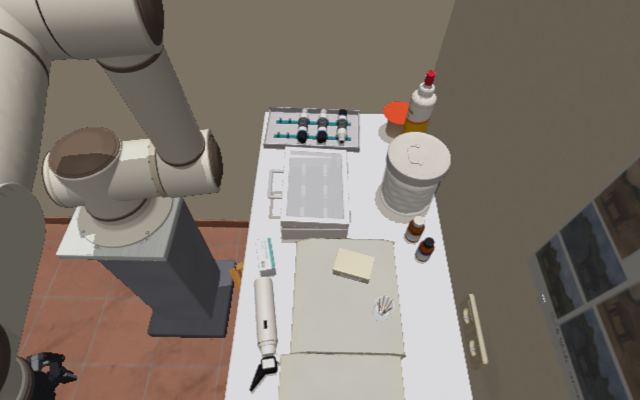

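View pics/top0.png

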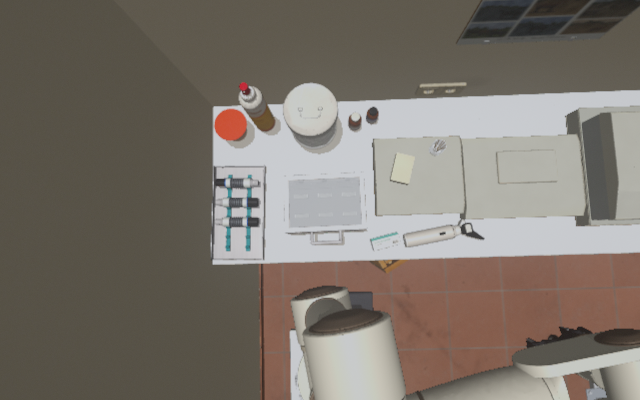

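```bash
python3 - <<'E'
import cv2
i=cv2.imread("pics/top0.png")
cv2.imwrite("pics/topA.png",cv2.resize(i[30:330,120:360],None,fx=2.0,fy=2.0,interpolation=cv2.INTER_CUBIC))
cv2.imwrite("pics/topB.png",cv2.resize(i[70:270,300:500],None,fx=3.0,fy=3.0,interpolation=cv2.INTER_CUBIC))
E
```

```text
(no output)
```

View pics/topA.png

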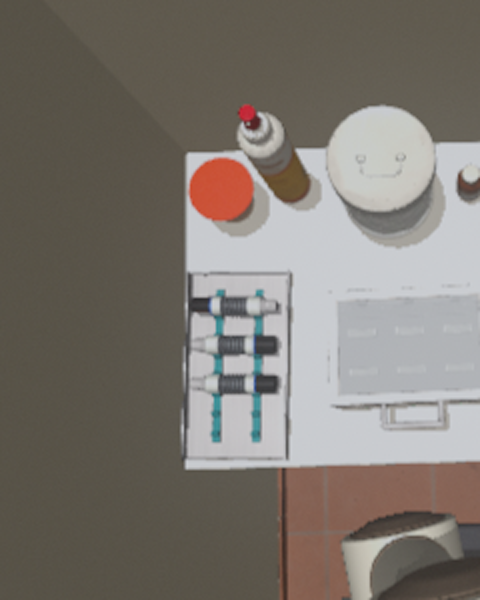

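View pics/topB.png

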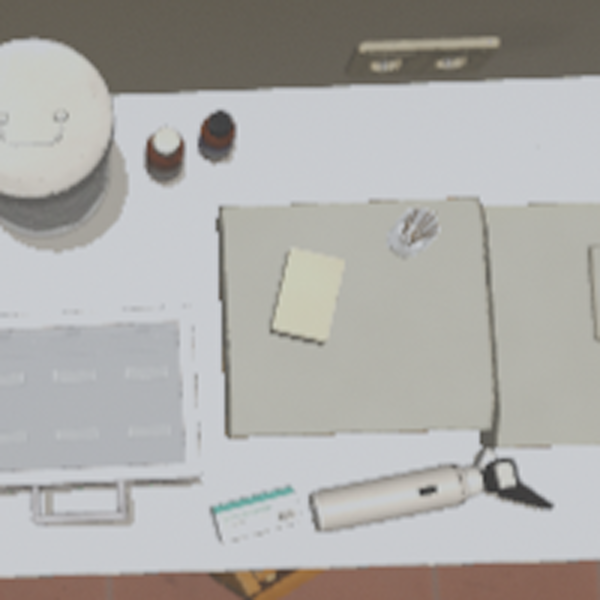

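```bash
cat > h.py <<'E'
import numpy as np, cv2
from station import *
from scipy.spatial.transform import Rotation as R
def ray(name,u,v,T=None):
    m=camera_model(name);K=m["camera_matrix"]
    if T is None:T=m["extrinsics"]
    d=np.array([(u-K[0,2])/K[0,0],-(v-K[1,2])/K[1,1],-1.])
    return T[:3,3],T[:3,:3]@d
def atz(name,u,v,z,T=None):
    o,d=ray(name,u,v,T); return o+d*(z-o[2])/d[2]
def wristT(s=None):
    s=s or state();W=np.eye(4);W[:3,:3]=R.from_rotvec(s["orientation"]).as_matrix();W[:3,3]=s["tcp_pos"]
    return W@camera_model("wrist")["T_tool_cam"]
def proj(name,p,T=None):
    m=camera_model(name);K=m["camera_matrix"]
    if T is None:T=m["extrinsics"]
    c=np.linalg.inv(T)@np.r_[p,1]
    return K[0,0]*c[0]/-c[2]+K[0,2],K[1,1]*-c[1]/-c[2]+K[1,2]
def st():
    s=state();M=R.from_rotvec(s["orientation"]).as_matrix()
    print("t",round(s["time"],2),"tcp",s["tcp_pos"].round(4),"yaw x-axis",np.degrees(np.arctan2(M[1,0],M[0,0])).round(2),"w",round(s["gripper_width"],3),"F",s["wrist_force"].round(1),"q",s["q"].round(2)); return s,M
def shot(name,fn,crop=None,f=1):
    s=state();i=capture(name)[:,:,::-1]
    if crop: x0,y0,x1,y1=crop;i=i[y0:y1,x0:x1]
    if f!=1:i=cv2.resize(i,None,fx=f,fy=f,interpolation=cv2.INTER_CUBIC)
    cv2.imwrite("pics/"+fn,np.ascontiguousarray(i)); return s
E
python3 - <<'E'
from h import *
s,M=st();print(M.round(3))
E
```

```text
t 0.15 tcp [ 0.1741 -0.5478  0.2098] yaw x-axis 17.64 w 1.0 F [-0.2 -0.8 -0.3] q [-1.4   0.15  1.44 -0.    1.55 -0.13]
[[ 0.953  0.303 -0.   ]
 [ 0.303 -0.953  0.001]
 [ 0.    -0.001 -1.   ]]
```

```bash
python3 - <<'E'
from h import *
def A(u,v): return u/2+120,v/2+30
def B(u,v): return u/3+300,v/3+70
print("bar L,R",[atz("top",*p,.078).round(4) for p in (A(383,427),A(448,427),B(38,520),B(130,521))])
print("lid corners", [atz("top",*A(*p),.094).round(4) for p in((331,403),(331,291))],[atz("top",*B(*p),.094).round(4) for p in((200,478),(192,308))])
for n,a,b in(("top",(188,306),(279,306)),("mid",(278,345),(188,345)),("bot",(278,384),(188,384))):
    p,q=[atz("top",*A(*x),.026) for x in(a,b)];print(n,p.round(4),q.round(4),np.linalg.norm(p-q))
print("tray",[atz("top",*A(*p),.02).round(4) for p in((187,271),(291,271),(184,459),(290,459))])
print("carton,oto",[atz("top",*B(*p),.045).round(4) for p in((212,508),(292,487),(222,543),(312,490),(320,530),(550,508))])
E
```

```text
bar L,R [array([0.4317, 0.0723, 0.078 ]), array([ 0.4286, -0.0309,  0.078 ]), array([0.4321, 0.0686, 0.078 ]), array([ 0.4282, -0.0288,  0.078 ])]
lid corners [array([0.4718, 0.1524, 0.094 ]), array([0.6506, 0.1491, 0.094 ])] [array([ 0.4708, -0.1032,  0.094 ]), array([ 0.6511, -0.102 ,  0.094 ])]
top [0.6452 0.4021 0.026 ] [0.6399 0.2469 0.026 ] 0.1553205155141252
mid [0.5736 0.2493 0.026 ] [0.5786 0.402  0.026 ] 0.1527867372279787
bot [0.5081 0.25   0.026 ] [0.5128 0.4019 0.026 ] 0.1519632314567874
tray [array([0.7068, 0.4059, 0.02  ]), array([0.7005, 0.2269, 0.02  ]), array([0.3881, 0.4104, 0.02  ]), array([0.383 , 0.2326, 0.02  ])]
carton,oto [array([ 0.4393, -0.1185,  0.045 ]), array([ 0.4593, -0.2059,  0.045 ]), array([ 0.4013, -0.1277,  0.045 ]), array([ 0.4554, -0.2273,  0.045 ]), array([ 0.4122, -0.2337,  0.045 ]), array([ 0.4285, -0.4809,  0.045 ])]
```

Call:
{"op": "jog_arm", "data": {"targets": [{"dz": -10, "twist": -8}, {"dz": -10, "twist": -8}, {"dz": -10, "twist": -8}, {"dz": -10, "twist": -8}, {"dz": -10, "twist": -8}, {"dz": -10, "twist": -8}, {"dz": -10, "twist": -8}, {"dz": -10, "twist": -8}, {"dz": -10, "twist": -8.4}]}}

```text
invalid input
```

Call:
{"op": "jog_arm", "data": {"targets": [{"dx": 38, "dy": 16}, {"dx": 38, "dy": 16}, {"dx": 38, "dy": 16}, {"dx": 38, "dy": 16}, {"dx": 38, "dy": 16}, {"dx": 38, "dy": 16}, {"dx": 38, "dy": 16}, {"dx": 38, "dy": 16}, {"dx": 38, "dy": 16}, {"dx": 38, "dy": 16}, {"dx": 38, "dy": 16}, {"dx": 38, "dy": 16}, {"dx": 38, "dy": 16}, {"dx": 38, "dy": 16}, {"dx": 36, "dy": 16}, {"gripper": 0.5}, {"gripper": 0.5}, {"gripper": 0.5}]}}

```text
invalid input
```

```bash
python3 - <<'E'
from h import *
st();shot("wrist","w1.png")
E
```

```text
t 0.15 tcp [ 0.1741 -0.5478  0.2098] yaw x-axis 17.64 w 1.0 F [-0.2 -0.8 -0.3] q [-1.4   0.15  1.44 -0.    1.55 -0.13]
```

View pics/w1.png

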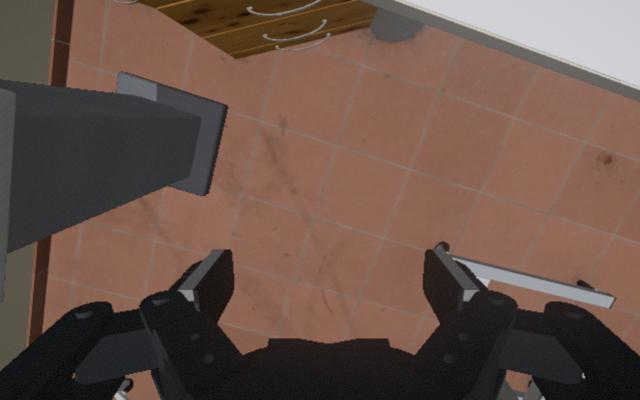

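Call:
{"op": "jog_arm", "data": {"targets": [{"dx": 0, "dy": 0, "dz": -10, "twist": -8, "gripper": -1}, {"dx": 0, "dy": 0, "dz": -10, "twist": -8, "gripper": -1}, {"dx": 0, "dy": 0, "dz": -10, "twist": -8, "gripper": -1}, {"dx": 0, "dy": 0, "dz": -10, "twist": -8, "gripper": -1}, {"dx": 0, "dy": 0, "dz": -10, "twist": -8, "gripper": -1}, {"dx": 0, "dy": 0, "dz": -10, "twist": -8, "gripper": -1}, {"dx": 0, "dy": 0, "dz": -10, "twist": -8, "gripper": -1}, {"dx": 0, "dy": 0, "dz": -10, "twist": -8, "gripper": -1}, {"dx": 0, "dy": 0, "dz": -10, "twist": -8.4, "gripper": -1}]}}

```text
time: 1.1
tcp_pos: [0.1742, -0.5479, 0.3005]
orientation: [-2.214, -2.228, -0.0]
wrist_force: [0.0, 0.4, -0.6]
gripper_width: 0.999
```

```bash
python3 - <<'E'
from h import *
st()
E
```

```text
t 1.1 tcp [ 0.1742 -0.5479  0.3005] yaw x-axis 90.36 w 0.999 F [ 0.   0.4 -0.6] q [-1.4   0.14  1.27  0.    1.73 -1.4 ]
```

Call:
{"op": "jog_arm", "data": {"targets": [{"dx": 38, "dy": 16, "dz": 0, "twist": 0, "gripper": 0.5}, {"dx": 38, "dy": 16, "dz": 0, "twist": 0, "gripper": 0.5}, {"dx": 38, "dy": 16, "dz": 0, "twist": 0, "gripper": 0.5}, {"dx": 38, "dy": 16, "dz": 0, "twist": 0, "gripper": 0.5}, {"dx": 38, "dy": 16, "dz": 0, "twist": 0, "gripper": 0.5}, {"dx": 38, "dy": 16, "dz": 0, "twist": 0, "gripper": 0.5}, {"dx": 38, "dy": 16, "dz": 0, "twist": 0, "gripper": 0.5}, {"dx": 38, "dy": 16, "dz": 0, "twist": 0, "gripper": 0.5}, {"dx": 38, "dy": 16, "dz": 0, "twist": 0, "gripper": 0.5}, {"dx": 38, "dy": 16, "dz": 0, "twist": 0, "gripper": 0.5}, {"dx": 38, "dy": 16, "dz": 0, "twist": 0, "gripper": 0.5}, {"dx": 38, "dy": 16, "dz": 0, "twist": 0, "gripper": 0.5}, {"dx": 38, "dy": 16, "dz": 0, "twist": 0, "gripper": 0.5}, {"dx": 38, "dy": 16, "dz": 0, "twist": 0, "gripper": 0.5}, {"dx": 36, "dy": 16, "dz": 0, "twist": 0, "gripper": 0.5}, {"dx": 0, "dy": 0, "dz": 0, "twist": 0, "gripper": 0.5}]}}

```text
time: 2.7
tcp_pos: [0.4146, 0.0238, 0.3]
orientation: [-2.215, -2.227, -0.001]
wrist_force: [0.6, 0.2, -0.3]
gripper_width: 0.249
```

```bash
python3 - <<'E'
from h import *
st();shot("wrist","w1.png")
E
```

```text
t 2.7 tcp [0.4146 0.0238 0.3   ] yaw x-axis 90.31 w 0.249 F [ 0.6  0.2 -0.3] q [-0.13 -0.2   1.6   0.    1.74 -0.13]
```

View pics/w1.png

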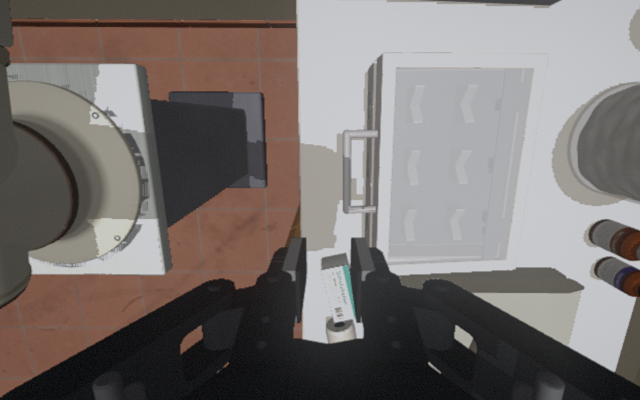

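```bash
python3 - <<'E'
from h import *
T=wristT()
g=lambda u,v,z:atz("wrist",u,v,z,T).round(4)
print("bar ends",g(347,132,.078),g(348,211,.078))
print("lid top corners TL TR BL BR",g(383,54,.094),g(547,55,.094),g(377,262,.094),g(507,262,.094))
print("V left rests apex",g(412,104,.05),g(462,104,.05), g(408,168,.05),g(456,168,.05),g(404,224,.05),g(452,224,.05))
E
python3 -c "
import cv2
i=cv2.imread('pics/w1.png')
cv2.imwrite('pics/w1c.png',cv2.resize(i[40:280,320:580],None,fx=3,fy=2.5,interpolation=cv2.INTER_CUBIC))"
```

```text
bar ends [0.4367 0.0701 0.078 ] [ 0.4401 -0.0286  0.078 ]
lid top corners TL TR BL BR [0.473  0.1534 0.094 ] [0.6504 0.1533 0.094 ] [ 0.4776 -0.0918  0.094 ] [ 0.6442 -0.0909  0.094 ]
V left rests apex [0.5193 0.1037 0.05  ] [0.5821 0.104  0.05  ] [0.52   0.0228 0.05  ] [0.5835 0.0231 0.05  ] [ 0.52   -0.0554  0.05  ] [ 0.5865 -0.055   0.05  ]
```

View pics/w1c.png

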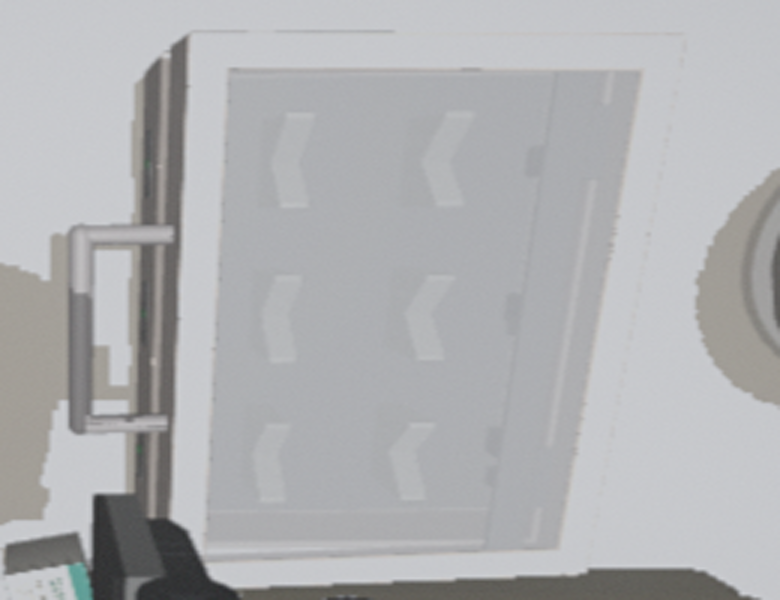

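Call:
{"op": "jog_arm", "data": {"targets": [{"dx": -3, "dy": 24, "dz": 40, "twist": 0, "gripper": 0.5}, {"dx": 0, "dy": 0, "dz": 45, "twist": 0, "gripper": 0.5}, {"dx": 0, "dy": 0, "dz": 45, "twist": 0, "gripper": 0.5}, {"dx": 0, "dy": 0, "dz": 40, "twist": 0, "gripper": 0.5}, {"dx": 0, "dy": 0, "dz": 0, "twist": 0, "gripper": 0.5}, {"dx": 0, "dy": 0, "dz": 0, "twist": 0, "gripper": 0.5}]}}

```text
time: 3.35
tcp_pos: [0.438, 0.0165, 0.1316]
orientation: [2.222, 2.221, 0.0]
wrist_force: [0.7, -0.4, 1.1]
gripper_width: 0.254
```

```bash
python3 - <<'E'
from h import *
st();shot("wrist","w2.png")
E
```

```text
t 3.35 tcp [0.438  0.0165 0.1316] yaw x-axis 89.98 w 0.254 F [ 0.7 -0.4  1.1] q [-0.14 -0.1   1.85 -0.    1.39 -0.14]
```

View pics/w2.png

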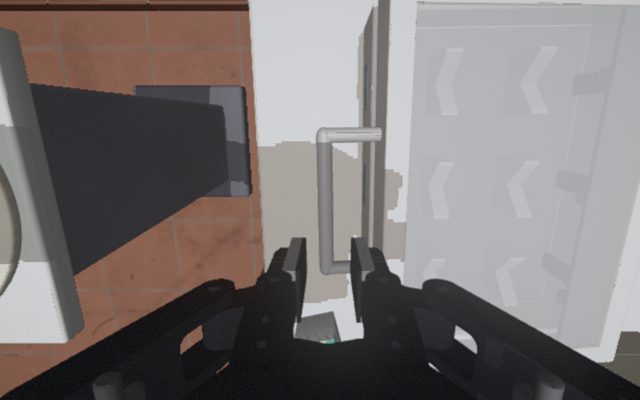

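```bash
python3 - <<'E'
from h import *
T=wristT()
g=lambda u,v,z:atz("wrist",u,v,z,T).round(4)
print(g(322.5,135,.078),g(327,268,.078),g(325,200,.078))
print("lid front top", g(387,10,.094),g(386,235,.094),g(410,10,.094))
print("V", [g(u,v,.064-.0) for u,v in((443,83),(533,80),(436,190),(518,188))])
E
```

```text
[0.4353 0.0699 0.078 ] [ 0.4383 -0.0294  0.078 ] [0.4369 0.0242 0.078 ]
lid front top [0.4728 0.141  0.094 ] [0.4789 0.0035 0.094 ] [0.486 0.141 0.094]
V [array([0.5191, 0.1046, 0.064 ]), array([0.5814, 0.1066, 0.064 ]), array([0.521 , 0.0283, 0.064 ]), array([0.583 , 0.0299, 0.064 ])]
```

Call:
{"op": "jog_arm", "data": {"targets": [{"dx": 4, "dy": -1, "dz": 36, "twist": 0, "gripper": 0.5}, {"dx": 0, "dy": 0, "dz": 36, "twist": 0, "gripper": 0.5}, {"dx": 0, "dy": 0, "dz": 0, "twist": 0, "gripper": 0.5}, {"dx": 0, "dy": 0, "dz": 0, "twist": 0, "gripper": 1}, {"dx": 0, "dy": 0, "dz": 0, "twist": 0, "gripper": 1}, {"dx": 0, "dy": 0, "dz": 0, "twist": 0, "gripper": 1}, {"dx": 0, "dy": 0, "dz": 0, "twist": 0, "gripper": 1}, {"dx": 0, "dy": 0, "dz": 0, "twist": 0, "gripper": 1}], "force": 30}}

```text
time: 4.2
tcp_pos: [0.4363, 0.021, 0.0606]
orientation: [-2.22, -2.222, 0.002]
wrist_force: [-16.1, -2.1, -1.9]
gripper_width: 0.102
```

```bash
python3 - <<'E'
from h import *
st();shot("wrist","w3.png")
import math
hx,hz,r,p0=.436+.223,.062,.2236,math.atan2(.016,-.223)
prev=None
for d in range(0,106,5):
    a=p0-math.radians(d);P=(hx+r*math.cos(a),hz+r*math.sin(a))
    if prev:print(d,"dx %.1f dz %.1f"%((P[0]-prev[0])*1e3,(P[1]-prev[1])*1e3), "pos",round(P[0],4),round(P[1],4))
    prev=P
E
```

```text
t 4.2 tcp [0.4363 0.021  0.0606] yaw x-axis 90.04 w 0.102 F [-16.1  -2.1  -1.9] q [-0.13 -0.03  1.95 -0.    1.23 -0.13]
5 dx 2.2 dz 19.4 pos 0.4382 0.0974
10 dx 3.9 dz 19.1 pos 0.4421 0.1165
15 dx 5.6 dz 18.7 pos 0.4477 0.1352
20 dx 7.2 dz 18.1 pos 0.4549 0.1533
25 dx 8.7 dz 17.4 pos 0.4636 0.1708
30 dx 10.2 dz 16.6 pos 0.4739 0.1874
35 dx 11.6 dz 15.7 pos 0.4855 0.203
40 dx 13.0 dz 14.6 pos 0.4984 0.2176
45 dx 14.2 dz 13.4 pos 0.5126 0.231
50 dx 15.3 dz 12.1 pos 0.5279 0.2431
55 dx 16.3 dz 10.7 pos 0.5442 0.2539
60 dx 17.2 dz 9.3 pos 0.5613 0.2631
65 dx 17.9 dz 7.7 pos 0.5792 0.2709
70 dx 18.5 dz 6.2 pos 0.5978 0.277
75 dx 19.0 dz 4.5 pos 0.6167 0.2816
80 dx 19.3 dz 2.8 pos 0.636 0.2844
85 dx 19.5 dz 1.2 pos 0.6555 0.2856
90 dx 19.5 dz -0.5 pos 0.675 0.285
95 dx 19.4 dz -2.2 pos 0.6944 0.2828
100 dx 19.1 dz -3.9 pos 0.7135 0.2789
105 dx 18.7 dz -5.6 pos 0.7322 0.2733
```

View pics/w3.png

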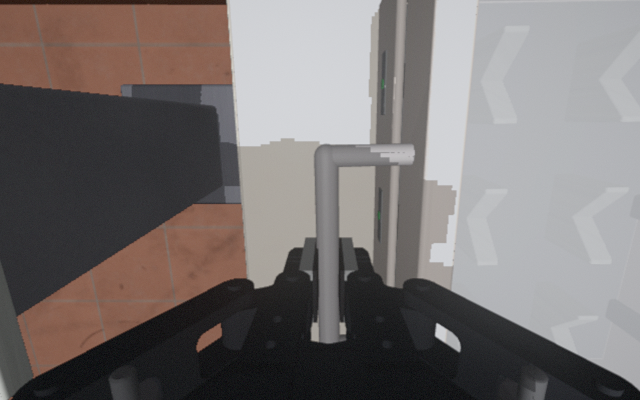

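Call:
{"op": "jog_arm", "data": {"targets": [{"dx": 0, "dy": -0.8, "dz": 0, "twist": 0, "gripper": 1}, {"dx": 0, "dy": 0.9, "dz": -9.7, "twist": 0, "gripper": 1}, {"dx": 0, "dy": 1.3, "dz": -9.7, "twist": 0, "gripper": 1}, {"dx": 0, "dy": 1.8, "dz": -9.6, "twist": 0, "gripper": 1}, {"dx": 0, "dy": 2.1, "dz": -9.5, "twist": 0, "gripper": 1}]}}

```text
time: 4.75
tcp_pos: [0.4463, 0.0211, 0.1007]
orientation: [2.216, 2.217, 0.011]
wrist_force: [38.7, 1.7, -18.3]
gripper_width: 0.106
```

```bash
python3 - <<'E'
from h import *
st()
E
```

```text
t 4.75 tcp [0.4463 0.0211 0.1007] yaw x-axis 90.02 w 0.106 F [ 38.7   1.7 -18.3] q [-0.13 -0.06  1.88  0.    1.31 -0.13]
```

Call:
{"op": "jog_arm", "data": {"targets": [{"dx": 0, "dy": 0, "dz": 0, "twist": 0, "gripper": 1}, {"dx": 0, "dy": 0, "dz": 0, "twist": 0, "gripper": 1}]}}

```text
time: 4.95
tcp_pos: [0.4465, 0.0211, 0.1008]
orientation: [2.215, 2.217, 0.012]
wrist_force: [26.7, 3.3, -8.6]
gripper_width: 0.102
```

```bash
python3 - <<'E'
from h import *
st();shot("scene","s3.png",(220,80,400,280),3)
E
```

```text
t 4.95 tcp [0.4465 0.0211 0.1008] yaw x-axis 90.03 w 0.102 F [26.7  3.3 -8.6] q [-0.13 -0.06  1.88  0.    1.31 -0.13]
```

View pics/s3.png

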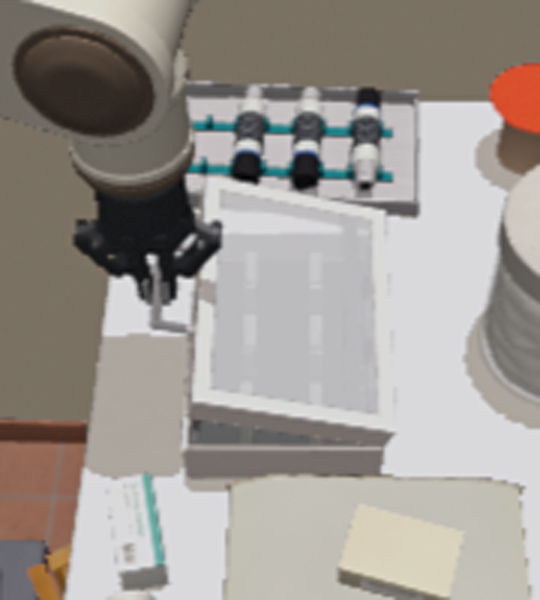

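Call:
{"op": "jog_arm", "data": {"targets": [{"dx": 0, "dy": 2, "dz": 0, "twist": 0, "gripper": 1}, {"dx": 0, "dy": 0, "dz": 0, "twist": 0, "gripper": 1}]}}

```text
time: 5.2
tcp_pos: [0.4462, 0.0211, 0.0997]
orientation: [2.218, 2.22, 0.005]
wrist_force: [9.7, 1.0, -1.0]
gripper_width: 0.1
```

```bash
python3 - <<'E'
from h import *
st()
E
```

```text
t 5.2 tcp [0.4462 0.0211 0.0997] yaw x-axis 90.04 w 0.1 F [ 9.7  1.  -1. ] q [-0.13 -0.06  1.88  0.    1.31 -0.13]
```

Call:
{"op": "jog_arm", "data": {"targets": [{"dx": 0, "dy": 4, "dz": -9.3, "twist": 0, "gripper": 1}, {"dx": 0, "dy": 3.5, "dz": -9.2, "twist": 0, "gripper": 1}, {"dx": 0, "dy": 4, "dz": -9, "twist": 0, "gripper": 1}, {"dx": 0, "dy": 4, "dz": -9, "twist": 0, "gripper": 1}, {"dx": 0, "dy": 0, "dz": 0, "twist": 0, "gripper": 1}]}}

```text
time: 5.7
tcp_pos: [0.4631, 0.0213, 0.1367]
orientation: [2.217, 2.218, 0.01]
wrist_force: [25.7, 2.7, -14.0]
gripper_width: 0.104
```

```bash
python3 - <<'E'
from h import *
st()
E
```

```text
t 5.7 tcp [0.4631 0.0213 0.1367] yaw x-axis 90.03 w 0.104 F [ 25.7   2.7 -14. ] q [-0.12 -0.05  1.8   0.    1.39 -0.12]
```

Call:
{"op": "jog_arm", "data": {"targets": [{"dx": 0, "dy": 7.2, "dz": -8.2, "twist": 0, "gripper": 1}, {"dx": 0, "dy": 5.2, "dz": -8.2, "twist": 0, "gripper": 1}, {"dx": 0, "dy": 5.9, "dz": -7.8, "twist": 0, "gripper": 1}, {"dx": 0, "dy": 5.9, "dz": -7.8, "twist": 0, "gripper": 1}, {"dx": 0, "dy": 6.5, "dz": -7.2, "twist": 0, "gripper": 1}, {"dx": 0, "dy": 6.5, "dz": -7.2, "twist": 0, "gripper": 1}, {"dx": 0, "dy": 0, "dz": 0, "twist": 0, "gripper": 1}]}}

```text
time: 6.4
tcp_pos: [0.4973, 0.0217, 0.1825]
orientation: [2.22, 2.222, 0.002]
wrist_force: [-11.6, 6.6, 12.4]
gripper_width: 0.103
```

```bash
python3 - <<'E'
from h import *
st()
E
```

```text
t 6.4 tcp [0.4973 0.0217 0.1825] yaw x-axis 90.06 w 0.103 F [-11.6   6.6  12.4] q [-0.11 -0.    1.66  0.    1.49 -0.11]
```

Call:
{"op": "jog_arm", "data": {"targets": [{"dx": 0, "dy": 6, "dz": -6.6, "twist": 0, "gripper": 1}, {"dx": 0, "dy": 7.2, "dz": -6.6, "twist": 0, "gripper": 1}, {"dx": 0, "dy": 7.7, "dz": -6, "twist": 0, "gripper": 1}, {"dx": 0, "dy": 7.7, "dz": -6, "twist": 0, "gripper": 1}, {"dx": 0, "dy": 8.2, "dz": -5.3, "twist": 0, "gripper": 1}, {"dx": 0, "dy": 8.2, "dz": -5.3, "twist": 0, "gripper": 1}, {"dx": 0, "dy": 0, "dz": 0, "twist": 0, "gripper": 1}]}}

```text
time: 7.1
tcp_pos: [0.5427, 0.0221, 0.2186]
orientation: [2.219, 2.222, 0.004]
wrist_force: [-8.2, 8.6, 13.7]
gripper_width: 0.099
```

```bash
python3 - <<'E'
from h import *
st();shot("scene","s4.png",(220,60,400,280),2.7);shot("top","t4.png",(260,150,400,280),4)
E
```

```text
t 7.1 tcp [0.5427 0.0221 0.2186] yaw x-axis 90.08 w 0.099 F [-8.2  8.6 13.7] q [-0.1   0.08  1.5   0.    1.56 -0.1 ]
```

View pics/s4.png

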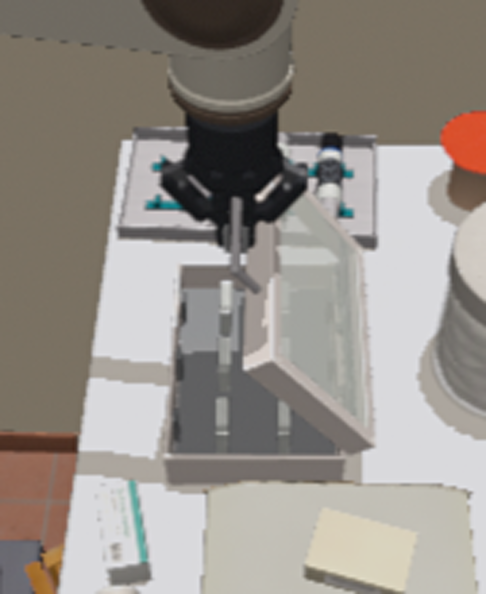

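View pics/t4.png

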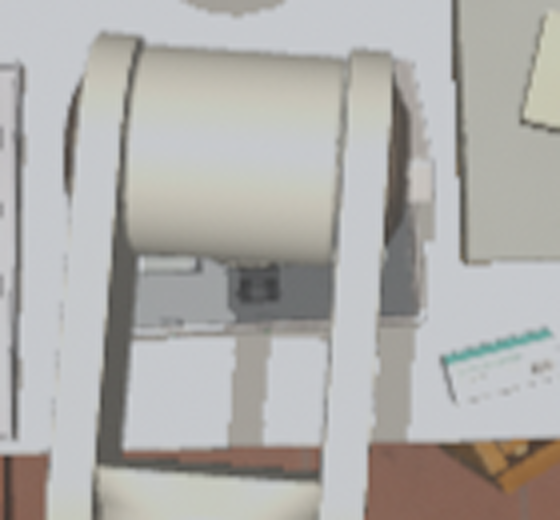

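```bash
python3 - <<'E'
from h import *
from scipy.optimize import least_squares
P=np.array([(.4363,.0606),(.4465,.0997),(.4631,.1367),(.4973,.1825),(.5427,.2186)])
f=least_squares(lambda c:np.hypot(*(P-c).T)-.2236,[.65,.05]);print(f.x,f.fun.round(4))
c=f.x;print([np.degrees(np.arctan2(p[1]-c[1],c[0]-p[0])).round(1) for p in P])
f=least_squares(lambda c:np.hypot(*(P-c[:2]).T)-c[2],[.65,.05,.22]);print(f.x,f.fun.round(4))
E
```

```text
[0.65758259 0.02662292] [ 0.0003 -0.0002 -0.0001 -0.      0.0001]
[np.float64(8.7), np.float64(19.1), np.float64(29.5), np.float64(44.2), np.float64(59.1)]
[0.66070505 0.0245099  0.22719596] [ 0.0001 -0.0002  0.      0.0001 -0.    ]
```

```bash
python3 - <<'E'
from h import *
def aty(u,v,y):
    o,d=ray("scene",u/2.7+220,v/2.7+60);return (o+d*(y-o[1])/d[1]).round(4)
for p in((372,443),(245,367),(272,352),(345,455),(345,462),(165,462)):print(p,aty(*p,-.106))
import cv2
i=cv2.imread("pics/s4.png");cv2.imwrite("pics/s4z.png",cv2.resize(i[280:500,140:400],None,fx=3,fy=2.7,interpolation=cv2.INTER_CUBIC))
i=cv2.imread("pics/scene0.png");cv2.imwrite("pics/s0z.png",cv2.resize(i[130:250,255:365],None,fx=7,fy=5,interpolation=cv2.INTER_CUBIC))
E
```

```text
(372, 443) [ 0.6744 -0.106   0.1037]
(245, 367) [ 0.5542 -0.106   0.2284]
(272, 352) [ 0.5771 -0.106   0.2514]
(345, 455) [ 0.6502 -0.106   0.0796]
(345, 462) [ 0.6512 -0.106   0.0656]
(165, 462) [ 0.4726 -0.106   0.0589]
```

View pics/s4z.png

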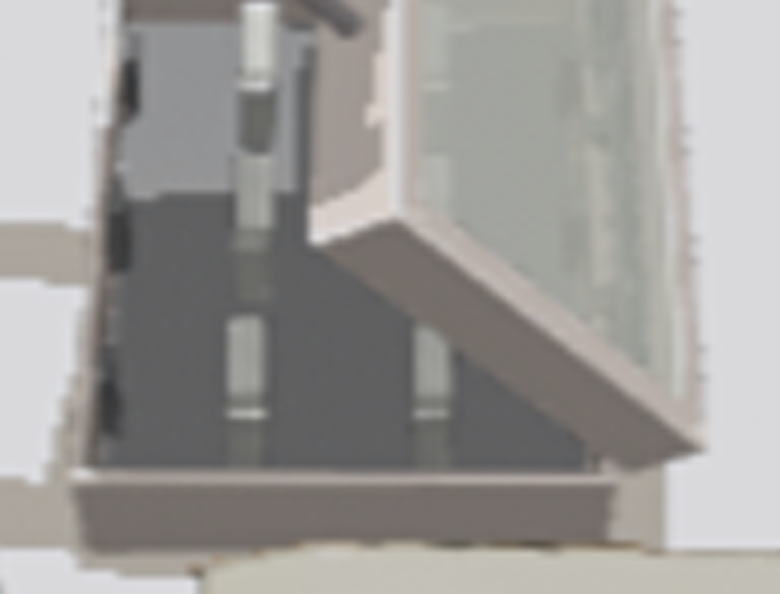

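View pics/s0z.png

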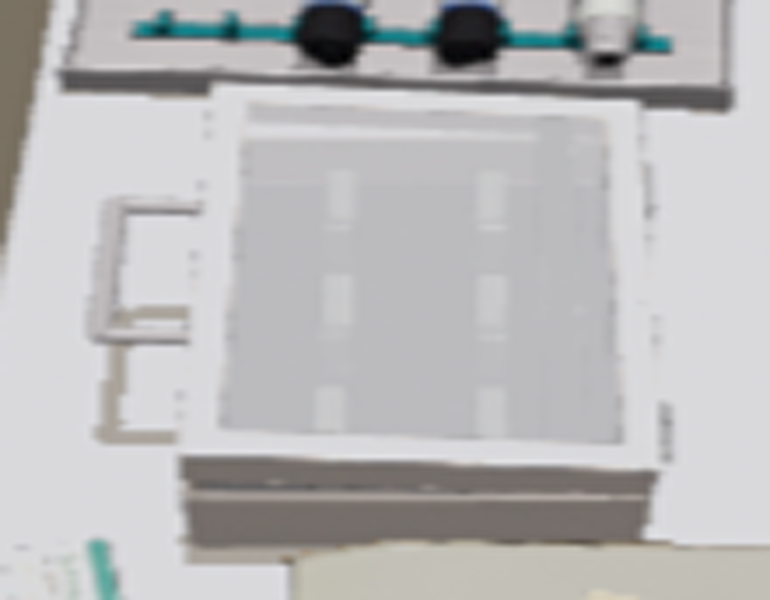

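```bash
python3 - <<'E'
from h import *
def aty(u,v,y):
    o,d=ray("scene",u,v);return (o+d*(y-o[1])/d[1])
z=lambda u,v:((u/3+140)/2.7+220,(v/2.7+280)/2.7+60)
a,b,c=[aty(*z(*p),-.106) for p in((395,210),(700,448),(310,242))]
print(a,b,c,np.degrees(np.arctan2(a[2]-b[2],b[0]-a[0])), np.linalg.norm(a-b),np.linalg.norm(a-c))
s0=lambda u,v:(u/7+255,v/5+130)
for p in((182,458),(186,488),(186,500),(188,545),(655,470),(652,497)):print(aty(*s0(*p),-.106).round(4))
E
```

```text
[ 0.57692519 -0.106       0.24290834] [ 0.67620742 -0.106       0.09815748] [ 0.55270699 -0.106       0.22438263] 55.55441770681699 0.17552713134619802 0.030491367741789187
[ 0.4761 -0.106   0.1091]
[ 0.4752 -0.106   0.078 ]
[ 0.4743 -0.106   0.0651]
[ 0.4712 -0.106   0.014 ]
[ 0.6507 -0.106   0.1032]
[ 0.6515 -0.106   0.0749]
```

Call:
{"op": "jog_arm", "data": {"targets": [{"dx": 0, "dy": -0.6, "dz": -1, "twist": 0, "gripper": 1}, {"dx": 0, "dy": 0, "dz": 0, "twist": 0, "gripper": 0.5}, {"dx": 0, "dy": 0, "dz": 0, "twist": 0, "gripper": 0.5}, {"dx": 0, "dy": 0, "dz": 0, "twist": 0, "gripper": 0.5}, {"dx": 0, "dy": 0, "dz": -15, "twist": 0, "gripper": 0.5}, {"dx": 0, "dy": 0, "dz": -25, "twist": 0, "gripper": 0.5}, {"dx": 0, "dy": 0, "dz": -25, "twist": 0, "gripper": 0.5}, {"dx": 0, "dy": 0, "dz": -25, "twist": 0, "gripper": 0.5}]}}

```text
time: 8.0
tcp_pos: [0.5411, 0.0212, 0.3089]
orientation: [2.221, 2.221, 0.001]
wrist_force: [-0.3, 0.3, -0.7]
gripper_width: 0.251
```

```bash
python3 - <<'E'
from h import *
st();shot("wrist","w5.png");shot("scene","s5.png",(220,60,400,280),2.7)
E
```

```text
t 8.0 tcp [0.5411 0.0212 0.3089] yaw x-axis 90.03 w 0.251 F [-0.3  0.3 -0.7] q [-0.1   0.07  1.33 -0.    1.74 -0.1 ]
```

View pics/w5.png

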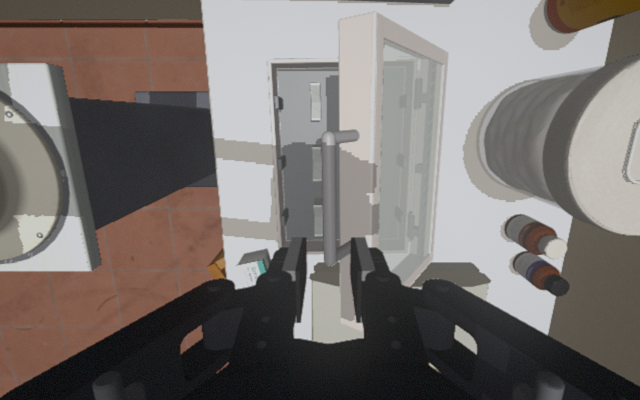

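View pics/s5.png

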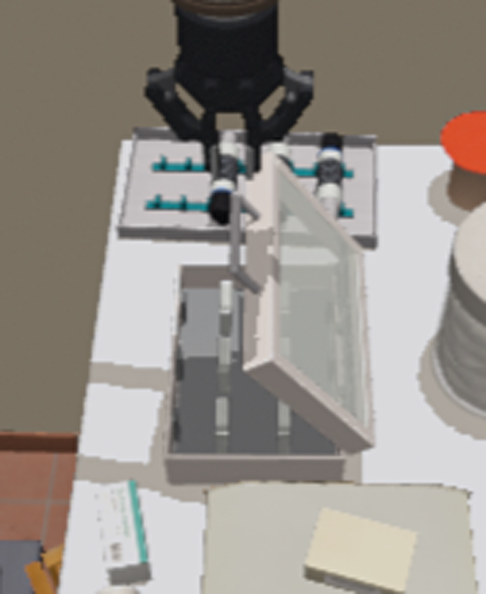

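Call:
{"op": "jog_arm", "data": {"targets": [{"dx": 0, "dy": 0, "dz": 0, "twist": 0, "gripper": 0.5}, {"dx": 0, "dy": 0, "dz": 0, "twist": 0, "gripper": 0.5}, {"dx": 0, "dy": 0, "dz": 0, "twist": 0, "gripper": 0.5}, {"dx": 0, "dy": 0, "dz": 0, "twist": 0, "gripper": 0.5}, {"dx": 0, "dy": 0, "dz": 0, "twist": 0, "gripper": 0.5}, {"dx": 0, "dy": 0, "dz": 0, "twist": 0, "gripper": 0.5}, {"dx": 0, "dy": 0, "dz": 0, "twist": 0, "gripper": 0.5}, {"dx": 0, "dy": 0, "dz": 0, "twist": 0, "gripper": 0.5}, {"dx": 0, "dy": 0, "dz": 0, "twist": 0, "gripper": 0.5}, {"dx": 0, "dy": 0, "dz": 0, "twist": 0, "gripper": 0.5}, {"dx": 0, "dy": 0, "dz": 0, "twist": 0, "gripper": 0.5}, {"dx": 0, "dy": 0, "dz": 0, "twist": 0, "gripper": 0.5}, {"dx": 0, "dy": 0, "dz": 0, "twist": 0, "gripper": 0.5}, {"dx": 0, "dy": 0, "dz": 0, "twist": 0, "gripper": 0.5}, {"dx": 0, "dy": 0, "dz": 0, "twist": 0, "gripper": 0.5}, {"dx": 0, "dy": 0, "dz": 0, "twist": 0, "gripper": 0.5}]}}

```text
time: 9.7
tcp_pos: [0.5412, 0.0213, 0.3065]
orientation: [-2.221, -2.222, -0.0]
wrist_force: [0.0, 0.5, -0.5]
gripper_width: 0.25
```

```bash
python3 - <<'E'
from h import *
st();shot("wrist","w6.png");
a=cv2.imread("pics/w5.png").astype(int);b=cv2.imread("pics/w6.png").astype(int);print(np.abs(a-b).max(), (np.abs(a-b).max(2)>40).sum())
T=wristT()
for z in(.237,.254):print([atz("wrist",*p,z,T).round(4) for p in((330,150),(331,260),(331,140))])
E
```

```text
t 9.7 tcp [0.5412 0.0213 0.3065] yaw x-axis 90.03 w 0.25 F [ 0.   0.5 -0.5] q [-0.1   0.07  1.34  0.    1.74 -0.1 ]
126 2874
[array([0.543, 0.063, 0.237]), array([ 0.544 , -0.0252,  0.237 ]), array([0.5437, 0.0702, 0.237 ])]
[array([0.5429, 0.0647, 0.254 ]), array([ 0.5438, -0.0171,  0.254 ]), array([0.5435, 0.0714, 0.254 ])]
```

Call:
{"op": "jog_arm", "data": {"targets": [{"dx": 0, "dy": 2, "dz": 25, "twist": 0, "gripper": 0.5}, {"dx": 0, "dy": 0, "dz": 25, "twist": 0, "gripper": 0.5}, {"dx": 0, "dy": 0, "dz": 22, "twist": 0, "gripper": 0.5}, {"dx": 0, "dy": 0, "dz": 0, "twist": 0, "gripper": 0.5}, {"dx": 0, "dy": 0, "dz": 0, "twist": 0, "gripper": 1}, {"dx": 0, "dy": 0, "dz": 0, "twist": 0, "gripper": 1}, {"dx": 0, "dy": 0, "dz": 0, "twist": 0, "gripper": 1}, {"dx": 0, "dy": 0, "dz": 0, "twist": 0, "gripper": 1}]}}

```text
time: 10.55
tcp_pos: [0.5437, 0.0212, 0.2369]
orientation: [2.219, 2.221, 0.003]
wrist_force: [-3.9, -0.0, 6.9]
gripper_width: -0.003
```

```bash
python3 - <<'E'
from h import *
st()
E
```

```text
t 10.55 tcp [0.5437 0.0212 0.2369] yaw x-axis 90.04 w -0.003 F [-3.9 -0.   6.9] q [-0.1   0.08  1.47  0.    1.6  -0.1 ]
```

```bash
python3 - <<'E'
from h import *
st();shot("wrist","w7.png");shot("scene","s7.png",(220,60,400,280),2.7)
E
```

```text
t 10.55 tcp [0.5437 0.0212 0.2369] yaw x-axis 90.04 w -0.003 F [-3.9 -0.   6.9] q [-0.1   0.08  1.47  0.    1.6  -0.1 ]
```

View pics/w7.png

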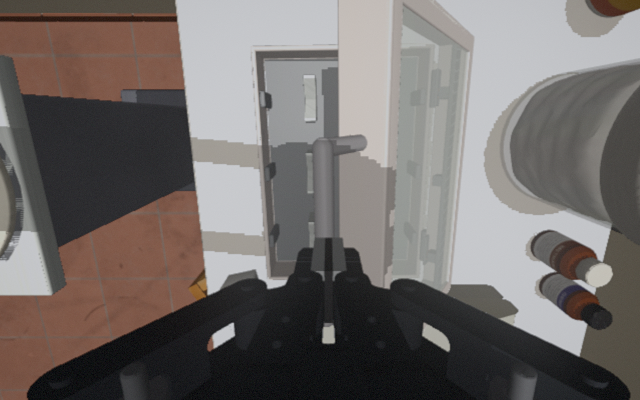

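View pics/s7.png

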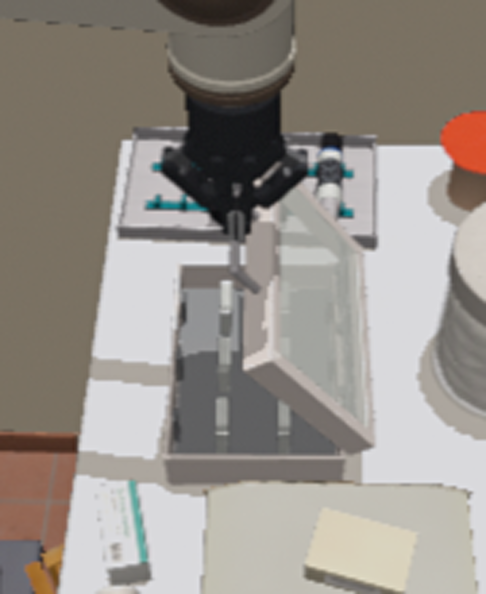

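```bash
python3 - <<'E'
from h import *
def aty(u,v,y):
    o,d=ray("scene",u,v);return (o+d*(y-o[1])/d[1]).round(4)
for y in(-.022,-.026,-.03):print(aty(220+236/2.7,60+268/2.7,y), aty(220+237/2.7,60+200/2.7,-y+.042))
# scene0 bar ends
for y in(-.022,-.026,-.03):print(aty(100/7+255,333/5+130,y))
E
```

```text
[ 0.5442 -0.022   0.2596] [0.5421 0.064  0.255 ]
[ 0.5444 -0.026   0.2643] [0.5419 0.068  0.2508]
[ 0.5446 -0.03    0.2691] [0.5416 0.072  0.2466]
[ 0.4372 -0.022   0.0994]
[ 0.4382 -0.026   0.1052]
[ 0.4392 -0.03    0.1111]
```

```bash
python3 - <<'E'
from h import *
s,M=st();T=wristT(s)
for d in(0,.0187,.03,.05):
  for w in(-.011,.011):
    p=s["tcp_pos"]+M@np.array([w,0,-d]);print(d,w,proj("wrist",p,T), proj("scene",p))
import cv2
i=cv2.imread("pics/w7.png");cv2.imwrite("pics/w7z.png",cv2.resize(i[190:360,250:400],None,fx=4,fy=3.5,interpolation=cv2.INTER_CUBIC))
E
```

```text
t 10.65 tcp [0.5437 0.0212 0.2369] yaw x-axis 90.03 w 0.002 F [-3.3 -0.5  7. ] q [-0.1   0.08  1.47  0.    1.6  -0.1 ]
0 -0.011 (np.float64(327.4857350370702), np.float64(256.2603404763906)) (np.float64(307.84058321438505), np.float64(155.16376337774506))
0 0.011 (np.float64(327.48754678009647), np.float64(219.28470631002781)) (np.float64(308.1308330288904), np.float64(148.45671091963618))
0.0187 -0.011 (np.float64(327.4417150828622), np.float64(271.9126970520735)) (np.float64(307.6817616361341), np.float64(150.11794110358883))
0.0187 0.011 (np.float64(327.44211850835114), np.float64(231.1987189408047)) (np.float64(307.97892901576995), np.float64(143.36677344844335))
0.03 -0.011 (np.float64(327.4099618978013), np.float64(283.20330795660846)) (np.float64(307.5831776230348), np.float64(146.98588930904933))
0.03 0.011 (np.float64(327.409138944826), np.float64(239.84793497518893)) (np.float64(307.884672389781), np.float64(140.20846102025726))
0.05 -0.011 (np.float64(327.34071849332065), np.float64(307.8244707212005)) (np.float64(307.40364724998363), np.float64(141.28214070507818))
0.05 0.011 (np.float64(327.33660178059216), np.float64(258.871522218942)) (np.float64(307.7130884609288), np.float64(134.45909699110047))
```

View pics/w7z.png

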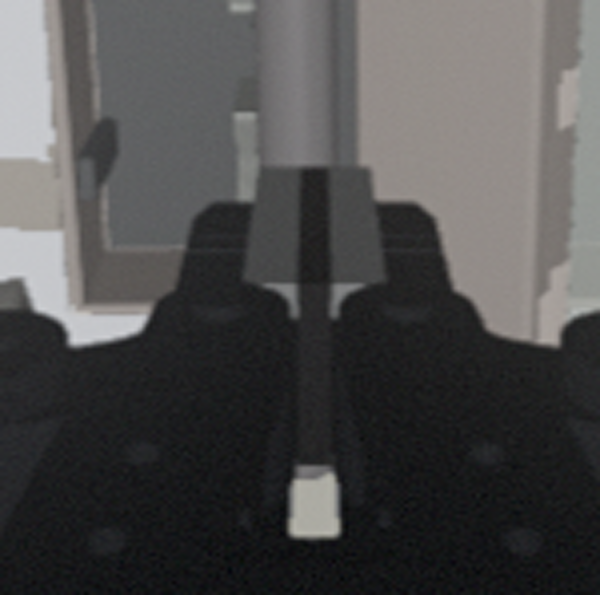

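Call:
{"op": "jog_arm", "data": {"targets": [{"dx": 0, "dy": -1, "dz": -4, "twist": 0, "gripper": 0.5}, {"dx": 0, "dy": 0, "dz": 0, "twist": 0, "gripper": 0.5}, {"dx": 0, "dy": 0, "dz": 0, "twist": 0, "gripper": 0.5}, {"dx": 0, "dy": 0, "dz": 0, "twist": 0, "gripper": 0.5}, {"dx": 0, "dy": 0, "dz": 12, "twist": 0, "gripper": 0.5}, {"dx": 0, "dy": 0, "dz": 12, "twist": 0, "gripper": 0.5}, {"dx": 0, "dy": 0, "dz": 0, "twist": 0, "gripper": 1}, {"dx": 0, "dy": 0, "dz": 0, "twist": 0, "gripper": 1}, {"dx": 0, "dy": 0, "dz": 0, "twist": 0, "gripper": 1}, {"dx": 0, "dy": 0, "dz": 0, "twist": 0, "gripper": 1}]}}

```text
time: 11.65
tcp_pos: [0.5421, 0.0214, 0.2123]
orientation: [-2.219, -2.221, 0.002]
wrist_force: [10.3, 1.1, -23.4]
gripper_width: 0.101
```

```bash
python3 - <<'E'
from h import *
st()
import math
c=(.6576,.0266);r=.2236;a=59.1
x0,z0=None,None
for d in (59.1,64,69,74,79,84,89,94,99,102):
    x=c[0]-r*math.cos(math.radians(d));z=c[1]+r*math.sin(math.radians(d))
    if x0:print(d,"%.1f %.1f  pos %.4f %.4f"%((x-x0)*1e3,(z-z0)*1e3,x,z))
    x0,z0=x,z
E
```

```text
t 11.65 tcp [0.5421 0.0214 0.2123] yaw x-axis 90.04 w 0.101 F [ 10.3   1.1 -23.4] q [-0.1   0.08  1.51  0.    1.55 -0.1 ]
64 16.8 9.1  pos 0.5596 0.2276
69 17.9 7.8  pos 0.5775 0.2353
74 18.5 6.2  pos 0.5960 0.2415
79 19.0 4.6  pos 0.6149 0.2461
84 19.3 2.9  pos 0.6342 0.2490
89 19.5 1.2  pos 0.6537 0.2502
94 19.5 -0.5  pos 0.6732 0.2497
99 19.4 -2.2  pos 0.6926 0.2474
102 11.5 -2.1  pos 0.7041 0.2453
```

Call:
{"op": "jog_arm", "data": {"targets": [{"dx": 0, "dy": 8.4, "dz": -4.8, "twist": 0, "gripper": 1}, {"dx": 0, "dy": 8.4, "dz": -4.3, "twist": 0, "gripper": 1}, {"dx": 0, "dy": 8.9, "dz": -4, "twist": 0, "gripper": 1}, {"dx": 0, "dy": 9, "dz": -3.8, "twist": 0, "gripper": 1}, {"dx": 0, "dy": 9.2, "dz": -3.3, "twist": 0, "gripper": 1}, {"dx": 0, "dy": 9.3, "dz": -2.9, "twist": 0, "gripper": 1}, {"dx": 0, "dy": 9.5, "dz": -2.5, "twist": 0, "gripper": 1}, {"dx": 0, "dy": 9.5, "dz": -2.1, "twist": 0, "gripper": 1}]}}

```text
time: 12.45
tcp_pos: [0.6142, 0.0223, 0.241]
orientation: [-2.217, -2.221, 0.001]
wrist_force: [-2.6, 8.2, -4.1]
gripper_width: 0.101
```

```bash
python3 - <<'E'
from h import *
st()
E
```

```text
t 12.45 tcp [0.6142 0.0223 0.241 ] yaw x-axis 90.08 w 0.101 F [-2.6  8.2 -4.1] q [-0.09  0.23  1.28  0.    1.63 -0.09]
```

Call:
{"op": "jog_arm", "data": {"targets": [{"dx": 0, "dy": 9.6, "dz": -1.7, "twist": 0, "gripper": 1}, {"dx": 0, "dy": 9.6, "dz": -1.2, "twist": 0, "gripper": 1}, {"dx": 0, "dy": 9.7, "dz": -0.8, "twist": 0, "gripper": 1}, {"dx": 0, "dy": 9.7, "dz": -0.4, "twist": 0, "gripper": 1}, {"dx": 0, "dy": 9.7, "dz": 0, "twist": 0, "gripper": 1}, {"dx": 0, "dy": 9.7, "dz": 0.5, "twist": 0, "gripper": 1}, {"dx": 0, "dy": 9.7, "dz": 0.9, "twist": 0, "gripper": 1}, {"dx": 0, "dy": 9.7, "dz": 1.3, "twist": 0, "gripper": 1}, {"dx": 0, "dy": 9.5, "dz": 1.7, "twist": 0, "gripper": 1}, {"dx": 0, "dy": 0, "dz": 0, "twist": 0, "gripper": 1}]}}

```text
time: 13.45
tcp_pos: [0.7021, 0.0231, 0.2414]
orientation: [-2.217, -2.223, -0.003]
wrist_force: [2.8, 12.1, -2.4]
gripper_width: 0.105
```

```bash
python3 - <<'E'
from h import *
st()
E
```

```text
t 13.45 tcp [0.7021 0.0231 0.2414] yaw x-axis 90.14 w 0.105 F [ 2.8 12.1 -2.4] q [-0.08  0.42  1.04  0.    1.69 -0.08]
```

Call:
{"op": "jog_arm", "data": {"targets": [{"dx": 0, "dy": 0, "dz": 0, "twist": 0, "gripper": 0.5}, {"dx": 0, "dy": 0, "dz": 0, "twist": 0, "gripper": 0.5}, {"dx": 0, "dy": 0, "dz": 0, "twist": 0, "gripper": 0.5}, {"dx": 0, "dy": 0, "dz": -20, "twist": 0, "gripper": 0.5}, {"dx": 0, "dy": 0, "dz": -30, "twist": 0, "gripper": 0.5}, {"dx": 0, "dy": 0, "dz": -30, "twist": 0, "gripper": 0.5}, {"dx": 20, "dy": -10, "dz": 0, "twist": 0, "gripper": 0.1}, {"dx": 30, "dy": -14, "dz": 0, "twist": 0, "gripper": 0.1}, {"dx": 30, "dy": -14, "dz": 0, "twist": 0, "gripper": 0.1}, {"dx": 30, "dy": -14, "dz": 0, "twist": 0, "gripper": 0.1}, {"dx": 30, "dy": -14, "dz": 0, "twist": 0, "gripper": 0.1}, {"dx": 30, "dy": -14, "dz": 0, "twist": 0, "gripper": 0.1}, {"dx": 30, "dy": -14, "dz": 0, "twist": 0, "gripper": 0.1}, {"dx": 30, "dy": -14, "dz": 0, "twist": 0, "gripper": 0.1}, {"dx": 30, "dy": -14, "dz": 0, "twist": 0, "gripper": 0.1}]}}

```text
time: 14.95
tcp_pos: [0.5784, 0.2822, 0.3223]
orientation: [2.221, 2.222, 0.001]
wrist_force: [1.3, 1.1, 0.1]
gripper_width: 0.448
```

```bash
python3 - <<'E'
from h import *
st();shot("wrist","w8.png");shot("scene","s8.png",(220,60,400,280),2.7);shot("top","t8.png",(200,150,380,270),4)
E
```

```text
t 14.95 tcp [0.5784 0.2822 0.3223] yaw x-axis 90.01 w 0.448 F [1.3 1.1 0.1] q [ 0.33  0.29  1.05 -0.    1.8   0.33]
```

View pics/w8.png

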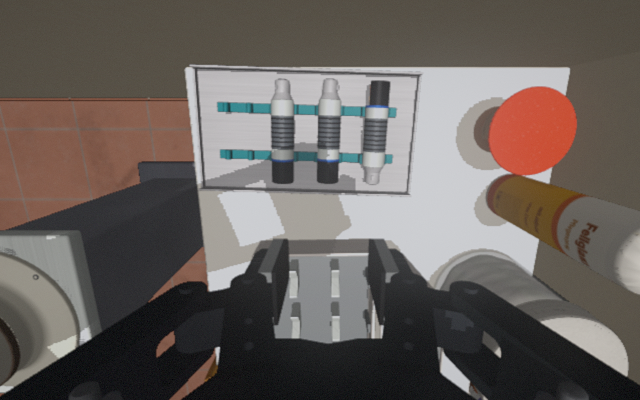

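View pics/s8.png

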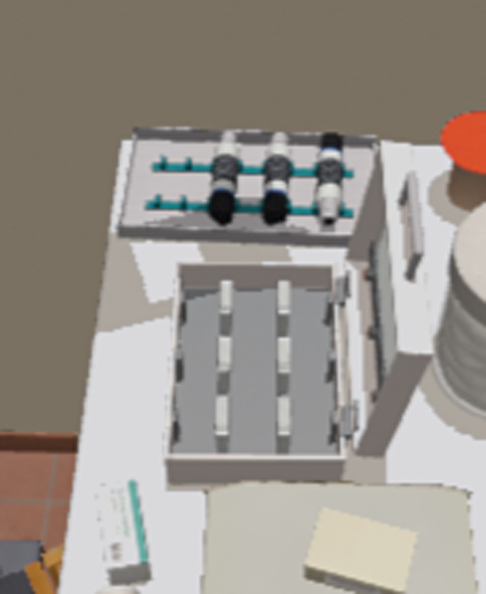

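View pics/t8.png

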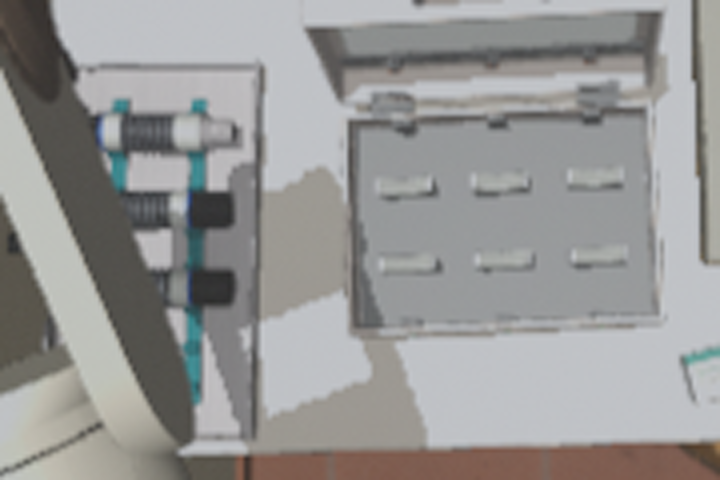

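```bash
python3 - <<'E'
from h import *
t=lambda u,v:(u/4+200,v/4+150)
for n,f,b in(("bay0",(410,264),(406,185)),("bay1",(504,260),(500,182)),("bay2",(599,255),(596,177))):
    F,B=[atz("top",*t(*p),.058) for p in(f,b)];print(n,F.round(4),B.round(4),((F*31+B*33)/64).round(4))
z=lambda u,v:(u/2.7+220,v/2.7+60)
for n,f,b in(("bay0",(226,292),(285,294)),("bay1",(224,351),(284,352)),("bay2",(222,412),(284,412))):
    F,B=[atz("scene",*z(*p),.058) for p in(f,b)];print(n,F.round(4),B.round(4),((F*31+B*33)/64).round(4))
T=wristT()
for n,a,b in(("A(x~.51)",(283,80),(283,181)),("B",(330,80),(328,181)),("C",(379,83),(373,183)),):
    print(n,[atz("wrist",*p,.026,T).round(4) for p in(a,b)])
print("band centres wrist",[atz("wrist",*p,.036,T).round(4) for p in((283,133),(329,132),(376,136))])
print("band scene",[atz("scene",*z(*p),.036).round(4) for p in((226,170),(278,171),(330,173))])
print("band top",[atz("top",*t(*p),.036).round(4) for p in((150,131),(150,210))])
E
```

```text
bay0 [0.5214 0.1008 0.058 ] [0.5863 0.1026 0.058 ] [0.5549 0.1017 0.058 ]
bay1 [0.5223 0.0242 0.058 ] [0.5862 0.0255 0.058 ] [0.5552 0.0249 0.058 ]
bay2 [ 0.5239 -0.0531  0.058 ] [ 0.5877 -0.053   0.058 ] [ 0.5568 -0.053   0.058 ]
bay0 [0.5246 0.1121 0.058 ] [0.5905 0.1107 0.058 ] [0.5586 0.1114 0.058 ]
bay1 [0.5257 0.0314 0.058 ] [0.59   0.0314 0.058 ] [0.5588 0.0314 0.058 ]
bay2 [ 0.5268 -0.0456  0.058 ] [ 0.5906 -0.0443  0.058 ] [ 0.5597 -0.0449  0.058 ]
A(x~.51) [array([0.5168, 0.3968, 0.026 ]), array([0.5121, 0.256 , 0.026 ])]
B [array([0.5812, 0.397 , 0.026 ]), array([0.5789, 0.2562, 0.026 ])]
C [array([0.6486, 0.3934, 0.026 ]), array([0.6459, 0.2534, 0.026 ])]
band centres wrist [array([0.5158, 0.3262, 0.036 ]), array([0.5801, 0.3278, 0.036 ]), array([0.646 , 0.3225, 0.036 ])]
band scene [array([0.5156, 0.3245, 0.036 ]), array([0.5806, 0.3242, 0.036 ]), array([0.6455, 0.3222, 0.036 ])]
band top [array([0.6417, 0.3192, 0.036 ]), array([0.5749, 0.3195, 0.036 ])]
```

```bash
python3 - <<'E'
from h import *
i=cv2.imread("pics/w8.png");cv2.imwrite("pics/w8z.png",cv2.resize(i[60:205,190:420],None,fx=3.4,fy=3.4,interpolation=cv2.INTER_CUBIC))
E
```

```text
(no output)
```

View pics/w8z.png

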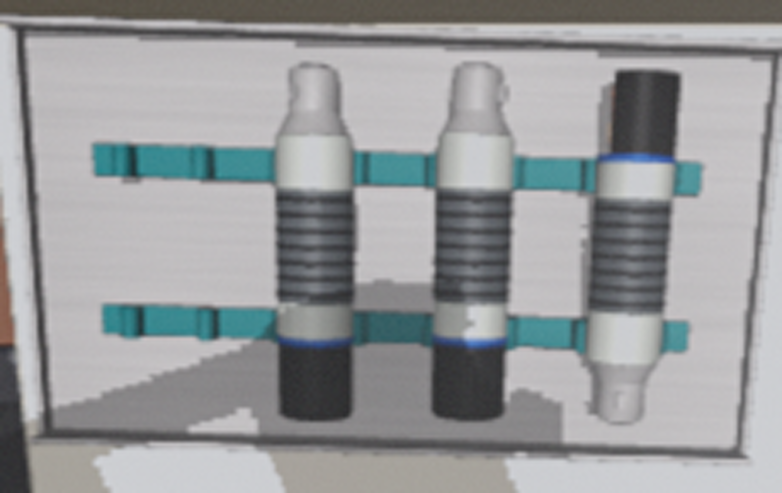

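Call:
{"op": "jog_arm", "data": {"targets": [{"dx": 14, "dy": -22, "dz": 0, "twist": 0, "gripper": -0.1}, {"dx": 14, "dy": -21, "dz": 0, "twist": 0, "gripper": -0.1}, {"dx": 14, "dy": -21, "dz": 30, "twist": 0, "gripper": -0.1}, {"dx": 0, "dy": 0, "dz": 40, "twist": 0, "gripper": -0.1}, {"dx": 0, "dy": 0, "dz": 40, "twist": 0, "gripper": -0.1}, {"dx": 0, "dy": 0, "dz": 40, "twist": 0, "gripper": -0.1}, {"dx": 0, "dy": 0, "dz": 40, "twist": 0, "gripper": -0.1}, {"dx": 0, "dy": 0, "dz": 40, "twist": 0, "gripper": -0.1}, {"dx": 0, "dy": 0, "dz": 25, "twist": 0, "gripper": -0.1}, {"dx": 0, "dy": 0, "dz": 0, "twist": 0, "gripper": -0.1}, {"dx": 0, "dy": 0, "dz": 0, "twist": 0, "gripper": -0.1}]}}

```text
time: 16.2
tcp_pos: [0.5158, 0.3228, 0.0679]
orientation: [2.221, 2.221, 0.001]
wrist_force: [0.1, 0.4, 0.9]
gripper_width: 0.557
```

```bash
python3 - <<'E'
from h import *
st();shot("wrist","w9.png");shot("scene","s9.png",(240,80,400,200),4)
E
```

```text
t 16.2 tcp [0.5158 0.3228 0.0679] yaw x-axis 90.0 w 0.557 F [0.1 0.4 0.9] q [ 0.43  0.3   1.55 -0.    1.29  0.43]
```

View pics/w9.png

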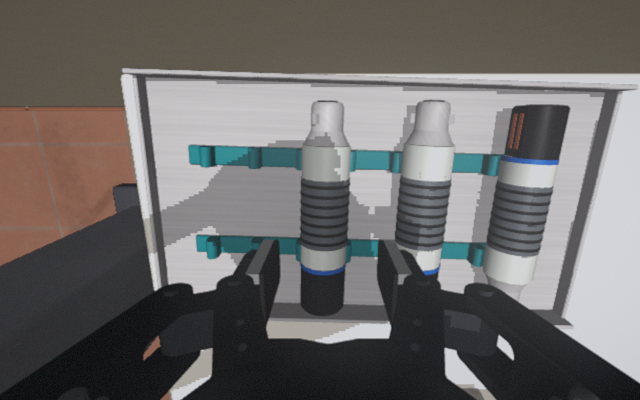

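View pics/s9.png

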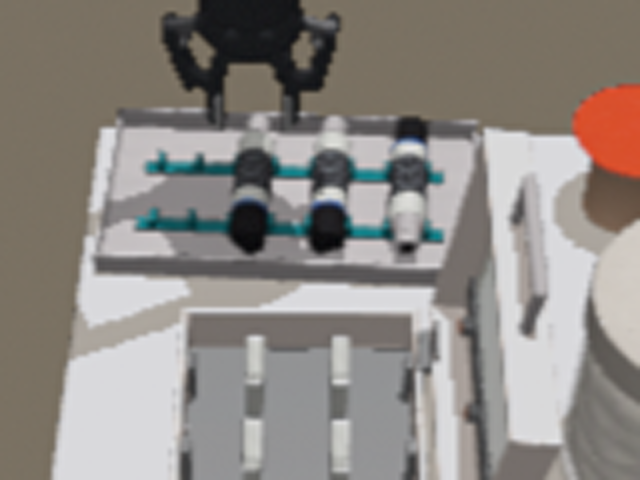

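```bash
python3 - <<'E'
from h import *
def aty(u,v,y):
    o,d=ray("scene",u,v);return (o+d*(y-o[1])/d[1]).round(4)
for p in((218,122),(292,122)):print(aty(p[0]/4+240,p[1]/4+80,.312))
T=wristT();print([atz("wrist",*p,z,T).round(4) for p,z in(((325,240),.042),((322,306),.026),((327,102),.026))])
E
```

```text
[0.4883 0.312  0.1029]
[0.5477 0.312  0.1041]
[array([0.5147, 0.3114, 0.042 ]), array([0.5122, 0.2522, 0.026 ]), array([0.516 , 0.3977, 0.026 ])]
```

Call:
{"op": "jog_arm", "data": {"targets": [{"dx": 2, "dy": -1, "dz": 30, "twist": 0, "gripper": -0.1}, {"dx": 0, "dy": 0, "dz": 30, "twist": 0, "gripper": -0.1}, {"dx": 0, "dy": 0, "dz": 0, "twist": 0, "gripper": -0.1}]}}

```text
time: 16.6
tcp_pos: [0.513, 0.3246, 0.0051]
orientation: [-2.22, -2.221, 0.005]
wrist_force: [-0.2, -0.6, -0.2]
gripper_width: 0.549
```

```bash
python3 - <<'E'
from h import *
st();shot("wrist","w10.png")
E
```

```text
t 16.6 tcp [0.513  0.3246 0.0051] yaw x-axis 90.03 w 0.549 F [-0.2 -0.6 -0.2] q [0.44 0.36 1.6  0.   1.18 0.44]
```

View pics/w10.png

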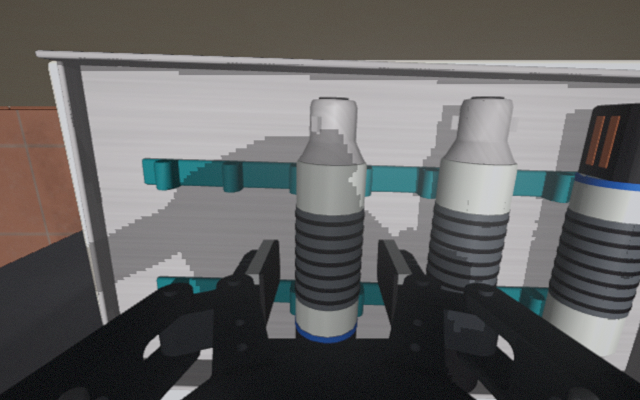

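Call:
{"op": "jog_arm", "data": {"targets": [{"dx": 0, "dy": 1, "dz": 10, "twist": 0, "gripper": -0.1}, {"dx": 0, "dy": 0, "dz": 9, "twist": 0, "gripper": -0.1}, {"dx": 0, "dy": 0, "dz": 0, "twist": 0, "gripper": -0.1}]}}

```text
time: 16.95
tcp_pos: [0.515, 0.3252, -0.0125]
orientation: [-2.221, -2.222, 0.001]
wrist_force: [0.4, -0.1, 0.3]
gripper_width: 0.552
```

```bash
python3 - <<'E'
from h import *
st();shot("wrist","w11.png");shot("scene","s11.png",(240,80,400,200),4)
E
```

```text
t 16.95 tcp [ 0.515   0.3252 -0.0125] yaw x-axis 90.04 w 0.552 F [ 0.4 -0.1  0.3] q [0.44 0.39 1.61 0.   1.14 0.44]
```

View pics/w11.png

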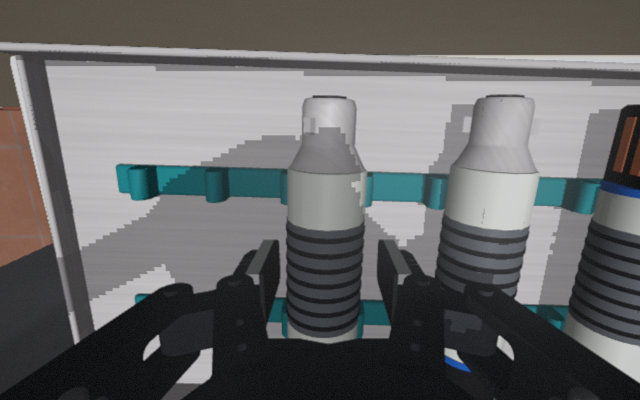

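View pics/s11.png

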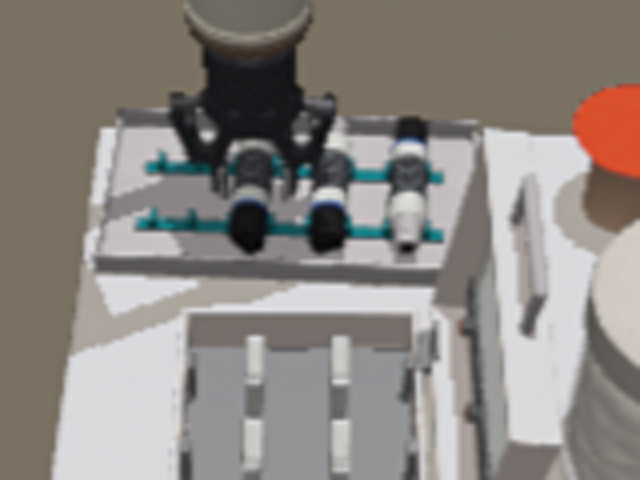

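Call:
{"op": "jog_arm", "data": {"targets": [{"dx": 0, "dy": 0, "dz": 4, "twist": 0, "gripper": -0.1}, {"dx": 0, "dy": 0, "dz": 0, "twist": 0, "gripper": 1}, {"dx": 0, "dy": 0, "dz": 0, "twist": 0, "gripper": 1}, {"dx": 0, "dy": 0, "dz": 0, "twist": 0, "gripper": 1}, {"dx": 0, "dy": 0, "dz": 0, "twist": 0, "gripper": 1}], "force": 45}}

```text
time: 17.55
tcp_pos: [0.5131, 0.3252, -0.0163]
orientation: [-2.219, -2.22, 0.005]
wrist_force: [-16.3, -1.6, 8.4]
gripper_width: 0.363
```

```bash
python3 - <<'E'
from h import *
st()
E
```

```text
t 17.55 tcp [ 0.5131  0.3252 -0.0163] yaw x-axis 90.04 w 0.363 F [-16.3  -1.6   8.4] q [0.44 0.39 1.62 0.   1.14 0.44]
```

Call:
{"op": "jog_arm", "data": {"targets": [{"dx": 0, "dy": -1.5, "dz": -15, "twist": 0, "gripper": 1}, {"dx": 0, "dy": 0, "dz": -30, "twist": 0, "gripper": 1}, {"dx": 0, "dy": 0, "dz": -40, "twist": 0, "gripper": 1}, {"dx": 0, "dy": 0, "dz": -40, "twist": 0, "gripper": 1}, {"dx": 0, "dy": 0, "dz": -25, "twist": -7, "gripper": 1}, {"dx": 0, "dy": 0, "dz": 0, "twist": -8.3, "gripper": 1}, {"dx": 0, "dy": 0, "dz": 0, "twist": -8.3, "gripper": 1}, {"dx": 0, "dy": 0, "dz": 0, "twist": -8.3, "gripper": 1}, {"dx": 0, "dy": 0, "dz": 0, "twist": -8.3, "gripper": 1}, {"dx": 0, "dy": 0, "dz": 0, "twist": -8.3, "gripper": 1}, {"dx": 0, "dy": 0, "dz": 0, "twist": -8.3, "gripper": 1}, {"dx": 0, "dy": 0, "dz": 0, "twist": -8.3, "gripper": 1}, {"dx": 0, "dy": 0, "dz": 0, "twist": -8.3, "gripper": 1}, {"dx": 0, "dy": 0, "dz": 0, "twist": -8.3, "gripper": 1}, {"dx": 0, "dy": 0, "dz": 0, "twist": -8.3, "gripper": 1}]}}

```text
time: 19.05
tcp_pos: [0.5137, 0.3253, 0.1346]
orientation: [-0.01, 3.141, 0.001]
wrist_force: [0.5, -1.7, -2.2]
gripper_width: 0.361
```

```bash
python3 - <<'E'
from h import *
st();shot("wrist","w12.png");shot("scene","s12.png",(220,50,400,250),3)
E
```

```text
t 19.05 tcp [0.5137 0.3253 0.1346] yaw x-axis -179.62 w 0.361 F [ 0.5 -1.7 -2.2] q [ 0.44  0.25  1.47  0.    1.42 -1.14]
```

View pics/w12.png

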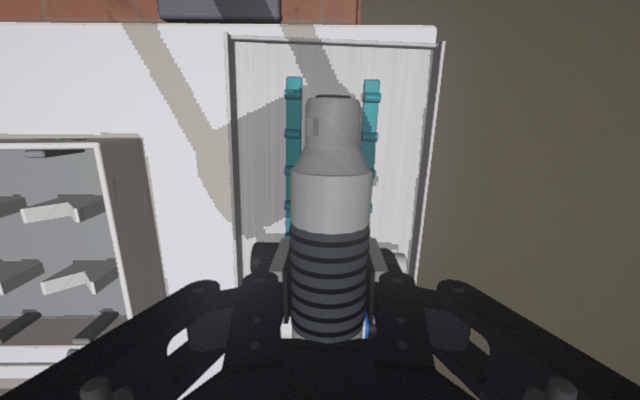

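View pics/s12.png

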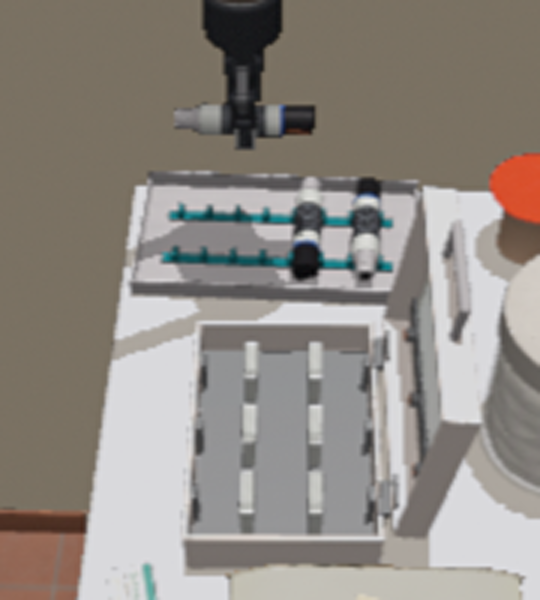

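```bash
python3 - <<'E'
from h import *
shot("scene","s13.png",(270,80,335,105),11)
E
```

```text
(no output)
```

View pics/s13.png

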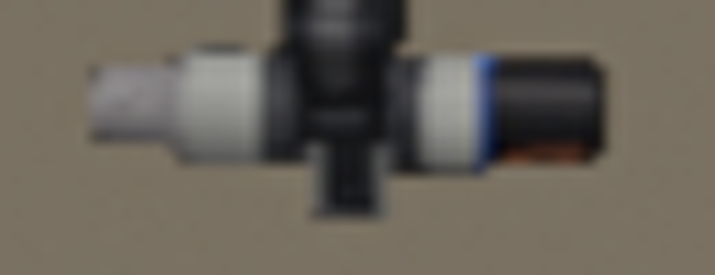

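Call:
{"op": "jog_arm", "data": {"targets": [{"dx": -6, "dy": -30, "dz": 0, "twist": 0, "gripper": 1}, {"dx": -6, "dy": -30, "dz": 0, "twist": 0, "gripper": 1}, {"dx": -6, "dy": -30, "dz": 0, "twist": 0, "gripper": 1}, {"dx": -6, "dy": -30, "dz": 0, "twist": 0, "gripper": 1}, {"dx": -6, "dy": -30, "dz": 0, "twist": 0, "gripper": 1}, {"dx": -6, "dy": -30, "dz": 0, "twist": 0, "gripper": 1}, {"dx": -6, "dy": -30, "dz": 0, "twist": 0, "gripper": 1}, {"dx": -2, "dy": -12, "dz": 0, "twist": 0, "gripper": 1}, {"dx": 0, "dy": 0, "dz": 20, "twist": 0, "gripper": 1}, {"dx": 0, "dy": 0, "dz": 0, "twist": 0, "gripper": 1}]}}

```text
time: 20.2
tcp_pos: [0.5568, 0.1031, 0.1121]
orientation: [-0.005, -3.139, -0.0]
wrist_force: [-0.3, 0.3, -2.4]
gripper_width: 0.361
```

```bash
python3 - <<'E'
from h import *
st();shot("wrist","w14.png");shot("scene","s14.png",(250,90,400,240),4)
E
```

```text
t 20.2 tcp [0.5568 0.1031 0.1121] yaw x-axis 179.81 w 0.361 F [-0.3  0.3 -2.4] q [ 0.05  0.19  1.6   0.    1.36 -1.52]
```

View pics/w14.png

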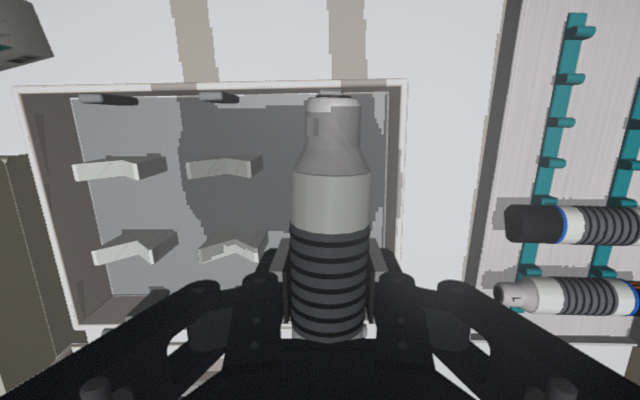

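View pics/s14.png

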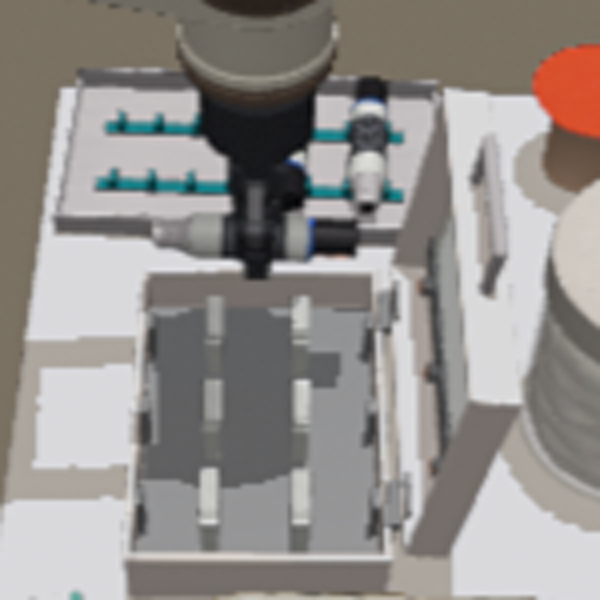

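```bash
python3 - <<'E'
from h import *
shot("wrist","w14b.png",(0,60,420,340),1.9)
T=wristT()
g=lambda u,v,z:atz("wrist",u,v,z,T).round(4)
print("front corners",g(407,80,.062),g(12,88,.062))
print("apex mid F,B",g(232,157,.045),g(236,234,.045)," right",g(123,160,.045),g(138,232,.045))
print("stops", g(330,92,.06),g(217,95,.06),g(104,98,.06))
E
```

```text
front corners [0.4697 0.1545 0.062 ] [ 0.4746 -0.1019  0.062 ]
apex mid F,B [0.5214 0.0324 0.045 ] [0.5821 0.0308 0.045 ]  right [ 0.5236 -0.0487  0.045 ] [ 0.5804 -0.0464  0.045 ]
stops [0.4769 0.1048 0.06  ] [0.4788 0.0303 0.06  ] [ 0.4807 -0.0446  0.06  ]
```

View pics/w14b.png

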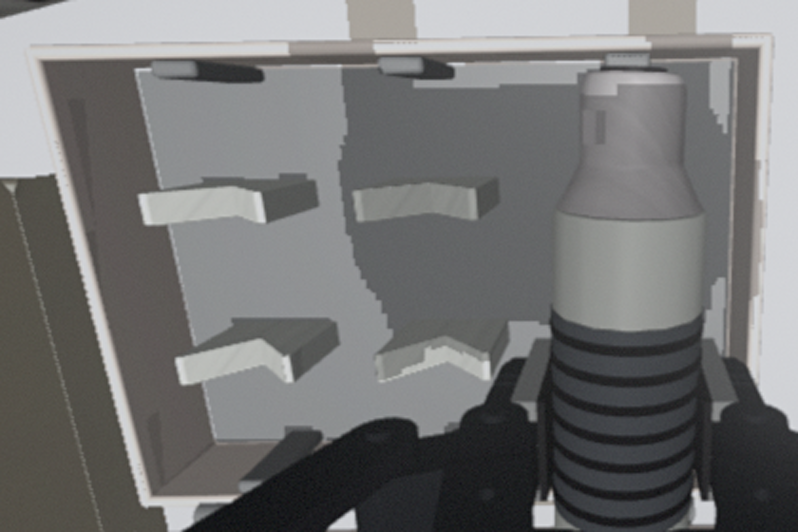

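Call:
{"op": "jog_arm", "data": {"targets": [{"dx": 0, "dy": 1.2, "dz": 0, "twist": -1.3, "gripper": 1}, {"dx": 0, "dy": 0, "dz": 25, "twist": 0, "gripper": 1}, {"dx": 0, "dy": 0, "dz": 25, "twist": 0, "gripper": 1}, {"dx": 0, "dy": 0, "dz": 20, "twist": 0, "gripper": 1}, {"dx": 0, "dy": 0, "dz": 10, "twist": 0, "gripper": 1}, {"dx": 0, "dy": 0, "dz": 3, "twist": 0, "gripper": 1}, {"dx": 0, "dy": 0, "dz": 0, "twist": 0, "gripper": 1}]}}

```text
time: 21.05
tcp_pos: [0.5581, 0.1047, 0.0315]
orientation: [-0.037, 3.141, 0.0]
wrist_force: [0.3, -0.1, -2.1]
gripper_width: 0.365
```

```bash
python3 - <<'E'
from h import *
st();shot("wrist","w15.png");shot("scene","s15.png",(250,90,400,240),4)
E
```

```text
t 21.05 tcp [0.5581 0.1047 0.0315] yaw x-axis -178.64 w 0.365 F [ 0.3 -0.1 -2.1] q [ 0.05  0.26  1.68  0.    1.2  -1.54]
```

View pics/w15.png

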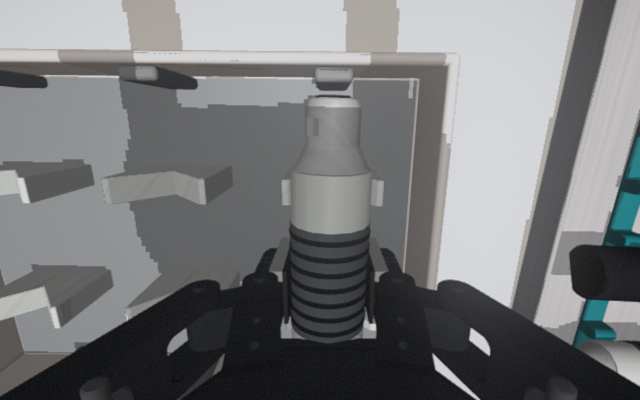

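View pics/s15.png

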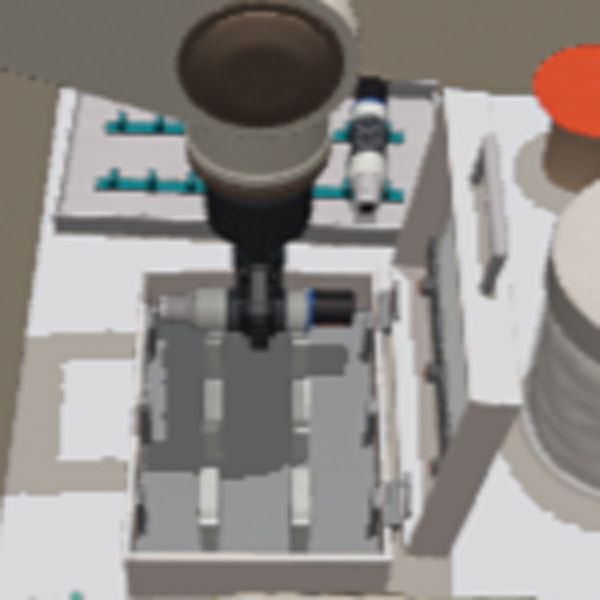

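Call:
{"op": "jog_arm", "data": {"targets": [{"dx": 0, "dy": 0, "dz": 4, "twist": 0, "gripper": 1}, {"dx": 0, "dy": 0, "dz": 3, "twist": 0, "gripper": 1}, {"dx": 0, "dy": 0, "dz": 0, "twist": 0, "gripper": 1}]}}

```text
time: 21.45
tcp_pos: [0.5579, 0.1048, 0.024]
orientation: [-0.037, 3.141, 0.001]
wrist_force: [0.1, 2.5, -0.3]
gripper_width: 0.362
```

```bash
python3 - <<'E'
from h import *
st()
E
```

```text
t 21.45 tcp [0.5579 0.1048 0.024 ] yaw x-axis -178.66 w 0.362 F [ 0.1  2.5 -0.3] q [ 0.05  0.27  1.69  0.    1.18 -1.54]
```

Call:
{"op": "jog_arm", "data": {"targets": [{"dx": 0, "dy": 0, "dz": 1.5, "twist": 0, "gripper": 1}, {"dx": 0, "dy": 0, "dz": 0, "twist": 0, "gripper": -0.1}, {"dx": 0, "dy": 0, "dz": 0, "twist": 0, "gripper": -0.1}, {"dx": 0, "dy": 0, "dz": 0, "twist": 0, "gripper": -0.1}, {"dx": 0, "dy": 0, "dz": -20, "twist": 0, "gripper": -0.1}, {"dx": 0, "dy": 0, "dz": -30, "twist": 0, "gripper": -0.1}, {"dx": 0, "dy": 0, "dz": -40, "twist": 0, "gripper": 0.5}, {"dx": 0, "dy": 0, "dz": -30, "twist": 0, "gripper": 1}, {"dx": 0, "dy": 0, "dz": 0, "twist": 0, "gripper": 1}]}}

```text
time: 22.35
tcp_pos: [0.5595, 0.1045, 0.1469]
orientation: [-0.036, 3.135, 0.0]
wrist_force: [0.4, -0.2, -0.2]
gripper_width: 0.039
```

```bash
python3 - <<'E'
from h import *
st();shot("wrist","w16.png");shot("scene","s16.png",(250,90,400,240),4)
E
```

```text
t 22.35 tcp [0.5595 0.1045 0.1469] yaw x-axis -178.67 w 0.039 F [ 0.4 -0.2 -0.2] q [ 0.05  0.16  1.55 -0.    1.42 -1.54]
```

View pics/w16.png

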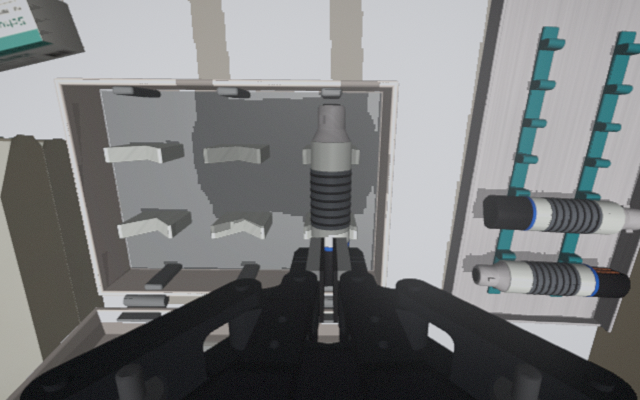

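View pics/s16.png

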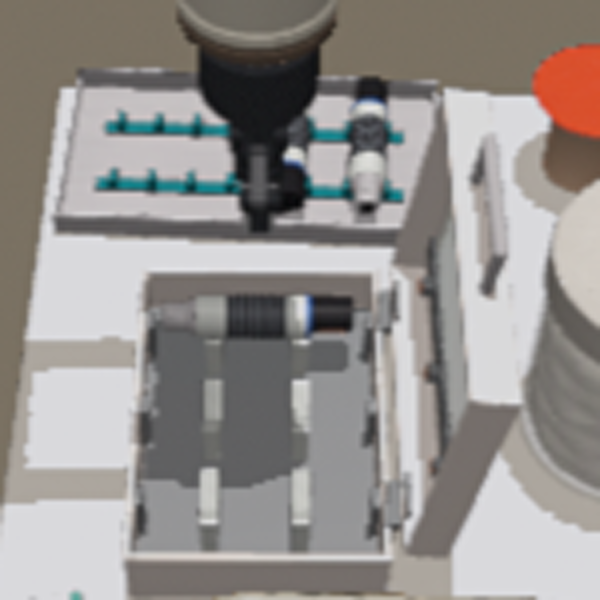

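Call:
{"op": "jog_arm", "data": {"targets": [{"dx": 0, "dy": 0, "dz": 0, "twist": 8.5, "gripper": 1}, {"dx": 0, "dy": 0, "dz": 0, "twist": 8.5, "gripper": 1}, {"dx": 0, "dy": 0, "dz": 0, "twist": 8.5, "gripper": 1}, {"dx": 0, "dy": 0, "dz": 0, "twist": 8.5, "gripper": 1}, {"dx": 0, "dy": 0, "dz": 0, "twist": 8.5, "gripper": 1}, {"dx": 0, "dy": 0, "dz": 0, "twist": 8.5, "gripper": 1}, {"dx": 0, "dy": 0, "dz": 0, "twist": 8.5, "gripper": 1}, {"dx": 0, "dy": 0, "dz": 0, "twist": 8.5, "gripper": 1}, {"dx": 0, "dy": 0, "dz": 0, "twist": 8.5, "gripper": 1}, {"dx": 0, "dy": 0, "dz": 0, "twist": 8.5, "gripper": 1}, {"dx": 0, "dy": 0, "dz": 0, "twist": 5, "gripper": 1}, {"dx": -9, "dy": 0, "dz": 30, "twist": 0, "gripper": 1}, {"dx": 0, "dy": 0, "dz": 30, "twist": 0, "gripper": 1}, {"dx": 0, "dy": 0, "dz": 18, "twist": 0, "gripper": 1}, {"dx": 0, "dy": 0, "dz": 0, "twist": 0, "gripper": 1}]}}

```text
time: 23.95
tcp_pos: [0.5561, 0.0953, 0.0609]
orientation: [-2.193, -2.244, 0.006]
wrist_force: [-0.1, 0.7, -0.2]
gripper_width: 0.001
```

```bash
python3 - <<'E'
from h import *
st()
E
```

```text
t 23.95 tcp [0.5561 0.0953 0.0609] yaw x-axis 91.32 w 0.001 F [-0.1  0.7 -0.2] q [0.03 0.23 1.66 0.   1.26 0.01]
```

Call:
{"op": "jog_arm", "data": {"targets": [{"dx": 0, "dy": 0, "dz": 2, "twist": 0, "gripper": 1}, {"dx": 0, "dy": 0, "dz": 2, "twist": 0, "gripper": 1}, {"dx": 0, "dy": 0, "dz": 0, "twist": 0, "gripper": 1}]}}

```text
time: 24.25
tcp_pos: [0.5581, 0.0956, 0.0609]
orientation: [2.195, 2.247, 0.001]
wrist_force: [-0.3, 0.8, -0.7]
gripper_width: -0.003
```

```bash
python3 - <<'E'
from h import *
st();shot("wrist","w17.png")
E
```

```text
t 24.25 tcp [0.5581 0.0956 0.0609] yaw x-axis 91.34 w -0.003 F [-0.3  0.8 -0.7] q [0.03 0.23 1.66 0.   1.26 0.01]
```

View pics/w17.png

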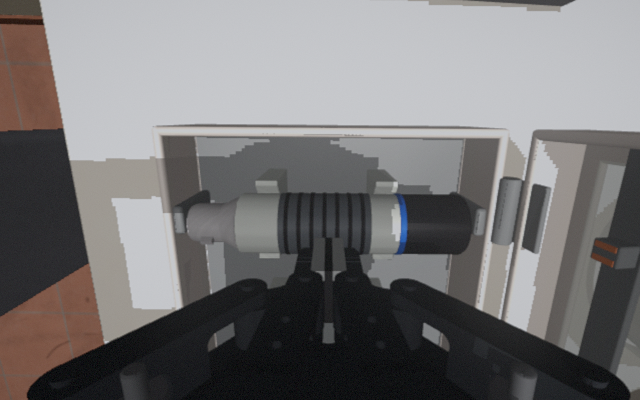

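Call:
{"op": "jog_arm", "data": {"targets": [{"dx": 0, "dy": 0, "dz": 2, "twist": 0, "gripper": 1}, {"dx": 0, "dy": 0, "dz": 1, "twist": 0, "gripper": 1}, {"dx": 0, "dy": 0, "dz": 0, "twist": 0, "gripper": 1}]}}

```text
time: 24.6
tcp_pos: [0.5585, 0.0955, 0.0584]
orientation: [2.195, 2.247, 0.002]
wrist_force: [-2.0, -0.2, 10.2]
gripper_width: 0.003
```

```bash
python3 - <<'E'
from h import *
st()
E
```

```text
t 24.6 tcp [0.5585 0.0955 0.0584] yaw x-axis 91.34 w 0.003 F [-2.  -0.2 10.2] q [0.03 0.23 1.66 0.   1.25 0.01]
```

Call:
{"op": "jog_arm", "data": {"targets": [{"dx": 2, "dy": 0, "dz": 0, "twist": 0, "gripper": 1}, {"dx": 2, "dy": 0, "dz": 0, "twist": 0, "gripper": 1}, {"dx": 2, "dy": 0, "dz": 0, "twist": 0, "gripper": 1}, {"dx": 2, "dy": 0, "dz": 0, "twist": 0, "gripper": 1}, {"dx": 2, "dy": 0, "dz": 0, "twist": 0, "gripper": 1}]}}

```text
time: 25.1
tcp_pos: [0.5589, 0.105, 0.059]
orientation: [2.194, 2.245, 0.002]
wrist_force: [0.4, -6.4, 14.9]
gripper_width: 0.001
```

```bash
python3 - <<'E'
from h import *
st();shot("scene","s18.png",(280,150,360,180),9);shot("wrist","w18.png")
E
```

```text
t 25.1 tcp [0.5589 0.105  0.059 ] yaw x-axis 91.33 w 0.001 F [ 0.4 -6.4 14.9] q [ 0.05  0.23  1.66 -0.    1.25  0.03]
```

View pics/s18.png

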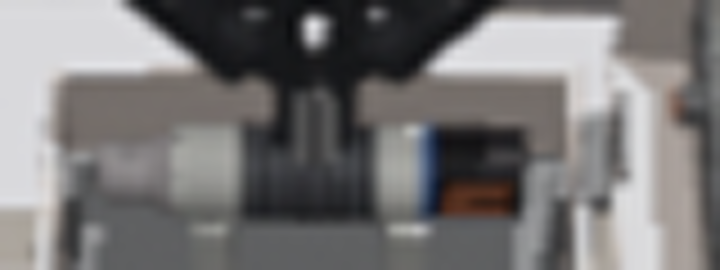

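View pics/w18.png

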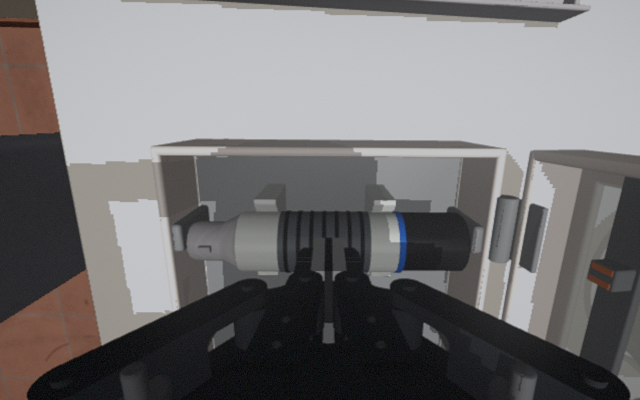

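Call:
{"op": "jog_arm", "data": {"targets": [{"dx": 2, "dy": 0, "dz": 0, "twist": 0, "gripper": 1}, {"dx": 2, "dy": 0, "dz": 0, "twist": 0, "gripper": 1}, {"dx": 2, "dy": 0, "dz": 0, "twist": 0, "gripper": 1}, {"dx": 2, "dy": 0, "dz": 0, "twist": 0, "gripper": 1}, {"dx": 0, "dy": 0, "dz": -8, "twist": 0, "gripper": 1}, {"dx": -9, "dy": 0, "dz": -2, "twist": 0, "gripper": 1}, {"dx": -9, "dy": 0, "dz": 0, "twist": 0, "gripper": 1}, {"dx": 0, "dy": 0, "dz": 6, "twist": 0, "gripper": 1}, {"dx": 0, "dy": 0, "dz": 2.5, "twist": 0, "gripper": 1}, {"dx": 0, "dy": 0, "dz": 1, "twist": 0, "gripper": 1}]}}

```text
time: 26.2
tcp_pos: [0.558, 0.095, 0.058]
orientation: [2.196, 2.246, -0.001]
wrist_force: [-5.6, -5.7, 18.6]
gripper_width: 0.003
```

```bash
python3 - <<'E'
from h import *
st();shot("scene","s19.png",(280,150,360,180),9);shot("top","t19.png",(290,180,400,230),6)
E
```

```text
t 26.2 tcp [0.558 0.095 0.058] yaw x-axis 91.31 w 0.003 F [-5.6 -5.7 18.6] q [ 0.03  0.23  1.66 -0.    1.25  0.01]
```

View pics/s19.png

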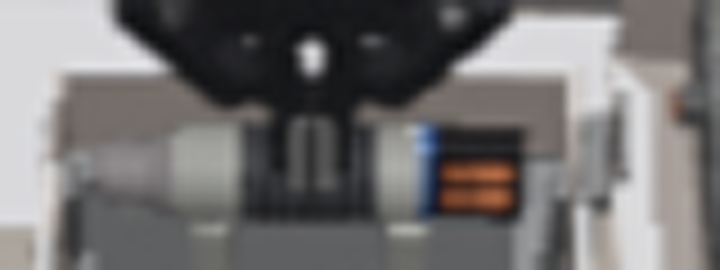

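View pics/t19.png

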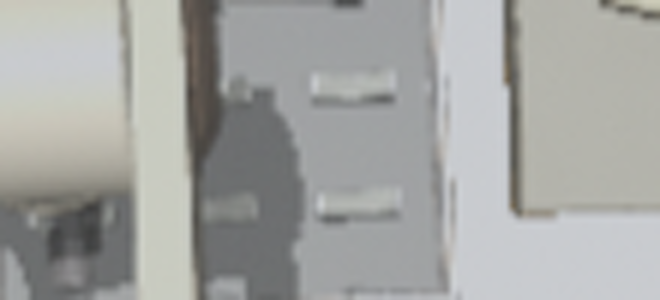

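Call:
{"op": "jog_arm", "data": {"targets": [{"dx": 2, "dy": 0, "dz": -0.5, "twist": 0, "gripper": 1}, {"dx": 2, "dy": 0, "dz": 0, "twist": 0, "gripper": 1}, {"dx": 2, "dy": 0, "dz": 0, "twist": 0, "gripper": 1}, {"dx": 2, "dy": 0, "dz": 0, "twist": 0, "gripper": 1}, {"dx": 2, "dy": 0, "dz": 0, "twist": 0, "gripper": 1}, {"dx": 2, "dy": 0, "dz": 0, "twist": 0, "gripper": 1}, {"dx": 2, "dy": 0, "dz": 0, "twist": 0, "gripper": 1}, {"dx": 2, "dy": 0, "dz": 0, "twist": 0, "gripper": 1}, {"dx": 2, "dy": 0, "dz": 0, "twist": 0, "gripper": 1}, {"dx": 0, "dy": 0, "dz": 0, "twist": 0, "gripper": 1}]}}

```text
time: 27.3
tcp_pos: [0.5582, 0.1134, 0.059]
orientation: [2.194, 2.246, 0.001]
wrist_force: [-0.2, -2.3, 11.1]
gripper_width: 0.003
```

```bash
python3 - <<'E'
from h import *
st();shot("scene","s20.png",(280,150,360,180),9);shot("wrist","w20.png",(160,180,560,320),2)
E
```

```text
t 27.3 tcp [0.5582 0.1134 0.059 ] yaw x-axis 91.34 w 0.003 F [-0.2 -2.3 11.1] q [ 0.07  0.24  1.65 -0.    1.25  0.04]
```

View pics/s20.png

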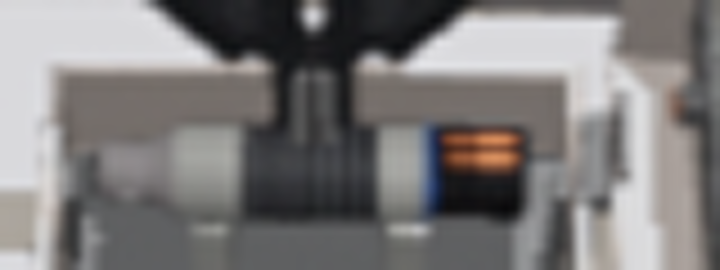

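View pics/w20.png

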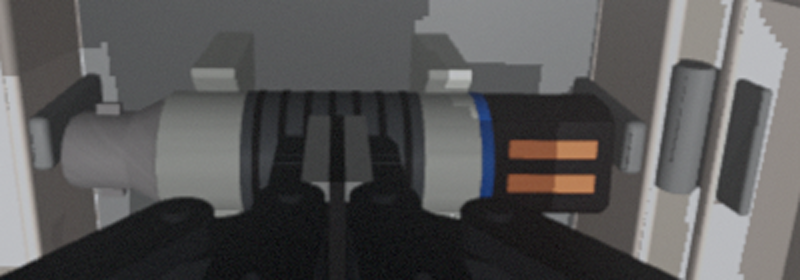

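Call:
{"op": "jog_arm", "data": {"targets": [{"dx": 0, "dy": 0, "dz": -10, "twist": 0, "gripper": 1}, {"dx": 0, "dy": 0, "dz": -25, "twist": 0, "gripper": 1}, {"dx": 0, "dy": 0, "dz": -25, "twist": 0, "gripper": 1}, {"dx": 0, "dy": 0, "dz": 0, "twist": 0, "gripper": 1}, {"dx": 0, "dy": 0, "dz": 0, "twist": 0, "gripper": 1}]}}

```text
time: 27.9
tcp_pos: [0.5576, 0.1136, 0.1186]
orientation: [2.195, 2.247, 0.001]
wrist_force: [0.9, 0.3, -1.1]
gripper_width: -0.001
```

```bash
python3 - <<'E'
from h import *
st();shot("scene","s21.png",(280,150,360,180),9);shot("wrist","w21.png",(160,150,520,300),2.2)
T=wristT();np.save("T21.npy",T)
E
```

```text
t 27.9 tcp [0.5576 0.1136 0.1186] yaw x-axis 91.34 w -0.001 F [ 0.9  0.3 -1.1] q [0.07 0.19 1.58 0.   1.37 0.04]
```

View pics/w21.png

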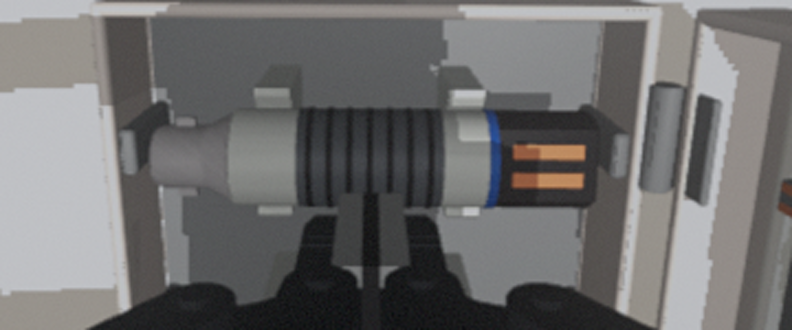

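View pics/s21.png

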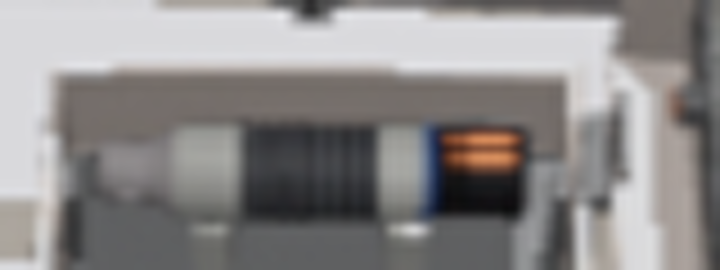

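```bash
cat >> h.py <<'E'
def tilt(name,u,top,bot,mid,T=None,z=.064,x=.613,y=.104,r=.016,out=True):
    """rows top/bot of black-end silhouette, mid = stripe midline row (full-image px). returns tilt from vertical toward +y, deg"""
    from scipy.optimize import brentq,minimize_scalar
    th=np.radians(np.arange(0,360,.5))
    def sil(yy):
        v=[proj(name,[x,yy+r*np.cos(t),z+r*np.sin(t)],T)[1] for t in th]; return min(v),max(v)
    f=lambda yy:sum(sil(yy))-top-bot
    yy=brentq(f,y-.05,y+.05); s=sil(yy)
    ph=np.radians(np.arange(-90,91,1))
    v=np.array([proj(name,[x,yy+.011*np.sin(p),z+.011*np.cos(p)],T)[1] for p in ph])
    i=np.argsort(abs(v-mid))[:4]
    print(name,"axis y",round(yy,4),"sil pred",np.round(s,1),"obs",round(top,1),round(bot,1),"tilt cands",np.degrees(ph[i]).round())
E
python3 - <<'E'
from h import *
T=np.load("T21.npy")
w=lambda v:v/2.2+150
tilt("wrist",0,w(112),w(207),w(167),T)
s=lambda v:v/9+150
tilt("scene",0,s(127),s(214),s(150))
E
```

```text
Traceback (most recent call last):
  File "h.py", line 34, in tilt
    yy=brentq(f,y-.05,y+.05); s=sil(yy)
  File "h.py", line 33, in <lambda>
    f=lambda yy:sum(sil(yy))-top-bot
                    ~~~^^^^
  File "h.py", line 32, in sil
    v=[proj(name,[x,yy+r*np.cos(t),z+r*np.sin(t)],T)[1] for t in th]; return min(v),max(v)
       ~~~~^^^^^^^^^^^^^^^^^^^^^^^^^^^^^^^^^^^^^^^^^
  File "h.py", line 15, in proj
    m=camera_model(name);K=m["camera_matrix"]
ValueError: time passes only in moves, steps and waits
```

```bash
python3 - <<'E'
s=open("h.py").read()
s=s.replace("def ray(","_c={}\n_cm=camera_model\ndef camera_model(n):\n    if n not in _c:_c[n]=_cm(n)\n    return _c[n]\ndef ray(",1)
open("h.py","w").write(s)
E
python3 - <<'E'
from h import *
T=np.load("T21.npy")
w=lambda v:v/2.2+150
tilt("wrist",0,w(112),w(207),w(167),T)
s=lambda v:v/9+150
tilt("scene",0,s(127),s(214),s(150))
E
```

```text
wrist axis y 0.1059 sil pred [200.4 244.6] obs 200.9 244.1 tilt cands [6. 5. 7. 4.]
scene axis y 0.1062 sil pred [163.6 174.3] obs 164.1 173.8 tilt cands [-1.  0. -2.  1.]
```

Call:
{"op": "jog_arm", "data": {"targets": [{"dx": -8, "dy": 0, "dz": 30, "twist": 0, "gripper": 1}, {"dx": 0, "dy": 0, "dz": 24, "twist": 0, "gripper": 1}, {"dx": 0, "dy": 0, "dz": 5, "twist": 0, "gripper": 1}, {"dx": 0, "dy": 0, "dz": 1.5, "twist": 0, "gripper": 1}, {"dx": 0, "dy": 0, "dz": 0, "twist": 0, "gripper": 1}, {"dx": -0.8, "dy": 0, "dz": 0, "twist": 0, "gripper": 1}, {"dx": -0.8, "dy": 0, "dz": 0, "twist": 0, "gripper": 1}, {"dx": 0, "dy": 0, "dz": 0, "twist": 0, "gripper": 1}]}}

```text
time: 28.8
tcp_pos: [0.5577, 0.1046, 0.0588]
orientation: [-2.195, -2.247, -0.002]
wrist_force: [-6.1, 4.1, 18.5]
gripper_width: 0.005
```

```bash
python3 - <<'E'
from h import *
st()
E
```

```text
t 28.8 tcp [0.5577 0.1046 0.0588] yaw x-axis 91.35 w 0.005 F [-6.1  4.1 18.5] q [0.05 0.23 1.66 0.   1.25 0.02]
```

Call:
{"op": "jog_arm", "data": {"targets": [{"dx": 0, "dy": 0, "dz": -10, "twist": 0, "gripper": 1}, {"dx": 0, "dy": 0, "dz": -25, "twist": 0, "gripper": 1}, {"dx": 0, "dy": 0, "dz": -25, "twist": 0, "gripper": 1}, {"dx": 0, "dy": 0, "dz": 0, "twist": 0, "gripper": 1}, {"dx": 0, "dy": 0, "dz": 0, "twist": 0, "gripper": 1}]}}

```text
time: 29.3
tcp_pos: [0.5577, 0.1039, 0.1179]
orientation: [2.195, 2.247, 0.0]
wrist_force: [0.3, 0.8, -0.2]
gripper_width: -0.001
```

```bash
python3 - <<'E'
from h import *
st();shot("wrist","w22.png",(160,150,520,300),2.2);shot("scene","s22.png",(280,150,360,180),9)
T=wristT();np.save("T22.npy",T)
i=cv2.imread("pics/w22.png");cv2.imwrite("pics/w22z.png",cv2.resize(i[90:240,440:640],None,fx=4,fy=4,interpolation=cv2.INTER_CUBIC))
E
```

```text
t 29.3 tcp [0.5577 0.1039 0.1179] yaw x-axis 91.34 w -0.001 F [ 0.3  0.8 -0.2] q [0.05 0.18 1.59 0.   1.37 0.02]
```

View pics/w22z.png

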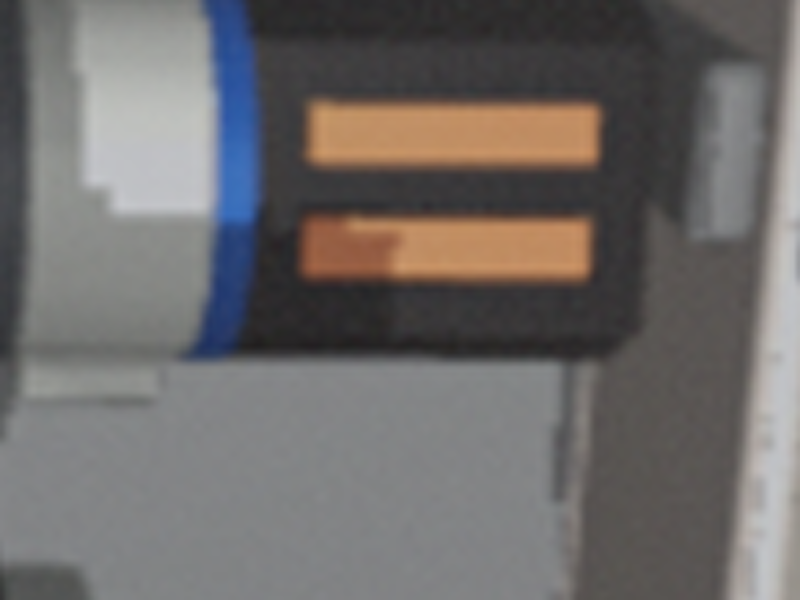

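```bash
python3 - <<'E'
from h import *
T=np.load("T22.npy")
i=cv2.imread("pics/w22.png");cv2.imwrite("pics/w22y.png",cv2.resize(i[40:220,440:640],None,fx=4,fy=3.3,interpolation=cv2.INTER_CUBIC))
for y in(.105,.1058,.1066):
  print(y,[(p,round(proj("wrist",[.613,y+.011*np.sin(np.radians(p)),.064+.011*np.cos(np.radians(p))],T)[1],1)) for p in(-10,-5,0,5,10)])
  print([round(proj("wrist",[.613,y+.016*np.cos(t),.064+.016*np.sin(t)],T)[1],1) for t in np.radians([-60,-50,-40,-30,-20,0,120,140,160,180,200])])
E
```

```text
0.105 [(-10, np.float64(218.3)), (-5, np.float64(217.1)), (0, np.float64(215.7)), (5, np.float64(214.4)), (10, np.float64(213.0))]
[np.float64(195.7), np.float64(193.2), np.float64(191.3), np.float64(189.9), np.float64(189.0), np.float64(189.4), np.float64(228.2), np.float64(232.2), np.float64(233.5), np.float64(232.1), np.float64(228.3)]
0.1058 [(-10, np.float64(217.2)), (-5, np.float64(215.9)), (0, np.float64(214.6)), (5, np.float64(213.3)), (10, np.float64(211.9))]
[np.float64(194.7), np.float64(192.2), np.float64(190.2), np.float64(188.8), np.float64(188.0), np.float64(188.3), np.float64(227.1), np.float64(231.1), np.float64(232.4), np.float64(231.0), np.float64(227.3)]
0.1066 [(-10, np.float64(216.1)), (-5, np.float64(214.8)), (0, np.float64(213.5)), (5, np.float64(212.1)), (10, np.float64(210.8))]
[np.float64(193.6), np.float64(191.2), np.float64(189.2), np.float64(187.7), np.float64(186.9), np.float64(187.2), np.float64(226.0), np.float64(230.0), np.float64(231.4), np.float64(230.0), np.float64(226.2)]
```

View pics/w22y.png

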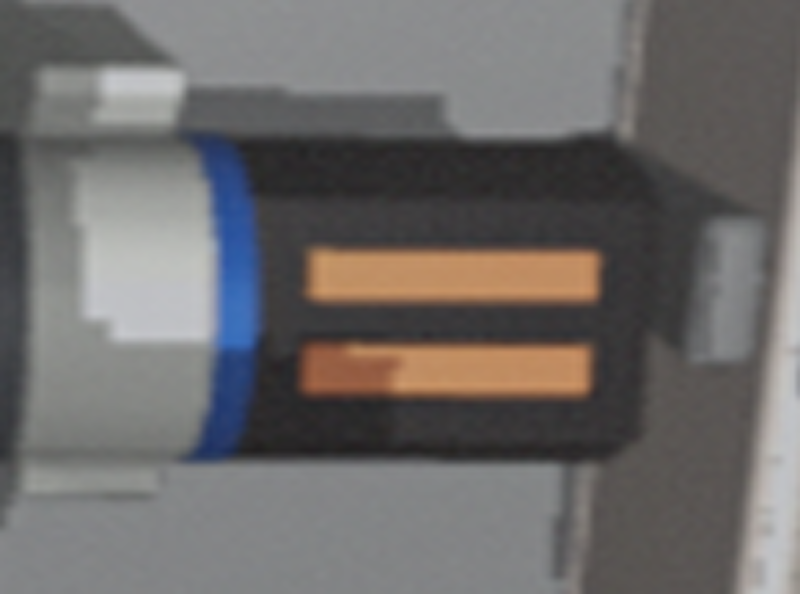

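Call:
{"op": "jog_arm", "data": {"targets": [{"dx": 0, "dy": 0, "dz": -40, "twist": 1.3, "gripper": -0.1}, {"dx": 20, "dy": 3, "dz": -40, "twist": 0, "gripper": -0.1}, {"dx": 40, "dy": 4, "dz": 0, "twist": 0, "gripper": -0.1}, {"dx": 40, "dy": 4, "dz": 0, "twist": 0, "gripper": -0.1}, {"dx": 40, "dy": 4, "dz": 0, "twist": 0, "gripper": -0.1}, {"dx": 40, "dy": 3, "dz": 0, "twist": 0, "gripper": -0.1}, {"dx": 40, "dy": 3, "dz": 0, "twist": 0, "gripper": -0.1}, {"dx": 0, "dy": 0, "dz": 40, "twist": 0, "gripper": -0.1}, {"dx": 0, "dy": 0, "dz": 40, "twist": 0, "gripper": -0.1}, {"dx": 0, "dy": 0, "dz": 30, "twist": 0, "gripper": -0.1}, {"dx": 0, "dy": 0, "dz": 0, "twist": 0, "gripper": -0.1}]}}

```text
time: 30.5
tcp_pos: [0.5762, 0.323, 0.0824]
orientation: [-2.218, -2.22, 0.012]
wrist_force: [0.3, -0.1, -0.2]
gripper_width: 0.552
```

```bash
python3 - <<'E'
from h import *
st();shot("wrist","w23.png")
E
```

```text
t 30.5 tcp [0.5762 0.323  0.0824] yaw x-axis 90.04 w 0.552 F [ 0.3 -0.1 -0.2] q [0.39 0.4  1.38 0.   1.37 0.39]
```

View pics/w23.png

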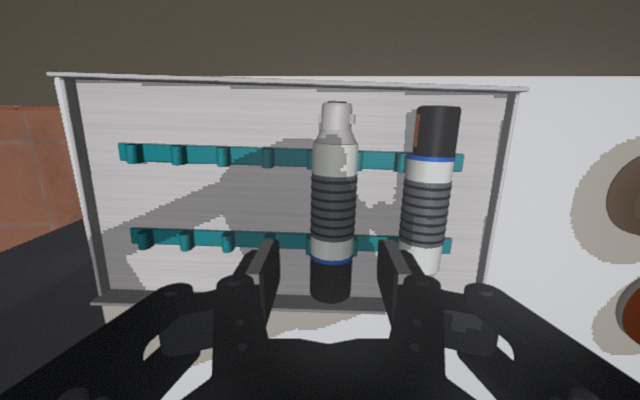

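```bash
python3 - <<'E'
from h import *
T=wristT();print([atz("wrist",*p,.026,T).round(4) for p in((337,102),(331,296))],atz("wrist",334,208,.042,T))
E
```

```text
[array([0.5836, 0.3983, 0.026 ]), array([0.58  , 0.2501, 0.026 ])] [0.58172498 0.32813904 0.042     ]
```

Call:
{"op": "jog_arm", "data": {"targets": [{"dx": 0, "dy": 2, "dz": 30, "twist": 0, "gripper": -0.1}, {"dx": 0, "dy": 0, "dz": 30, "twist": 0, "gripper": -0.1}, {"dx": 0, "dy": 0, "dz": 20, "twist": 0, "gripper": -0.1}, {"dx": 0, "dy": 0, "dz": 10, "twist": 0, "gripper": -0.1}, {"dx": 0, "dy": 0, "dz": 0, "twist": 0, "gripper": -0.1}]}}

```text
time: 31.05
tcp_pos: [0.5808, 0.3239, -0.0018]
orientation: [-2.221, -2.222, 0.0]
wrist_force: [0.4, 0.3, -0.1]
gripper_width: 0.546
```

```bash
python3 - <<'E'
from h import *
st()
E
```

```text
t 31.05 tcp [ 0.5808  0.3239 -0.0018] yaw x-axis 90.03 w 0.546 F [ 0.4  0.3 -0.1] q [0.39 0.48 1.46 0.   1.21 0.39]
```

Call:
{"op": "jog_arm", "data": {"targets": [{"dx": 0, "dy": 0, "dz": 8, "twist": 0, "gripper": -0.1}, {"dx": 0, "dy": 0, "dz": 6.5, "twist": 0, "gripper": -0.1}, {"dx": 0, "dy": 0, "dz": 0, "twist": 0, "gripper": 1}, {"dx": 0, "dy": 0, "dz": 0, "twist": 0, "gripper": 1}, {"dx": 0, "dy": 0, "dz": 0, "twist": 0, "gripper": 1}, {"dx": 0, "dy": 0, "dz": 0, "twist": 0, "gripper": 1}]}}

```text
time: 31.65
tcp_pos: [0.5791, 0.3238, -0.0166]
orientation: [-2.219, -2.221, 0.004]
wrist_force: [-11.8, -2.3, 1.6]
gripper_width: 0.357
```

```bash
python3 - <<'E'
from h import *
st()
E
```

```text
t 31.65 tcp [ 0.5791  0.3238 -0.0166] yaw x-axis 90.04 w 0.357 F [-11.8  -2.3   1.6] q [0.39 0.49 1.47 0.   1.18 0.39]
```

Call:
{"op": "jog_arm", "data": {"targets": [{"dx": 0, "dy": -1.2, "dz": -15, "twist": 0, "gripper": 1}, {"dx": 0, "dy": 0, "dz": -30, "twist": 0, "gripper": 1}, {"dx": 0, "dy": 0, "dz": -40, "twist": 0, "gripper": 1}, {"dx": 0, "dy": 0, "dz": -40, "twist": 0, "gripper": 1}, {"dx": 0, "dy": 0, "dz": -25, "twist": -8, "gripper": 1}, {"dx": 0, "dy": 0, "dz": 0, "twist": -8.3, "gripper": 1}, {"dx": 0, "dy": 0, "dz": 0, "twist": -8.3, "gripper": 1}, {"dx": 0, "dy": 0, "dz": 0, "twist": -8.3, "gripper": 1}, {"dx": 0, "dy": 0, "dz": 0, "twist": -8.3, "gripper": 1}, {"dx": 0, "dy": 0, "dz": 0, "twist": -8.3, "gripper": 1}, {"dx": 0, "dy": 0, "dz": 0, "twist": -8.3, "gripper": 1}, {"dx": 0, "dy": 0, "dz": 0, "twist": -8.3, "gripper": 1}, {"dx": 0, "dy": 0, "dz": 0, "twist": -8.3, "gripper": 1}, {"dx": 0, "dy": 0, "dz": 0, "twist": -8.3, "gripper": 1}, {"dx": 0, "dy": 0, "dz": 0, "twist": -8.3, "gripper": 1}]}}

```text
time: 33.15
tcp_pos: [0.5796, 0.3239, 0.1348]
orientation: [-0.038, 3.14, 0.001]
wrist_force: [-0.7, -0.4, -1.5]
gripper_width: 0.361
```

```bash
python3 - <<'E'
from h import *
st();shot("scene","s24.png",(260,60,400,180),4.5)
E
```

```text
t 33.15 tcp [0.5796 0.3239 0.1348] yaw x-axis -178.62 w 0.361 F [-0.7 -0.4 -1.5] q [ 0.39  0.37  1.32  0.    1.45 -1.2 ]
```

View pics/s24.png

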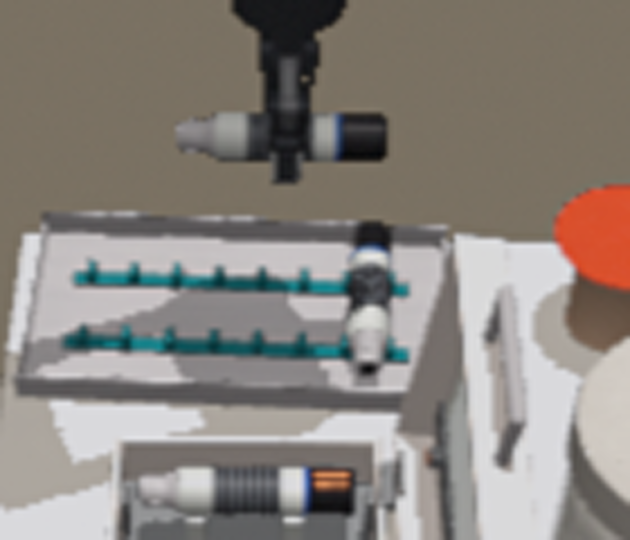

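Call:
{"op": "jog_arm", "data": {"targets": [{"dx": 3, "dy": -35, "dz": 0, "twist": 0, "gripper": 1}, {"dx": 3, "dy": -35, "dz": 0, "twist": 0, "gripper": 1}, {"dx": 3, "dy": -35, "dz": 0, "twist": 0, "gripper": 1}, {"dx": 3, "dy": -35, "dz": 0, "twist": 0, "gripper": 1}, {"dx": 3, "dy": -35, "dz": 0, "twist": 0, "gripper": 1}, {"dx": 3, "dy": -35, "dz": 0, "twist": 0, "gripper": 1}, {"dx": 2, "dy": -35, "dz": 0, "twist": 0, "gripper": 1}, {"dx": 1, "dy": -35, "dz": 0, "twist": 0, "gripper": 1}, {"dx": 0, "dy": -17, "dz": 30, "twist": 0, "gripper": 1}, {"dx": 0, "dy": 0, "dz": 30, "twist": 0, "gripper": 1}, {"dx": 0, "dy": 0, "dz": 30, "twist": 0, "gripper": 1}, {"dx": 0, "dy": 0, "dz": 10, "twist": 0, "gripper": 1}, {"dx": 0, "dy": 0, "dz": 0, "twist": 0, "gripper": 1}, {"dx": 0, "dy": 0, "dz": 0, "twist": 0, "gripper": 1}]}}

```text
time: 34.6
tcp_pos: [0.5646, 0.0267, 0.0351]
orientation: [-0.027, 3.14, -0.0]
wrist_force: [1.3, -0.1, -1.1]
gripper_width: 0.363
```

```bash
python3 - <<'E'
from h import *
st();shot("wrist","w25.png");shot("scene","s25.png",(250,90,400,240),4)
E
```

```text
t 34.6 tcp [0.5646 0.0267 0.0351] yaw x-axis -179.0 w 0.363 F [ 1.3 -0.1 -1.1] q [-0.09  0.25  1.69  0.    1.2  -1.68]
```

View pics/w25.png

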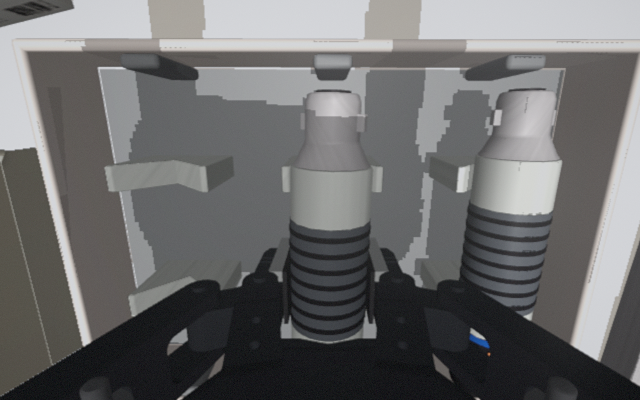

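View pics/s25.png

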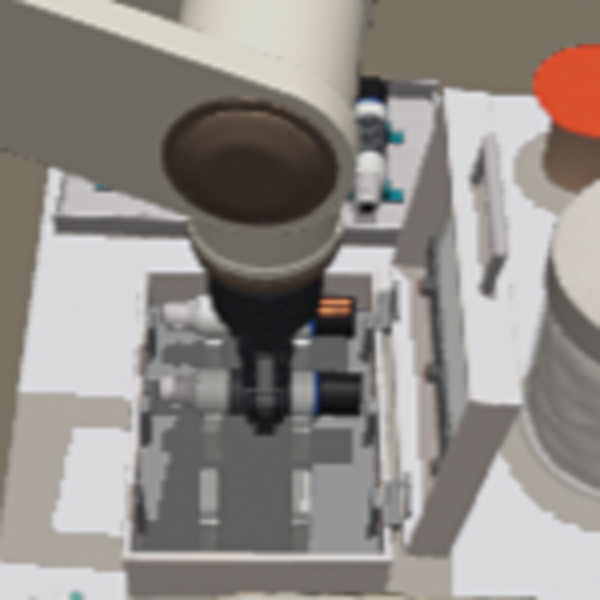

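Call:
{"op": "jog_arm", "data": {"targets": [{"dx": 5.5, "dy": 0, "dz": 0, "twist": 0, "gripper": 1}, {"dx": 0, "dy": 0, "dz": 5, "twist": 0, "gripper": 1}, {"dx": 0, "dy": 0, "dz": 4, "twist": 0, "gripper": 1}, {"dx": 0, "dy": 0, "dz": 2, "twist": 0, "gripper": 1}, {"dx": 0, "dy": 0, "dz": 0, "twist": 0, "gripper": 1}]}}

```text
time: 35.2
tcp_pos: [0.5585, 0.0272, 0.0226]
orientation: [-0.029, 3.141, 0.002]
wrist_force: [-0.8, 6.9, 4.3]
gripper_width: 0.362
```

```bash
python3 - <<'E'
from h import *
st()
E
```

```text
t 35.2 tcp [0.5585 0.0272 0.0226] yaw x-axis -178.96 w 0.362 F [-0.8  6.9  4.3] q [-0.09  0.25  1.71  0.    1.18 -1.68]
```

Call:
{"op": "jog_arm", "data": {"targets": [{"dx": 0, "dy": 0.6, "dz": 0, "twist": 0, "gripper": 1}, {"dx": 0, "dy": 0, "dz": 0, "twist": 0, "gripper": -0.1}, {"dx": 0, "dy": 0, "dz": 0, "twist": 0, "gripper": -0.1}, {"dx": 0, "dy": 0, "dz": 0, "twist": 0, "gripper": -0.1}, {"dx": 0, "dy": 0, "dz": -20, "twist": 0, "gripper": -0.1}, {"dx": 0, "dy": 0, "dz": -30, "twist": 0, "gripper": -0.1}, {"dx": 0, "dy": 0, "dz": -40, "twist": 0, "gripper": 0.5}, {"dx": 0, "dy": 0, "dz": 0, "twist": 8.5, "gripper": 1}, {"dx": 0, "dy": 0, "dz": 0, "twist": 8.5, "gripper": 1}, {"dx": 0, "dy": 0, "dz": 0, "twist": 8.5, "gripper": 1}, {"dx": 0, "dy": 0, "dz": 0, "twist": 8.5, "gripper": 1}, {"dx": 0, "dy": 0, "dz": 0, "twist": 8.5, "gripper": 1}, {"dx": 0, "dy": 0, "dz": 0, "twist": 8.5, "gripper": 1}, {"dx": 0, "dy": 0, "dz": 0, "twist": 8.5, "gripper": 1}, {"dx": 0, "dy": 0, "dz": 0, "twist": 8.5, "gripper": 1}, {"dx": 0, "dy": 0, "dz": 0, "twist": 8.5, "gripper": 1}, {"dx": 0, "dy": 0, "dz": 0, "twist": 8.5, "gripper": 1}, {"dx": 0, "dy": 0, "dz": 0, "twist": 5, "gripper": 1}, {"dx": 0, "dy": 0, "dz": 0, "twist": 0, "gripper": 1}]}}

```text
time: 37.1
tcp_pos: [0.5583, 0.027, 0.1123]
orientation: [-2.203, -2.239, 0.0]
wrist_force: [0.3, 0.0, -0.2]
gripper_width: -0.002
```

```bash
python3 - <<'E'
from h import *
st();shot("scene","s26.png",(270,150,370,210),7);shot("wrist","w26.png")
E
```

```text
t 37.1 tcp [0.5583 0.027  0.1123] yaw x-axis 90.94 w -0.002 F [ 0.3  0.  -0.2] q [-0.09  0.17  1.62  0.    1.36 -0.11]
```

View pics/s26.png

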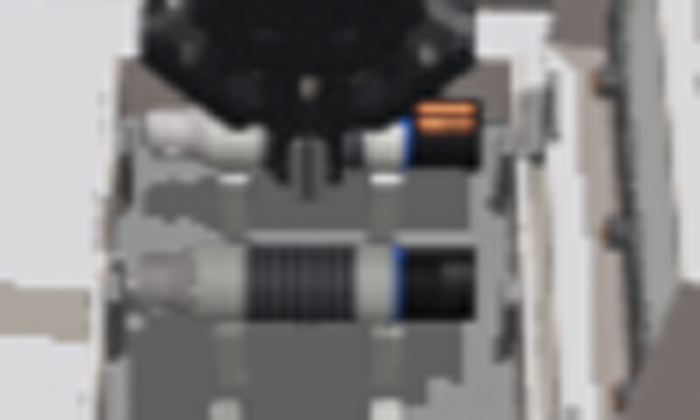

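View pics/w26.png

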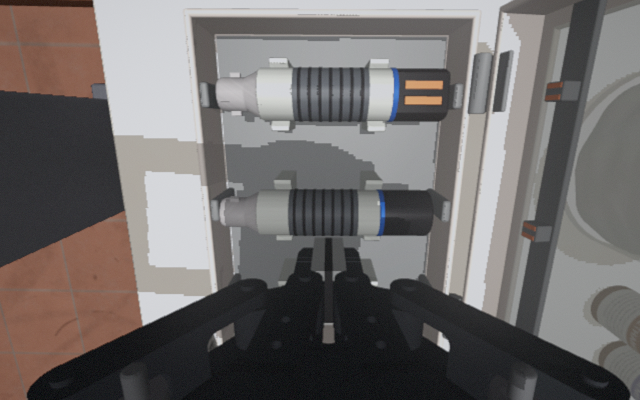

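Call:
{"op": "jog_arm", "data": {"targets": [{"dx": -9, "dy": 0, "dz": 25, "twist": 0, "gripper": 1}, {"dx": 0, "dy": 0, "dz": 25, "twist": 0, "gripper": 1}, {"dx": 0, "dy": 0, "dz": 3, "twist": 0, "gripper": 1}, {"dx": 0, "dy": 0, "dz": 1.5, "twist": 0, "gripper": 1}, {"dx": 0, "dy": 0, "dz": 0, "twist": 0, "gripper": 1}]}}

```text
time: 37.7
tcp_pos: [0.5585, 0.0177, 0.0586]
orientation: [2.198, 2.244, -0.001]
wrist_force: [-2.4, -2.6, 7.9]
gripper_width: 0.0
```

```bash
python3 - <<'E'
from h import *
st()
E
```

```text
t 37.7 tcp [0.5585 0.0177 0.0586] yaw x-axis 91.18 w 0.0 F [-2.4 -2.6  7.9] q [-0.11  0.22  1.68 -0.    1.25 -0.13]
```

Call:
{"op": "jog_arm", "data": {"targets": [{"dx": 2, "dy": 0, "dz": 0.5, "twist": 0, "gripper": 1}, {"dx": 2, "dy": 0, "dz": 0, "twist": 0, "gripper": 1}, {"dx": 2, "dy": 0, "dz": 0, "twist": 0, "gripper": 1}, {"dx": 2, "dy": 0, "dz": 0, "twist": 0, "gripper": 1}, {"dx": 2, "dy": 0, "dz": 0, "twist": 0, "gripper": 1}, {"dx": 2, "dy": 0, "dz": 0, "twist": 0, "gripper": 1}, {"dx": 2, "dy": 0, "dz": 0, "twist": 0, "gripper": 1}, {"dx": 2, "dy": 0, "dz": 0, "twist": 0, "gripper": 1}, {"dx": 2, "dy": 0, "dz": 0, "twist": 0, "gripper": 1}, {"dx": 0, "dy": 0, "dz": -8, "twist": 0, "gripper": 1}, {"dx": -9, "dy": 0, "dz": -2, "twist": 0, "gripper": 1}, {"dx": -9, "dy": 0, "dz": 0, "twist": 0, "gripper": 1}, {"dx": 0, "dy": 0, "dz": 6, "twist": 0, "gripper": 1}, {"dx": 0, "dy": 0, "dz": 3, "twist": 0, "gripper": 1}, {"dx": 0, "dy": 0, "dz": 0.5, "twist": 0, "gripper": 1}]}}

```text
time: 39.2
tcp_pos: [0.5586, 0.0174, 0.0582]
orientation: [2.201, 2.241, -0.001]
wrist_force: [-6.3, -6.3, 17.1]
gripper_width: -0.003
```

```bash
python3 - <<'E'
from h import *
st();shot("scene","s27.png",(270,150,370,210),7)
E
```

```text
t 39.2 tcp [0.5586 0.0174 0.0582] yaw x-axis 91.03 w -0.003 F [-6.3 -6.3 17.1] q [-0.11  0.22  1.68 -0.    1.25 -0.12]
```

View pics/s27.png

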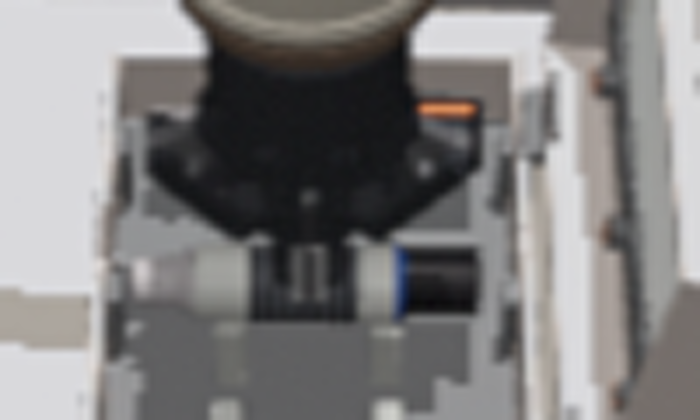

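Call:
{"op": "jog_arm", "data": {"targets": [{"dx": 2, "dy": 0, "dz": -0.3, "twist": 0, "gripper": 1}, {"dx": 2, "dy": 0, "dz": 0, "twist": 0, "gripper": 1}, {"dx": 2, "dy": 0, "dz": 0, "twist": 0, "gripper": 1}, {"dx": 2, "dy": 0, "dz": 0, "twist": 0, "gripper": 1}, {"dx": 2, "dy": 0, "dz": 0, "twist": 0, "gripper": 1}, {"dx": 2, "dy": 0, "dz": 0, "twist": 0, "gripper": 1}, {"dx": 2, "dy": 0, "dz": 0, "twist": 0, "gripper": 1}, {"dx": 2, "dy": 0, "dz": 0, "twist": 0, "gripper": 1}, {"dx": 2, "dy": 0, "dz": 0, "twist": 0, "gripper": 1}, {"dx": 0, "dy": 0, "dz": -8, "twist": 0, "gripper": 1}, {"dx": -9, "dy": 0, "dz": -2, "twist": 0, "gripper": 1}, {"dx": -9, "dy": 0, "dz": 0, "twist": 0, "gripper": 1}, {"dx": 0, "dy": 0, "dz": 6, "twist": 0, "gripper": 1}, {"dx": 0, "dy": 0, "dz": 3, "twist": 0, "gripper": 1}, {"dx": 0, "dy": 0, "dz": 0.5, "twist": 0, "gripper": 1}]}}

```text
time: 40.75
tcp_pos: [0.5584, 0.0176, 0.0585]
orientation: [2.202, 2.241, -0.001]
wrist_force: [-3.7, -4.3, 10.4]
gripper_width: -0.001
```

```bash
python3 - <<'E'
from h import *
st();shot("scene","s28.png",(270,150,370,210),7)
E
```

```text
t 40.75 tcp [0.5584 0.0176 0.0585] yaw x-axis 91.01 w -0.001 F [-3.7 -4.3 10.4] q [-0.11  0.22  1.68 -0.    1.25 -0.12]
```

View pics/s28.png

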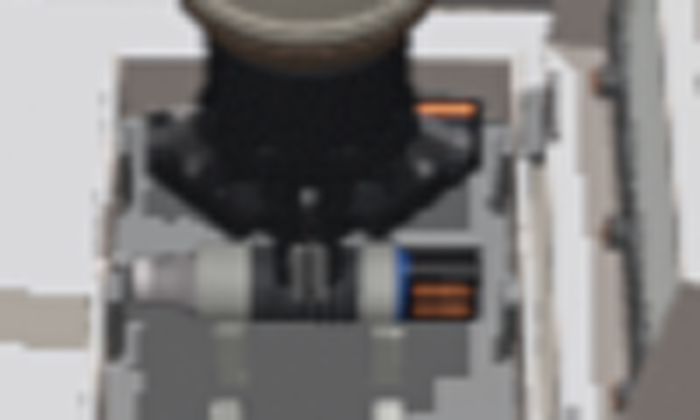

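Call:
{"op": "jog_arm", "data": {"targets": [{"dx": 2, "dy": 0, "dz": 0, "twist": 0, "gripper": 1}, {"dx": 2, "dy": 0, "dz": 0, "twist": 0, "gripper": 1}, {"dx": 2, "dy": 0, "dz": 0, "twist": 0, "gripper": 1}, {"dx": 2, "dy": 0, "dz": 0, "twist": 0, "gripper": 1}, {"dx": 2, "dy": 0, "dz": 0, "twist": 0, "gripper": 1}, {"dx": 2, "dy": 0, "dz": 0, "twist": 0, "gripper": 1}, {"dx": 2, "dy": 0, "dz": 0, "twist": 0, "gripper": 1}, {"dx": 2, "dy": 0, "dz": 0, "twist": 0, "gripper": 1}, {"dx": 2, "dy": 0, "dz": 0, "twist": 0, "gripper": 1}, {"dx": 1, "dy": 0, "dz": 0, "twist": 0, "gripper": 1}, {"dx": 0, "dy": 0, "dz": 0, "twist": 0, "gripper": 1}, {"dx": 0, "dy": 0, "dz": -10, "twist": 0, "gripper": 1}, {"dx": 0, "dy": 0, "dz": -25, "twist": 0, "gripper": 1}, {"dx": -10, "dy": 0, "dz": -25, "twist": 0, "gripper": 1}, {"dx": 0, "dy": 0, "dz": 0, "twist": 0, "gripper": 1}, {"dx": 0, "dy": 0, "dz": 0, "twist": 0, "gripper": 1}]}}

```text
time: 42.4
tcp_pos: [0.5583, 0.0271, 0.1189]
orientation: [2.202, 2.241, 0.001]
wrist_force: [-0.0, 1.1, -0.5]
gripper_width: 0.002
```

```bash
cat >> h.py <<'E'
def zoomshot(tag):
    T=wristT();i=capture("wrist")[:,:,::-1];cv2.imwrite(f"pics/{tag}_full.png",np.ascontiguousarray(i));np.save(tag+".npy",T)
    c=i[170:270,340:480];cv2.imwrite(f"pics/{tag}.png",cv2.resize(np.ascontiguousarray(c),None,fx=5.5,fy=5.5,interpolation=cv2.INTER_CUBIC))
def wt(tag,x,y,top,bot,s1,s2):
    f=lambda v:v/5.5+170
    tilt("wrist",0,f(top),f(bot),f((s1+s2)/2),np.load(tag+".npy"),x=x,y=y)
E
python3 - <<'E'
from h import *
st();zoomshot("b1");shot("scene","s29.png",(270,150,370,210),7)
E
```

```text
t 42.4 tcp [0.5583 0.0271 0.1189] yaw x-axis 91.02 w 0.002 F [-0.   1.1 -0.5] q [-0.09  0.16  1.61  0.    1.37 -0.11]
```

View pics/b1.png

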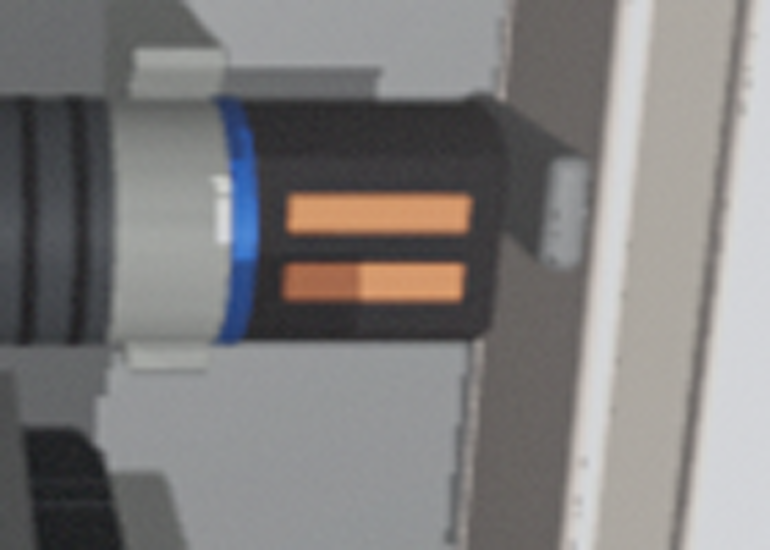

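View pics/s29.png

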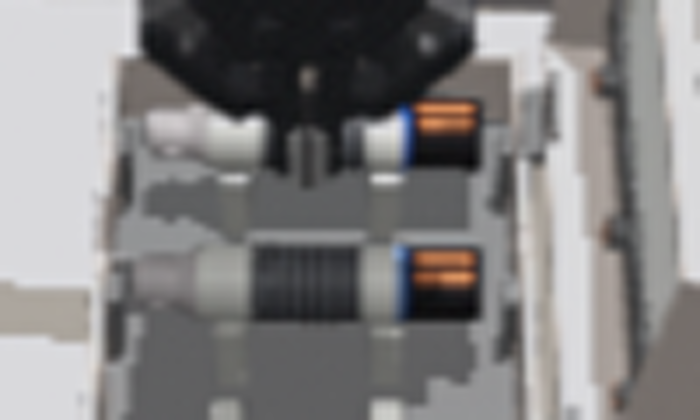

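```bash
python3 - <<'E'
from h import *
wt("b1",.613,.027,98,340,214,282)
f=lambda v:v/7+150
tilt("scene",0,f(246),f(320),f(267),x=.613,y=.027)
tilt("scene",0,f(100),f(171),f(117),x=.613,y=.105)
E
```

```text
wrist axis y 0.0283 sil pred [187.7 231.9] obs 187.8 231.8 tilt cands [-3. -4. -2. -5.]
scene axis y 0.0275 sil pred [184.9 196. ] obs 185.1 195.7 tilt cands [1. 0. 2. 3.]
scene axis y 0.1046 sil pred [164.  174.7] obs 164.3 174.4 tilt cands [7. 6. 8. 5.]
```

Call:
{"op": "jog_arm", "data": {"targets": [{"dx": 0, "dy": 0, "dz": -40, "twist": 1, "gripper": -0.1}, {"dx": 20, "dy": 0, "dz": -30, "twist": 0, "gripper": -0.1}, {"dx": 40, "dy": 0, "dz": 0, "twist": 0, "gripper": -0.1}, {"dx": 40, "dy": 0, "dz": 0, "twist": 0, "gripper": -0.1}, {"dx": 40, "dy": 0, "dz": 0, "twist": 0, "gripper": -0.1}, {"dx": 40, "dy": 0, "dz": 0, "twist": 0, "gripper": -0.1}, {"dx": 40, "dy": 10, "dz": 0, "twist": 0, "gripper": -0.1}, {"dx": 40, "dy": 40, "dz": 0, "twist": 0, "gripper": -0.1}, {"dx": 35, "dy": 37, "dz": 0, "twist": 0, "gripper": -0.1}, {"dx": 0, "dy": 0, "dz": 40, "twist": 0, "gripper": -0.1}, {"dx": 0, "dy": 0, "dz": 40, "twist": 0, "gripper": -0.1}, {"dx": 0, "dy": 0, "dz": 30, "twist": 0, "gripper": -0.1}, {"dx": 0, "dy": 0, "dz": 0, "twist": 0, "gripper": -0.1}]}}

```text
time: 43.8
tcp_pos: [0.6372, 0.3162, 0.0727]
orientation: [-2.218, -2.22, 0.013]
wrist_force: [-1.3, -0.3, 0.0]
gripper_width: 0.551
```

```bash
python3 - <<'E'
from h import *
st();shot("wrist","w30.png")
E
```

```text
t 43.8 tcp [0.6372 0.3162 0.0727] yaw x-axis 90.05 w 0.551 F [-1.3 -0.3  0. ] q [0.35 0.51 1.25 0.   1.39 0.35]
```

View pics/w30.png

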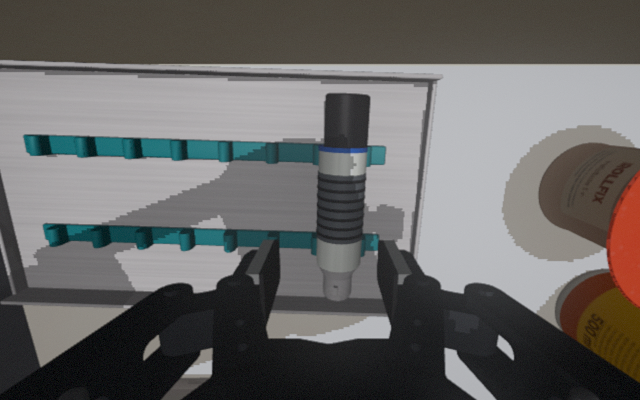

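```bash
python3 - <<'E'
from h import *
st();T=wristT();print([atz("wrist",*p,.026,T).round(4) for p in((346,96),(337,296))],atz("wrist",341,207,.042,T).round(4))
E
```

```text
t 43.85 tcp [0.6385 0.3166 0.0763] yaw x-axis 90.05 w 0.552 F [ 0.2 -0.   1.4] q [0.35 0.51 1.24 0.   1.4  0.35]
[array([0.6501, 0.3949, 0.026 ]), array([0.6456, 0.2492, 0.026 ])] [0.6471 0.3248 0.042 ]
```

Call:
{"op": "jog_arm", "data": {"targets": [{"dx": 5.5, "dy": 8, "dz": 0, "twist": 0, "gripper": -0.1}, {"dx": 0, "dy": 0, "dz": 30, "twist": 0, "gripper": -0.1}, {"dx": 0, "dy": 0, "dz": 30, "twist": 0, "gripper": -0.1}, {"dx": 0, "dy": 0, "dz": 18, "twist": 0, "gripper": -0.1}, {"dx": 0, "dy": 0, "dz": 0, "twist": 0, "gripper": -0.1}, {"dx": 0, "dy": 0, "dz": 0, "twist": 0, "gripper": -0.1}]}}

```text
time: 44.45
tcp_pos: [0.6491, 0.3229, 0.0029]
orientation: [2.22, 2.221, 0.004]
wrist_force: [0.2, 0.4, 0.0]
gripper_width: 0.548
```

```bash
python3 - <<'E'
from h import *
st();shot("wrist","w31.png")
E
```

```text
t 44.45 tcp [0.6491 0.3229 0.0029] yaw x-axis 90.04 w 0.548 F [0.2 0.4 0. ] q [0.36 0.58 1.28 0.   1.27 0.35]
```

View pics/w31.png

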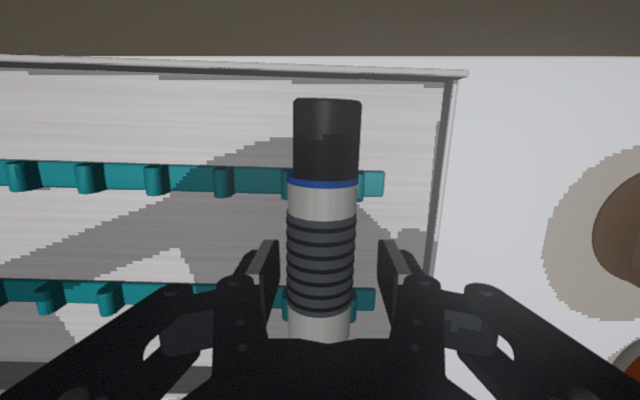

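Call:
{"op": "jog_arm", "data": {"targets": [{"dx": 0, "dy": -2.5, "dz": 10, "twist": 0, "gripper": -0.1}, {"dx": 0, "dy": 0, "dz": 9.5, "twist": 0, "gripper": -0.1}, {"dx": 0, "dy": 0, "dz": 0, "twist": 0, "gripper": -0.1}, {"dx": 0, "dy": 0, "dz": 0, "twist": 0, "gripper": 1}, {"dx": 0, "dy": 0, "dz": 0, "twist": 0, "gripper": 1}, {"dx": 0, "dy": 0, "dz": 0, "twist": 0, "gripper": 1}, {"dx": 0, "dy": 0, "dz": 0, "twist": 0, "gripper": 1}]}}

```text
time: 45.2
tcp_pos: [0.6452, 0.3225, -0.0183]
orientation: [-2.221, -2.222, -0.0]
wrist_force: [-3.4, -1.1, 6.4]
gripper_width: 0.364
```

```bash
python3 - <<'E'
from h import *
st()
E
```

```text
t 45.2 tcp [ 0.6452  0.3225 -0.0183] yaw x-axis 90.04 w 0.364 F [-3.4 -1.1  6.4] q [0.36 0.6  1.31 0.   1.24 0.36]
```

Call:
{"op": "jog_arm", "data": {"targets": [{"dx": 0, "dy": 0, "dz": -15, "twist": 0, "gripper": 1}, {"dx": 0, "dy": 0, "dz": -30, "twist": 0, "gripper": 1}, {"dx": 0, "dy": -20, "dz": -40, "twist": 0, "gripper": 1}, {"dx": 0, "dy": -35, "dz": -40, "twist": 0, "gripper": 1}, {"dx": 0, "dy": -33, "dz": -30, "twist": 6, "gripper": 1}, {"dx": 0, "dy": 0, "dz": 0, "twist": 8.3, "gripper": 1}, {"dx": 0, "dy": 0, "dz": 0, "twist": 8.3, "gripper": 1}, {"dx": 0, "dy": 0, "dz": 0, "twist": 8.3, "gripper": 1}, {"dx": 0, "dy": 0, "dz": 0, "twist": 8.3, "gripper": 1}, {"dx": 0, "dy": 0, "dz": 0, "twist": 8.3, "gripper": 1}, {"dx": 0, "dy": 0, "dz": 0, "twist": 8.3, "gripper": 1}, {"dx": 0, "dy": 0, "dz": 0, "twist": 8.3, "gripper": 1}, {"dx": 0, "dy": 0, "dz": 0, "twist": 8.3, "gripper": 1}, {"dx": 0, "dy": 0, "dz": 0, "twist": 8.3, "gripper": 1}, {"dx": 0, "dy": 0, "dz": 0, "twist": 8.3, "gripper": 1}, {"dx": 0, "dy": 0, "dz": 0, "twist": 0, "gripper": 1}]}}

```text
time: 46.8
tcp_pos: [0.5595, 0.3223, 0.1347]
orientation: [-3.141, -0.024, -0.001]
wrist_force: [0.3, -0.0, -2.5]
gripper_width: 0.363
```

```bash
python3 - <<'E'
from h import *
st();shot("scene","s32.png",(250,60,400,210),4);shot("wrist","w32.png")
E
```

```text
t 46.8 tcp [0.5595 0.3223 0.1347] yaw x-axis 0.87 w 0.363 F [ 0.3 -0.  -2.5] q [0.4  0.33 1.37 0.   1.44 1.96]
```

View pics/s32.png

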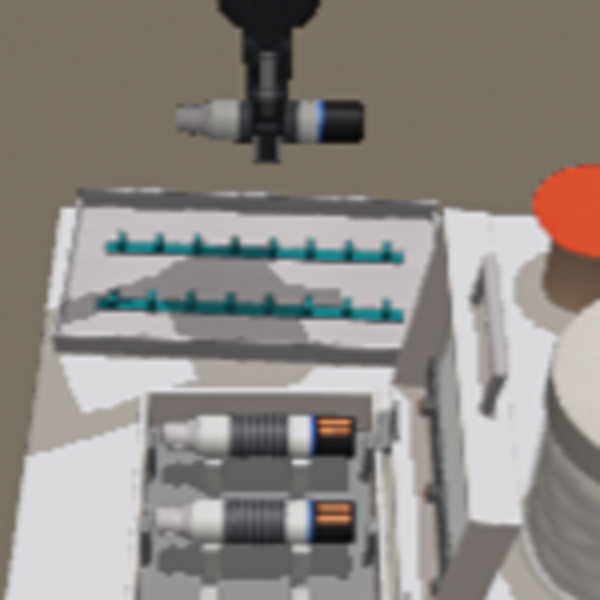

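View pics/w32.png

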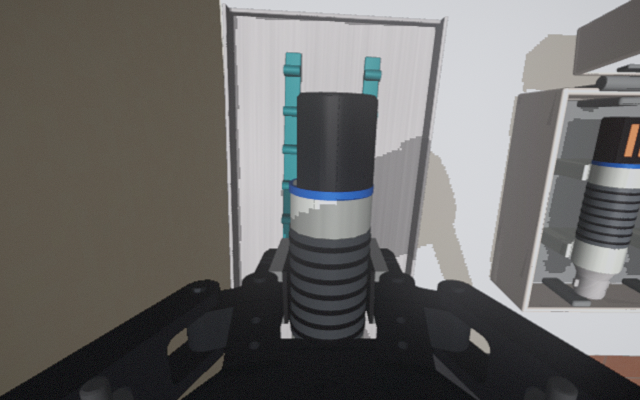

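Call:
{"op": "jog_arm", "data": {"targets": [{"dx": -1, "dy": 34, "dz": 0, "twist": 0, "gripper": 1}, {"dx": -1, "dy": 34, "dz": 0, "twist": 0, "gripper": 1}, {"dx": -1, "dy": 34, "dz": 0, "twist": 0, "gripper": 1}, {"dx": -1, "dy": 34, "dz": 0, "twist": 0, "gripper": 1}, {"dx": -1, "dy": 34, "dz": 0, "twist": 0, "gripper": 1}, {"dx": -1, "dy": 34, "dz": 0, "twist": 0, "gripper": 1}, {"dx": 0, "dy": 34, "dz": 0, "twist": 0, "gripper": 1}, {"dx": 0, "dy": 34, "dz": 0, "twist": 0, "gripper": 1}, {"dx": 0, "dy": 34, "dz": 0, "twist": 0, "gripper": 1}, {"dx": 0, "dy": 34, "dz": 0, "twist": 0, "gripper": 1}, {"dx": 0, "dy": 33, "dz": 0, "twist": 0, "gripper": 1}, {"dx": 0, "dy": 0, "dz": 35, "twist": 0, "gripper": 1}, {"dx": 0, "dy": 0, "dz": 35, "twist": 0, "gripper": 1}, {"dx": 0, "dy": 0, "dz": 28, "twist": 0, "gripper": 1}, {"dx": 0, "dy": 0, "dz": 0, "twist": 0, "gripper": 1}, {"dx": 0, "dy": 0, "dz": 0, "twist": 0, "gripper": 1}]}}

```text
time: 48.5
tcp_pos: [0.5604, -0.0508, 0.0368]
orientation: [-3.141, -0.032, -0.0]
wrist_force: [0.6, -0.3, -1.3]
gripper_width: 0.36
```

```bash
python3 - <<'E'
from h import *
st();shot("scene","s33.png",(250,90,400,240),4);shot("wrist","w33.png")
E
```

```text
t 48.5 tcp [ 0.5604 -0.0508  0.0368] yaw x-axis 1.17 w 0.36 F [ 0.6 -0.3 -1.3] q [-0.23  0.24  1.69  0.    1.21  1.32]
```

View pics/s33.png

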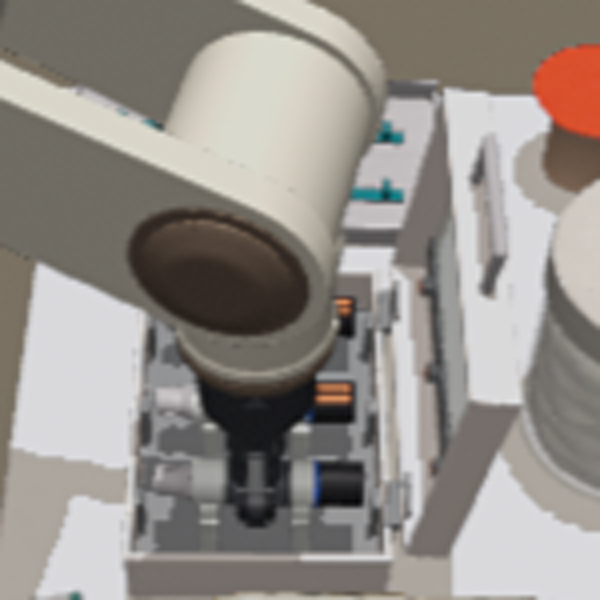

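View pics/w33.png

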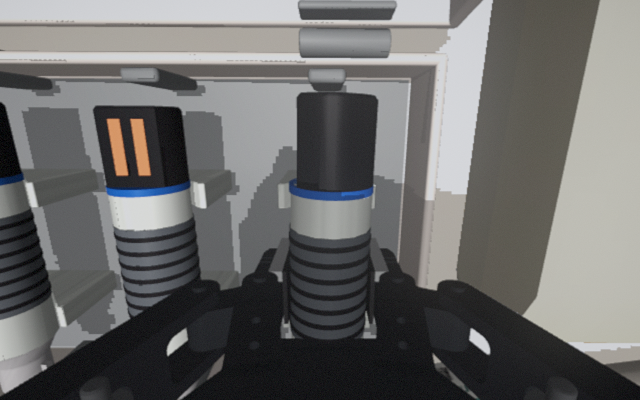

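Call:
{"op": "jog_arm", "data": {"targets": [{"dx": -1.5, "dy": 0, "dz": 7, "twist": 0, "gripper": 1}, {"dx": 0, "dy": 0, "dz": 5, "twist": 0, "gripper": 1}, {"dx": 0, "dy": 0, "dz": 2.5, "twist": 0, "gripper": 1}, {"dx": 0, "dy": 0, "dz": 0, "twist": 0, "gripper": 1}]}}

```text
time: 49.0
tcp_pos: [0.5586, -0.0506, 0.0212]
orientation: [-3.141, -0.029, 0.0]
wrist_force: [-1.2, 2.6, -1.7]
gripper_width: 0.358
```

```bash
python3 - <<'E'
from h import *
st()
E
```

```text
t 49.0 tcp [ 0.5586 -0.0506  0.0212] yaw x-axis 1.05 w 0.358 F [-1.2  2.6 -1.7] q [-0.23  0.26  1.71  0.    1.18  1.32]
```

Call:
{"op": "jog_arm", "data": {"targets": [{"dx": 0, "dy": 0, "dz": 1.5, "twist": 0, "gripper": 1}, {"dx": 0, "dy": 0, "dz": 0, "twist": 0, "gripper": 1}, {"dx": 0, "dy": 0, "dz": 0, "twist": 0, "gripper": -0.1}, {"dx": 0, "dy": 0, "dz": 0, "twist": 0, "gripper": -0.1}, {"dx": 0, "dy": 0, "dz": 0, "twist": 0, "gripper": -0.1}, {"dx": 0, "dy": 0, "dz": -20, "twist": 0, "gripper": -0.1}, {"dx": 0, "dy": 0, "dz": -30, "twist": 0, "gripper": -0.1}, {"dx": 0, "dy": 0, "dz": -45, "twist": 0, "gripper": 0.5}, {"dx": 0, "dy": 0, "dz": 0, "twist": -8.5, "gripper": 1}, {"dx": 0, "dy": 0, "dz": 0, "twist": -8.5, "gripper": 1}, {"dx": 0, "dy": 0, "dz": 0, "twist": -8.5, "gripper": 1}, {"dx": 0, "dy": 0, "dz": 0, "twist": -8.5, "gripper": 1}, {"dx": 0, "dy": 0, "dz": 0, "twist": -8.5, "gripper": 1}, {"dx": 0, "dy": 0, "dz": 0, "twist": -8.5, "gripper": 1}, {"dx": 0, "dy": 0, "dz": 0, "twist": -8.5, "gripper": 1}, {"dx": 0, "dy": 0, "dz": 0, "twist": -8.5, "gripper": 1}, {"dx": 0, "dy": 0, "dz": 0, "twist": -8.5, "gripper": 1}, {"dx": 0, "dy": 0, "dz": 0, "twist": -8.5, "gripper": 1}, {"dx": 0, "dy": 0, "dz": 0, "twist": -5, "gripper": 1}, {"dx": 0, "dy": 0, "dz": 0, "twist": 0, "gripper": 1}]}}

```text
time: 51.0
tcp_pos: [0.5586, -0.0509, 0.1148]
orientation: [-2.2, -2.243, 0.0]
wrist_force: [-0.9, 0.4, -0.8]
gripper_width: 0.005
```

```bash
python3 - <<'E'
from h import *
st();zoomshot("c0");shot("scene","s34.png",(260,140,380,230),5.5)
E
```

```text
t 51.0 tcp [ 0.5586 -0.0509  0.1148] yaw x-axis 91.12 w 0.005 F [-0.9  0.4 -0.8] q [-0.23  0.17  1.61  0.    1.36 -0.25]
```

View pics/c0_full.png

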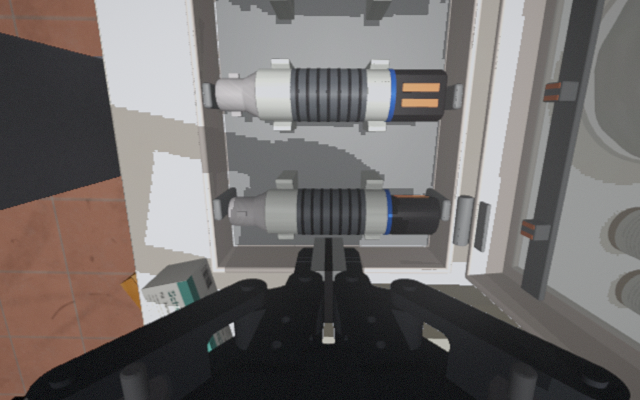

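View pics/s34.png

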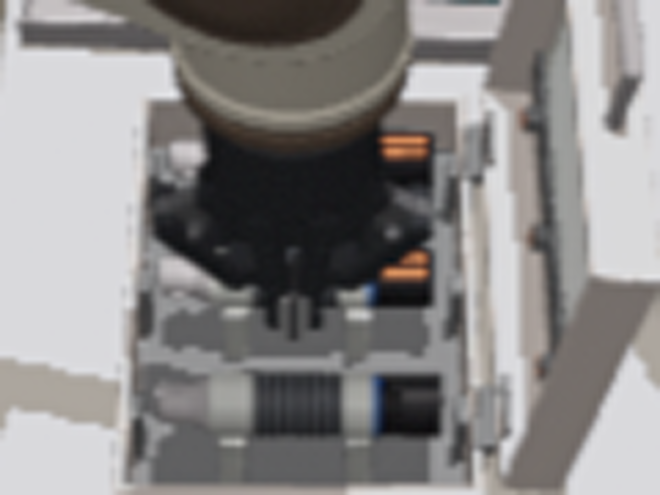

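Call:
{"op": "jog_arm", "data": {"targets": [{"dx": 9.5, "dy": 0, "dz": 25, "twist": 0, "gripper": 1}, {"dx": 0, "dy": 0, "dz": 27, "twist": 0, "gripper": 1}, {"dx": 0, "dy": 0, "dz": 3, "twist": 0, "gripper": 1}, {"dx": 0, "dy": 0, "dz": 1.5, "twist": 0, "gripper": 1}, {"dx": 0, "dy": 0, "dz": 0, "twist": 0, "gripper": 1}]}}

```text
time: 51.6
tcp_pos: [0.5584, -0.041, 0.059]
orientation: [-2.204, -2.238, -0.0]
wrist_force: [-3.6, 2.5, 6.5]
gripper_width: 0.001
```

```bash
python3 - <<'E'
from h import *
st()
E
```

```text
t 51.6 tcp [ 0.5584 -0.041   0.059 ] yaw x-axis 90.9 w 0.001 F [-3.6  2.5  6.5] q [-0.21  0.22  1.67  0.    1.25 -0.23]
```

Call:
{"op": "jog_arm", "data": {"targets": [{"dx": -2, "dy": 0, "dz": 0.6, "twist": 0, "gripper": 1}, {"dx": -2, "dy": 0, "dz": 0, "twist": 0, "gripper": 1}, {"dx": -2, "dy": 0, "dz": 0, "twist": 0, "gripper": 1}, {"dx": -2, "dy": 0, "dz": 0, "twist": 0, "gripper": 1}, {"dx": -2, "dy": 0, "dz": 0, "twist": 0, "gripper": 1}, {"dx": -2, "dy": 0, "dz": 0, "twist": 0, "gripper": 1}, {"dx": -2, "dy": 0, "dz": 0, "twist": 0, "gripper": 1}, {"dx": -2, "dy": 0, "dz": 0, "twist": 0, "gripper": 1}, {"dx": -2, "dy": 0, "dz": 0, "twist": 0, "gripper": 1}, {"dx": 0, "dy": 0, "dz": -10, "twist": 0, "gripper": 1}, {"dx": 9, "dy": 0, "dz": -25, "twist": 0, "gripper": 1}, {"dx": 0, "dy": 0, "dz": -20, "twist": 0, "gripper": 1}, {"dx": 0, "dy": 0, "dz": 0, "twist": 0, "gripper": 1}, {"dx": 0, "dy": 0, "dz": 0, "twist": 0, "gripper": 1}]}}

```text
time: 53.0
tcp_pos: [0.5587, -0.0503, 0.1133]
orientation: [2.202, 2.24, 0.001]
wrist_force: [-0.5, -0.2, -0.6]
gripper_width: -0.003
```

```bash
python3 - <<'E'
from h import *
st();zoomshot("c1")
E
```

```text
t 53.0 tcp [ 0.5587 -0.0503  0.1133] yaw x-axis 90.98 w -0.003 F [-0.5 -0.2 -0.6] q [-0.23  0.17  1.61 -0.    1.36 -0.24]
```

View pics/c1.png

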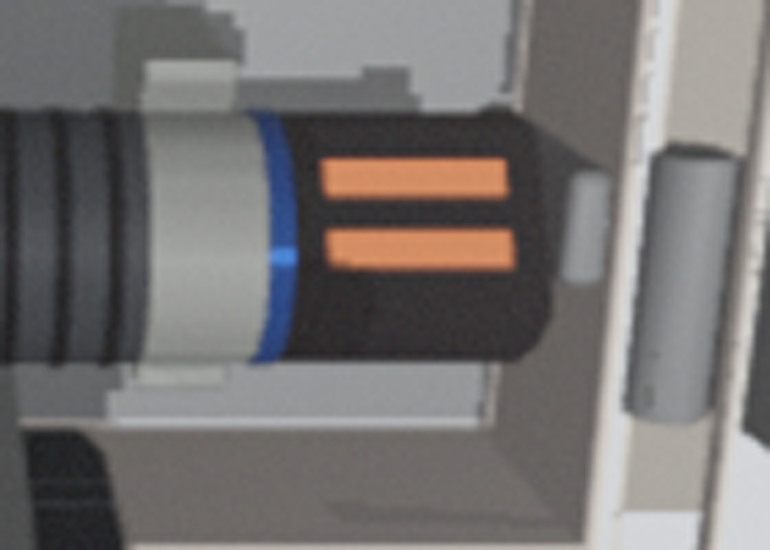

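```bash
python3 - <<'E'
from h import *
wt("c1",.613,-.05,112,360,178,249)
E
```

```text
wrist axis y -0.0498 sil pred [190.3 235.6] obs 190.4 235.5 tilt cands [31. 32. 30. 33.]
```

Call:
{"op": "jog_arm", "data": {"targets": [{"dx": 4, "dy": 0, "dz": 25, "twist": 0, "gripper": 1}, {"dx": 0, "dy": 0, "dz": 25, "twist": 0, "gripper": 1}, {"dx": 0, "dy": 0, "dz": 3.5, "twist": 0, "gripper": 1}, {"dx": 0, "dy": 0, "dz": 2, "twist": 0, "gripper": 1}, {"dx": 0, "dy": 0, "dz": 0, "twist": 0, "gripper": 1}]}}

```text
time: 53.55
tcp_pos: [0.5583, -0.0463, 0.0586]
orientation: [-2.202, -2.241, 0.0]
wrist_force: [-12.9, 2.5, 30.1]
gripper_width: 0.003
```

```bash
python3 - <<'E'
from h import *
st()
E
```

```text
t 53.55 tcp [ 0.5583 -0.0463  0.0586] yaw x-axis 91.0 w 0.003 F [-12.9   2.5  30.1] q [-0.22  0.22  1.67 -0.    1.25 -0.24]
```

Pressing a little hard; ease off, then roll.

Call:
{"op": "jog_arm", "data": {"targets": [{"dx": 0, "dy": 0, "dz": -1.6, "twist": 0, "gripper": 1}, {"dx": 0, "dy": 0, "dz": 0, "twist": 0, "gripper": 1}, {"dx": -1.7, "dy": 0, "dz": 0, "twist": 0, "gripper": 1}, {"dx": -1.7, "dy": 0, "dz": 0, "twist": 0, "gripper": 1}, {"dx": -1.7, "dy": 0, "dz": 0, "twist": 0, "gripper": 1}, {"dx": -1.7, "dy": 0, "dz": 0, "twist": 0, "gripper": 1}, {"dx": -1.8, "dy": 0, "dz": 0, "twist": 0, "gripper": 1}, {"dx": 0, "dy": 0, "dz": 0, "twist": 0, "gripper": 1}, {"dx": 0, "dy": 0, "dz": -10, "twist": 0, "gripper": 1}, {"dx": 0, "dy": 0, "dz": -25, "twist": 0, "gripper": 1}, {"dx": 5, "dy": 0, "dz": -22, "twist": 0, "gripper": 1}, {"dx": 0, "dy": 0, "dz": 0, "twist": 0, "gripper": 1}, {"dx": 0, "dy": 0, "dz": 0, "twist": 0, "gripper": 1}]}}

```text
time: 54.85
tcp_pos: [0.5585, -0.0499, 0.1158]
orientation: [-2.201, -2.241, 0.0]
wrist_force: [0.4, -0.2, -0.4]
gripper_width: -0.001
```

```bash
python3 - <<'E'
from h import *
st();zoomshot("c2");shot("scene","s36.png",(260,140,380,230),5.5)
E
```

```text
t 54.85 tcp [ 0.5585 -0.0499  0.1158] yaw x-axis 91.03 w -0.001 F [ 0.4 -0.2 -0.4] q [-0.23  0.17  1.61  0.    1.36 -0.24]
```

View pics/c2.png

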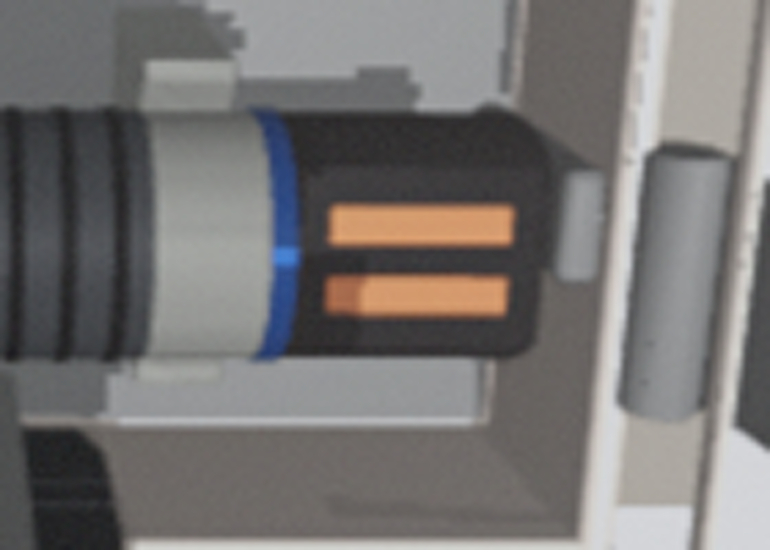

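View pics/s36.png

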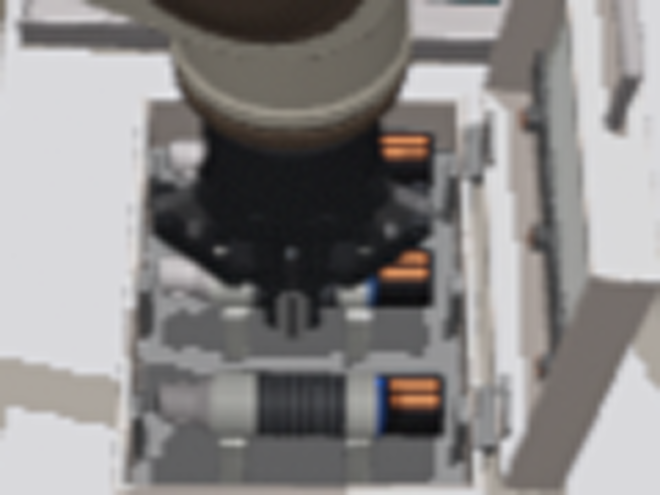

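```bash
python3 - <<'E'
from h import *
wt("c2",.613,-.05,111,358,225,296)
E
```

```text
wrist axis y -0.0499 sil pred [190.2 235. ] obs 190.2 235.1 tilt cands [ 0. -1.  1. -2.]
```

Call:
{"op": "jog_arm", "data": {"targets": [{"dx": 0, "dy": 0, "dz": -40, "twist": 0, "gripper": 1}, {"dx": 38, "dy": 0, "dz": 0, "twist": 0, "gripper": 1}, {"dx": 38, "dy": 0, "dz": 0, "twist": 0, "gripper": 1}, {"dx": 38, "dy": 0, "dz": 0, "twist": 0, "gripper": 1}, {"dx": 40, "dy": -3, "dz": 0, "twist": 0, "gripper": 1}, {"dx": 0, "dy": 0, "dz": 38, "twist": 0, "gripper": 1}, {"dx": 0, "dy": 0, "dz": 0, "twist": 0, "gripper": 1}, {"dx": 0, "dy": 0, "dz": 0, "twist": 0, "gripper": 1}]}}

```text
time: 55.75
tcp_pos: [0.5524, 0.1036, 0.1175]
orientation: [-2.201, -2.24, 0.003]
wrist_force: [0.1, -0.2, 0.9]
gripper_width: 0.003
```

```bash
python3 - <<'E'
from h import *
st();zoomshot("a3")
E
```

```text
t 55.75 tcp [0.5524 0.1036 0.1175] yaw x-axis 91.01 w 0.003 F [ 0.1 -0.2  0.9] q [ 0.05  0.17  1.6  -0.    1.37  0.03]
```

View pics/a3.png

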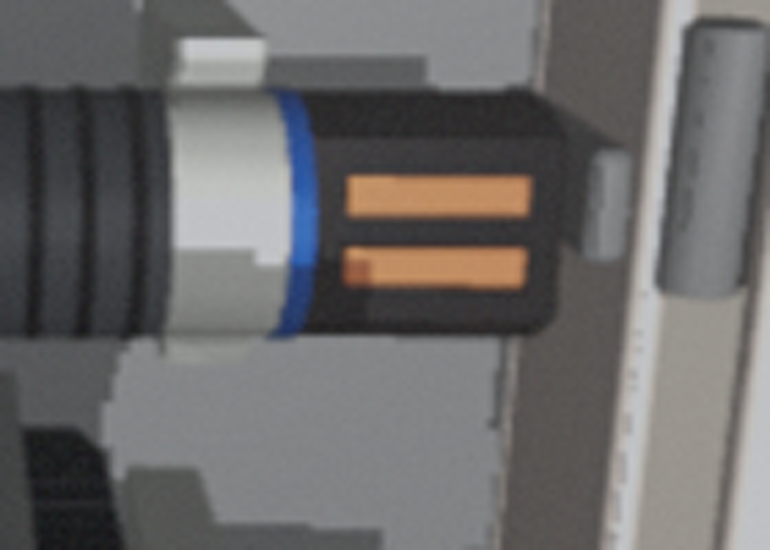

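```bash
python3 - <<'E'
from h import *
wt("a3",.613,.105,90,335,196,267)
E
```

```text
wrist axis y 0.1062 sil pred [186.3 230.9] obs 186.4 230.9 tilt cands [4. 3. 5. 2.]
```

Call:
{"op": "jog_arm", "data": {"targets": [{"dx": 0, "dy": 0, "dz": -40, "twist": 1, "gripper": 0.5}, {"dx": 0, "dy": 0, "dz": -45, "twist": 0, "gripper": 0.5}, {"dx": 0, "dy": 0, "dz": -45, "twist": 0, "gripper": 0.5}, {"dx": 0, "dy": 0, "dz": -45, "twist": 0, "gripper": 0.5}, {"dx": 0, "dy": 0, "dz": -45, "twist": 0, "gripper": 0.5}, {"dx": -20, "dy": 37, "dz": 0, "twist": 0, "gripper": 0.5}, {"dx": -20, "dy": 37, "dz": 0, "twist": 0, "gripper": 0.5}, {"dx": -20, "dy": 37, "dz": 0, "twist": 0, "gripper": 0.5}, {"dx": -20, "dy": 37, "dz": 0, "twist": 0, "gripper": 0.5}, {"dx": 0, "dy": 0, "dz": 0, "twist": 0, "gripper": 0.5}, {"dx": 0, "dy": 0, "dz": 0, "twist": 0, "gripper": 0.5}]}}

```text
time: 56.9
tcp_pos: [0.7013, 0.0226, 0.3379]
orientation: [-2.223, -2.219, 0.0]
wrist_force: [-0.1, 0.6, 0.3]
gripper_width: 0.251
```

```bash
python3 - <<'E'
from h import *
st();shot("wrist","w40.png")
T=wristT();
print(proj("wrist",[.702,.065,.281],T),proj("wrist",[.702,.022,.281],T))
E
```

```text
t 56.9 tcp [0.7013 0.0226 0.3379] yaw x-axis 89.91 w 0.251 F [-0.1  0.6  0.3] q [-0.08  0.43  0.82  0.    1.89 -0.08]
(np.float64(329.40734096676846), np.float64(151.84404539028128)) (np.float64(329.3460714465747), np.float64(210.73811747239907))
```

View pics/w40.png

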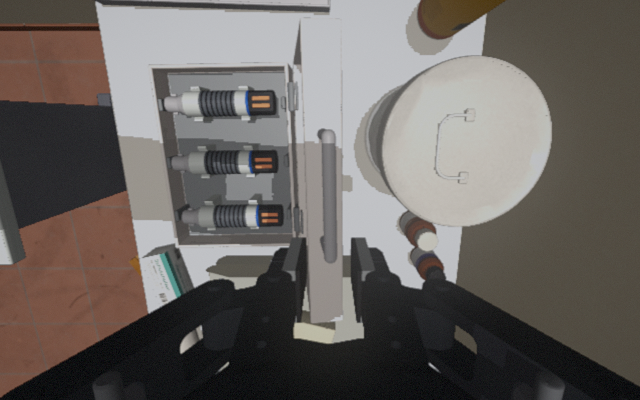

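Call:
{"op": "jog_arm", "data": {"targets": [{"dx": 0, "dy": 0.8, "dz": 35, "twist": 0, "gripper": 0.5}, {"dx": 0, "dy": 0, "dz": 35, "twist": 0, "gripper": 0.5}, {"dx": 0, "dy": 0, "dz": 26, "twist": 0, "gripper": 0.5}, {"dx": 0, "dy": 0, "dz": 0, "twist": 0, "gripper": 0.5}, {"dx": 0, "dy": 0, "dz": 0, "twist": 0, "gripper": 1}, {"dx": 0, "dy": 0, "dz": 0, "twist": 0, "gripper": 1}, {"dx": 0, "dy": 0, "dz": 0, "twist": 0, "gripper": 1}, {"dx": 0, "dy": 0, "dz": 0, "twist": 0, "gripper": 1}], "force": 30}}

```text
time: 57.75
tcp_pos: [0.7021, 0.0244, 0.2438]
orientation: [2.219, 2.221, 0.003]
wrist_force: [-1.5, 4.4, 6.1]
gripper_width: 0.101
```

```bash
python3 - <<'E'
from h import *
s,M=st()
import math
cx,r=.6576,.2236
x=s["tcp_pos"][0];psi=180-math.degrees(math.acos((x-cx)/r));cz=s["tcp_pos"][2]-r*math.sin(math.radians(psi))
print("psi",psi,"cz",cz)
p=psi;X,Z=x,s["tcp_pos"][2]
while p>4.2:
    p=max(p-5,4.1);a=math.radians(p);x2=cx-r*math.cos(a);z2=cz+r*math.sin(a)
    print("%.1f: dy %.1f dz %.1f  | %.4f %.4f"%(p,(x2-X)*1e3,-(z2-Z)*1e3,x2,z2));X,Z=x2,z2
E
```

```text
t 57.75 tcp [0.7021 0.0244 0.2438] yaw x-axis 90.05 w 0.101 F [-1.5  4.4  6.1] q [-0.08  0.42  1.04  0.    1.69 -0.08]
psi 101.48806620682358 cz 0.02464549244237063
96.5: dy -19.3 dz -3.0  | 0.6829 0.2468
91.5: dy -19.5 dz -1.4  | 0.6634 0.2482
86.5: dy -19.5 dz 0.3  | 0.6439 0.2478
81.5: dy -19.4 dz 2.0  | 0.6245 0.2458
76.5: dy -19.1 dz 3.7  | 0.6054 0.2421
71.5: dy -18.7 dz 5.4  | 0.5866 0.2367
66.5: dy -18.2 dz 7.0  | 0.5684 0.2297
61.5: dy -17.5 dz 8.6  | 0.5509 0.2211
56.5: dy -16.7 dz 10.1  | 0.5341 0.2111
51.5: dy -15.8 dz 11.5  | 0.5184 0.1996
46.5: dy -14.7 dz 12.8  | 0.5037 0.1868
41.5: dy -13.5 dz 14.0  | 0.4901 0.1728
36.5: dy -12.3 dz 15.2  | 0.4778 0.1576
31.5: dy -10.9 dz 16.2  | 0.4669 0.1414
26.5: dy -9.5 dz 17.1  | 0.4575 0.1244
21.5: dy -7.9 dz 17.8  | 0.4495 0.1066
16.5: dy -6.3 dz 18.4  | 0.4432 0.0881
11.5: dy -4.7 dz 18.9  | 0.4385 0.0692
6.5: dy -3.0 dz 19.3  | 0.4354 0.0499
4.1: dy -0.9 dz 9.3  | 0.4346 0.0406
```

Call:
{"op": "jog_arm", "data": {"targets": [{"dx": 0, "dy": -9.6, "dz": -1.7, "twist": 0, "gripper": 1}, {"dx": 0, "dy": -9.7, "dz": -1.3, "twist": 0, "gripper": 1}, {"dx": 0, "dy": -9.7, "dz": -0.9, "twist": 0, "gripper": 1}, {"dx": 0, "dy": -9.8, "dz": -0.5, "twist": 0, "gripper": 1}, {"dx": 0, "dy": -9.8, "dz": 0, "twist": 0, "gripper": 1}, {"dx": 0, "dy": -9.7, "dz": 0.3, "twist": 0, "gripper": 1}, {"dx": 0, "dy": -9.7, "dz": 0.8, "twist": 0, "gripper": 1}, {"dx": 0, "dy": -9.7, "dz": 1.2, "twist": 0, "gripper": 1}, {"dx": 0, "dy": -9.6, "dz": 1.6, "twist": 0, "gripper": 1}, {"dx": 0, "dy": -9.5, "dz": 2.1, "twist": 0, "gripper": 1}, {"dx": 0, "dy": 0, "dz": 0, "twist": 0, "gripper": 1}]}}

```text
time: 58.85
tcp_pos: [0.604, 0.0231, 0.241]
orientation: [2.22, 2.22, -0.001]
wrist_force: [-3.7, -6.9, 4.6]
gripper_width: 0.101
```

```bash
python3 - <<'E'
from h import *
st()
E
```

```text
t 58.85 tcp [0.604  0.0231 0.241 ] yaw x-axis 89.99 w 0.101 F [-3.7 -6.9  4.6] q [-0.09  0.2   1.31 -0.    1.62 -0.09]
```

Following well (target .6054, .2421).

Call:
{"op": "jog_arm", "data": {"targets": [{"dx": 0, "dy": -9.3, "dz": 2.5, "twist": 0, "gripper": 1}, {"dx": 0, "dy": -9.3, "dz": 2.8, "twist": 0, "gripper": 1}, {"dx": 0, "dy": -9.1, "dz": 3.3, "twist": 0, "gripper": 1}, {"dx": 0, "dy": -9, "dz": 3.7, "twist": 0, "gripper": 1}, {"dx": 0, "dy": -8.8, "dz": 4.1, "twist": 0, "gripper": 1}, {"dx": 0, "dy": -8.6, "dz": 4.5, "twist": 0, "gripper": 1}, {"dx": 0, "dy": -8.4, "dz": 4.9, "twist": 0, "gripper": 1}, {"dx": 0, "dy": -8.2, "dz": 5.2, "twist": 0, "gripper": 1}, {"dx": 0, "dy": -8, "dz": 5.6, "twist": 0, "gripper": 1}, {"dx": 0, "dy": -7.8, "dz": 5.9, "twist": 0, "gripper": 1}, {"dx": 0, "dy": 0, "dz": 0, "twist": 0, "gripper": 1}]}}

```text
time: 59.95
tcp_pos: [0.5173, 0.0227, 0.1976]
orientation: [2.221, 2.22, -0.003]
wrist_force: [-2.0, -11.1, -1.8]
gripper_width: 0.102
```

```bash
python3 - <<'E'
from h import *
st()
E
```

```text
t 59.95 tcp [0.5173 0.0227 0.1976] yaw x-axis 89.98 w 0.102 F [ -2.  -11.1  -1.8] q [-0.1   0.04  1.59 -0.    1.52 -0.1 ]
```

Call:
{"op": "jog_arm", "data": {"targets": [{"dx": -0.7, "dy": -7.4, "dz": 6.2, "twist": 0, "gripper": 1}, {"dx": 0, "dy": -7.2, "dz": 6.5, "twist": 0, "gripper": 1}, {"dx": 0, "dy": -6.9, "dz": 6.9, "twist": 0, "gripper": 1}, {"dx": 0, "dy": -6.6, "dz": 7.1, "twist": 0, "gripper": 1}, {"dx": 0, "dy": -6.3, "dz": 7.5, "twist": 0, "gripper": 1}, {"dx": 0, "dy": -6, "dz": 7.7, "twist": 0, "gripper": 1}, {"dx": 0, "dy": -5.6, "dz": 8, "twist": 0, "gripper": 1}, {"dx": 0, "dy": -5.3, "dz": 8.2, "twist": 0, "gripper": 1}, {"dx": 0, "dy": -4.9, "dz": 8.5, "twist": 0, "gripper": 1}, {"dx": 0, "dy": -4.6, "dz": 8.6, "twist": 0, "gripper": 1}, {"dx": 0, "dy": 0, "dz": 0, "twist": 0, "gripper": 1}]}}

```text
time: 61.05
tcp_pos: [0.4568, 0.0224, 0.1217]
orientation: [2.221, 2.221, -0.002]
wrist_force: [1.7, -9.0, -3.3]
gripper_width: 0.101
```

```bash
python3 - <<'E'
from h import *
st()
E
```

```text
t 61.05 tcp [0.4568 0.0224 0.1217] yaw x-axis 90.02 w 0.101 F [ 1.7 -9.  -3.3] q [-0.12 -0.05  1.83 -0.    1.36 -0.12]
```

Call:
{"op": "jog_arm", "data": {"targets": [{"dx": -0.5, "dy": -4.1, "dz": 8.8, "twist": 0, "gripper": 1}, {"dx": 0, "dy": -3.8, "dz": 9, "twist": 0, "gripper": 1}, {"dx": 0, "dy": -3.4, "dz": 9.1, "twist": 0, "gripper": 1}, {"dx": 0, "dy": -2.9, "dz": 9.3, "twist": 0, "gripper": 1}, {"dx": 0, "dy": -2.6, "dz": 9.4, "twist": 0, "gripper": 1}, {"dx": 0, "dy": -2.1, "dz": 7, "twist": 0, "gripper": 1}, {"dx": 0, "dy": 0, "dz": 0, "twist": 0, "gripper": 1}]}}

```text
time: 61.75
tcp_pos: [0.4386, 0.0222, 0.0693]
orientation: [2.22, 2.221, -0.0]
wrist_force: [4.7, -7.3, -3.7]
gripper_width: 0.101
```

```bash
python3 - <<'E'
from h import *
st();shot("scene","s44.png",(250,120,380,250),4.5)
E
```

```text
t 61.75 tcp [0.4386 0.0222 0.0693] yaw x-axis 90.02 w 0.101 F [ 4.7 -7.3 -3.7] q [-0.12 -0.04  1.93 -0.    1.25 -0.12]
```

View pics/s44.png

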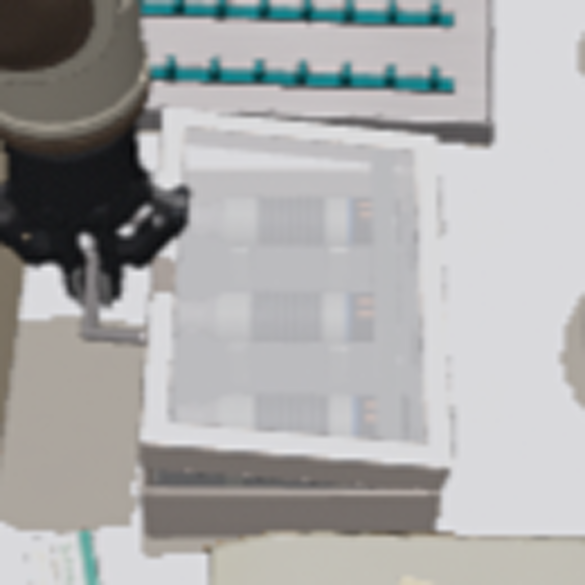

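Call:
{"op": "jog_arm", "data": {"targets": [{"dx": 0, "dy": -1.5, "dz": 6, "twist": 0, "gripper": 1}, {"dx": 0, "dy": -1, "dz": 6, "twist": 0, "gripper": 1}, {"dx": 0, "dy": -0.7, "dz": 5, "twist": 0, "gripper": 1}, {"dx": 0, "dy": 0, "dz": 0, "twist": 0, "gripper": 1}]}}

```text
time: 62.2
tcp_pos: [0.4356, 0.0222, 0.0526]
orientation: [2.22, 2.221, -0.0]
wrist_force: [4.3, -5.9, -3.0]
gripper_width: 0.098
```

```bash
python3 - <<'E'
from h import *
st()
E
```

```text
t 62.2 tcp [0.4356 0.0222 0.0526] yaw x-axis 90.03 w 0.098 F [ 4.3 -5.9 -3. ] q [-0.13 -0.03  1.96 -0.    1.21 -0.13]
```

Call:
{"op": "jog_arm", "data": {"targets": [{"dx": 0, "dy": -0.3, "dz": 4, "twist": 0, "gripper": 1}, {"dx": 0, "dy": 0, "dz": 4, "twist": 0, "gripper": 1}, {"dx": 0, "dy": 0, "dz": 2, "twist": 0, "gripper": 1}, {"dx": 0, "dy": 0, "dz": 0, "twist": 0, "gripper": 1}]}}

```text
time: 62.6
tcp_pos: [0.4344, 0.0223, 0.0424]
orientation: [-2.22, -2.222, 0.002]
wrist_force: [-1.8, -7.3, -4.3]
gripper_width: 0.103
```

```bash
python3 - <<'E'
from h import *
st()
E
```

```text
t 62.6 tcp [0.4344 0.0223 0.0424] yaw x-axis 90.04 w 0.103 F [-1.8 -7.3 -4.3] q [-0.13 -0.02  1.97 -0.    1.19 -0.13]
```

Call:
{"op": "jog_arm", "data": {"targets": [{"dx": 0, "dy": 0, "dz": 1, "twist": 0, "gripper": 1}, {"dx": 0, "dy": 0, "dz": 1, "twist": 0, "gripper": 1}, {"dx": 0, "dy": 0, "dz": 1, "twist": 0, "gripper": 1}, {"dx": 0, "dy": 0, "dz": 0, "twist": 0, "gripper": 1}]}}

```text
time: 63.0
tcp_pos: [0.4342, 0.0223, 0.0395]
orientation: [-2.22, -2.222, 0.003]
wrist_force: [-4.6, -7.5, -0.8]
gripper_width: 0.098
```

```bash
python3 - <<'E'
from h import *
st()
E
```

```text
t 63.0 tcp [0.4342 0.0223 0.0395] yaw x-axis 90.04 w 0.098 F [-4.6 -7.5 -0.8] q [-0.13 -0.01  1.97 -0.    1.18 -0.13]
```

Call:
{"op": "jog_arm", "data": {"targets": [{"dx": 0, "dy": -0.3, "dz": 1, "twist": 0, "gripper": 1}, {"dx": 0, "dy": 0, "dz": 1, "twist": 0, "gripper": 1}, {"dx": 0, "dy": 0, "dz": 0, "twist": 0, "gripper": 1}]}}

```text
time: 63.3
tcp_pos: [0.4341, 0.0223, 0.0378]
orientation: [-2.22, -2.222, 0.002]
wrist_force: [-6.1, -7.9, 3.1]
gripper_width: 0.097
```

```bash
python3 - <<'E'
from h import *
st();shot("scene","s45.png",(250,120,380,250),4.5)
E
```

```text
t 63.3 tcp [0.4341 0.0223 0.0378] yaw x-axis 90.04 w 0.097 F [-6.1 -7.9  3.1] q [-0.13 -0.01  1.98 -0.    1.18 -0.13]
```

View pics/s45.png

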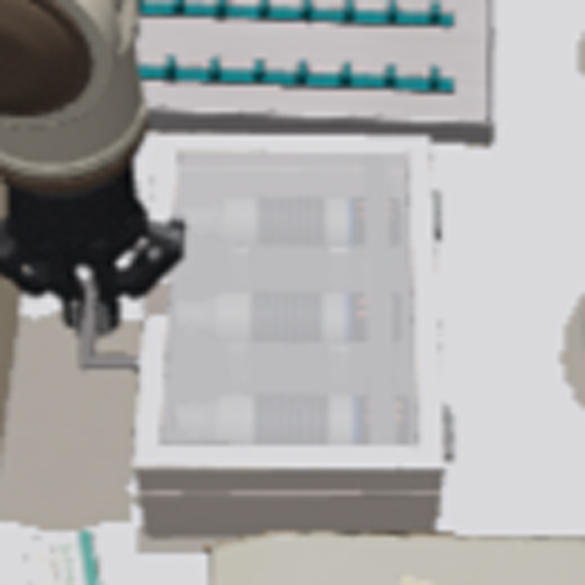

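Call:
{"op": "jog_arm", "data": {"targets": [{"dx": 0, "dy": -0.4, "dz": 1, "twist": 0, "gripper": 1}, {"dx": 0, "dy": 0, "dz": 1, "twist": 0, "gripper": 1}, {"dx": 0, "dy": 0, "dz": 0, "twist": 0, "gripper": 1}]}}

```text
time: 63.65
tcp_pos: [0.4342, 0.0222, 0.0373]
orientation: [2.22, 2.222, -0.001]
wrist_force: [-16.2, -6.6, 30.8]
gripper_width: 0.099
```

```bash
python3 - <<'E'
from h import *
st()
E
```

```text
t 63.65 tcp [0.4342 0.0222 0.0373] yaw x-axis 90.05 w 0.099 F [-16.2  -6.6  30.8] q [-0.13 -0.01  1.98 -0.    1.18 -0.13]
```

Call:
{"op": "jog_arm", "data": {"targets": [{"dx": 0, "dy": 0, "dz": -1.5, "twist": 0, "gripper": 1}, {"dx": 0, "dy": 0, "dz": 0, "twist": 0, "gripper": 0.5}, {"dx": 0, "dy": 0, "dz": 0, "twist": 0, "gripper": 0.5}, {"dx": 0, "dy": 0, "dz": 0, "twist": 0, "gripper": 0.5}, {"dx": 0, "dy": 0, "dz": -20, "twist": 0, "gripper": 0.5}, {"dx": 0, "dy": 0, "dz": -40, "twist": 0, "gripper": 0.5}, {"dx": 0, "dy": 0, "dz": -40, "twist": 0, "gripper": 0.5}, {"dx": 0, "dy": -5, "dz": -45, "twist": 0, "gripper": 0.5}, {"dx": 0, "dy": -10, "dz": -45, "twist": 0, "gripper": 0.5}, {"dx": 0, "dy": -10, "dz": -30, "twist": 0, "gripper": 0.5}, {"dx": 0, "dy": 0, "dz": 0, "twist": 0, "gripper": 0.5}]}}

```text
time: 64.75
tcp_pos: [0.41, 0.0227, 0.2615]
orientation: [2.217, 2.219, 0.006]
wrist_force: [0.0, -0.4, -0.6]
gripper_width: 0.25
```

```bash
python3 - <<'E'
from h import *
st();shot("scene","s46.png");shot("wrist","w46.png")
i=cv2.imread("pics/s46.png");cv2.imwrite("pics/s46z.png",cv2.resize(i[130:250,255:365],None,fx=7,fy=5,interpolation=cv2.INTER_CUBIC))
E
```

```text
t 64.75 tcp [0.41   0.0227 0.2615] yaw x-axis 90.04 w 0.25 F [ 0.  -0.4 -0.6] q [-0.13 -0.22  1.69  0.    1.66 -0.13]
```

View pics/s46z.png

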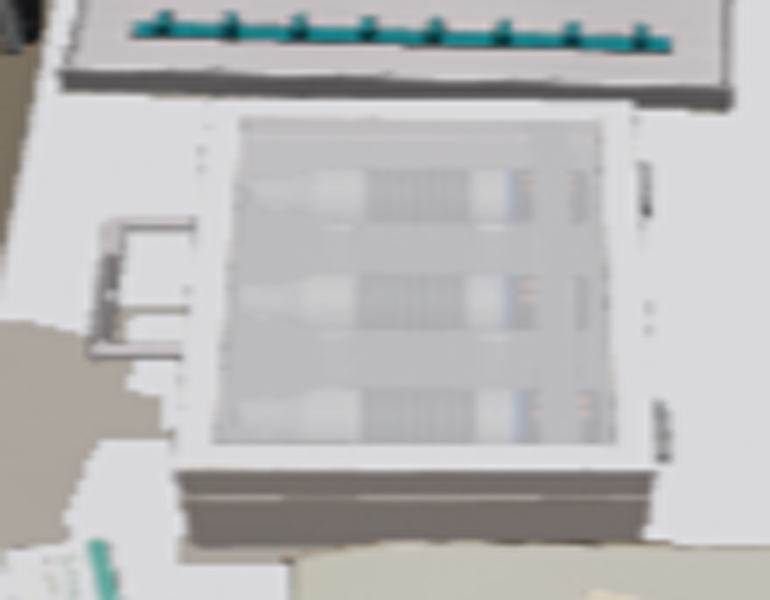

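View pics/w46.png

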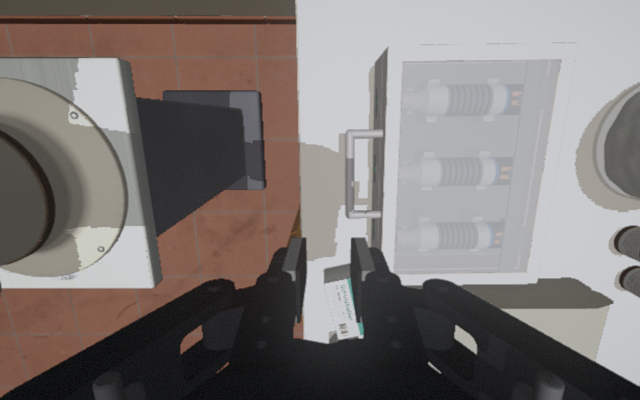

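View pics/s46.png

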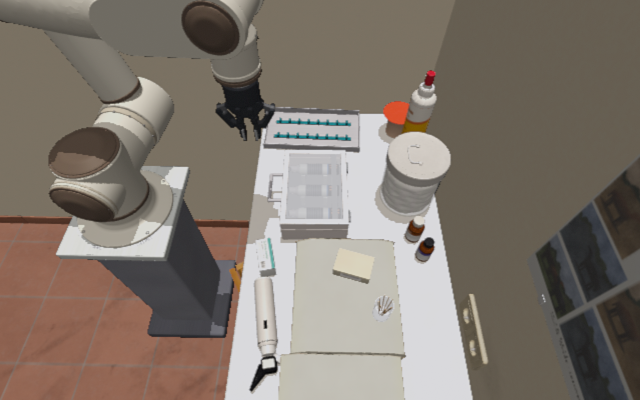

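```bash
python3 - <<'E'
from h import *
a=cv2.imread("pics/scene0.png").astype(int);b=cv2.imread("pics/s46.png").astype(int)
print("carton/oto diff px",(np.abs(a-b).max(2)[232:395,248:282]>40).sum())
print(finish_job())
E
```

```text
carton/oto diff px 151
the job is handed in; nothing more can be done
None
```

The job is handed in: all three handles are in the charging case with their flats up, and the lid is fully closed on them.

- **Hinge test:** I lifted the lid to about 55° (55.5° in the scene image), released it and lifted the gripper clear. About 1.7 s later it was still in place. My first attempt to take hold of it again missed, with the shut fingers pressing on the bar at about 7 N. I then gripped it properly and opened the lid to about 97°.
- **Handles:** Each one went into its own bay with the black end towards the hinge, and I rolled it by rubbing it with the closed fingertips. The last wrist-camera checks gave the flats about +4° (left), −3° (middle) and 0° (right) from straight up. The cameras disagree by a few degrees: the scene camera gave anything from −1° to +7° for the left handle and +1° for the middle one.
- **Lid closing:** I pressed the lid down to a hard stop, with the wrist force at about 31 N. After I let go, the seam looked level all along the case.

**Checks that disagreed or were incomplete:**
- The fingertips turned out to end about 22 mm short of the reported TCP. I worked with that correction throughout.
- My arc fit and the first picture both suggest the lid was about 4–5° ajar at the start.
- The before/after comparison around the carton and otoscope showed 151 changed pixels. By eye both stand where they were, and I put the difference down to shadow without looking into it further.

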